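# Load the rinse tray and latch its cover

### The arm

A 6-joint arm with a two-finger parallel gripper is mounted at the origin on the work surface. World frame = base frame: x ahead of the robot, y to its left, z up, the work surface at z = 0. Lengths are in m, angles in rad, forces in N, time in s.
With the tool pointing down it reaches from about 0.325 to 0.75 m from the base axis. Payload 7.6 kg.
Tool frame: the origin (TCP) lies on the centre line of the jaws, within the pads' length; the fingertips stand 25 mm ahead of it and the grasp point (between the pads) lies 6 mm ahead of it (env.tcp_to_tips is the distance from the TCP to the fingertips, in m); x points along the fingers, y is the direction in which the jaws open and shut, and the axes are right-handed (so a half turn about x gives the same grasp; the last joint's range is limited). The gripper opens to 85 mm and grips with 20 to 120 N. Pads are 22 mm wide; open, the fingers measure 114 mm over their backs; the gripper's body (76 mm by 85 mm) begins 54 mm behind the grasp point. The pads swing forward as they close: fully open they stand 13 mm farther back than shut.
Start: joints at [1.225, 0.052, 1.401, -0, 1.689, -0.07], TCP at [0.143, 0.505, 0.234] pointing down, gripper open.
Joint ranges: [-2.9, 2.9], [-0.91, 2.17], [0.12, 2.37], [-1.06, 4.2], [0.26, 2.73], [-2.93, 2.93]. Speed limits (rad/s): [2.57, 2.57, 3.01, 3.14, 3.14, 3.14].

### API

Orientations are given as a unit quaternion [x, y, z, w].
In Python, from cell import env, cams gives the robot as it stands.
- The arm moves only by the tool jog_arm, never from a script. Its argument "motion" is a list of rows, each a list of 5 numbers: the shift along the tool's x, y, z in units of 60 mm (1.0 is 60 mm), then the turn about the tool's x in units of 8 degrees (1.0 is 8 degrees), then the closure, from -1 (fully open) to 1 (shut). In form: [[x, y, z, yaw, claw], ...]. A call has exactly 8 rows; each row shifts and turns the pose as measured when the row begins, along the tool's axes as they then stand; what a row does not reach is not made up. A row lasts 1/8 s, in which the tool goes at most 62.5 mm and 10.7 degrees, less where a joint would pass 70% of its speed; a pose out of reach is approached as far as the arm can. A call is refused whole if a number of a shift passes 1 or a number of a turn 1, either way. A call with a gripper value outside its range is refused whole. The fingers move at their own pace and stop on an object; "squeeze" is the grip in N (left out, the last holds). Time passes only in rows, so rows that do not move let the fingers close, or fill a call up. It gives the time, the measured TCP pose, the force and the opening at its end, in the units of the state.
- env.sense(): the state, without advancing time (a new reading comes with each control period).
- cams.get_image(name): name is "side" or "top"; returns the picture (420x560x3 uint8, blue, green, red); there is no depth.
- cams.get_calibration(name): a dict with "K" (3x3 intrinsics, pixels), "pose" (4x4, takes a point from camera to world coordinates). Camera axes: x right, y up, looking along -z (the intrinsics and any distortion apply to the point x, -y, -z); pixel columns grow to the right and rows downward; lengths in m; the calibration is good to about 2 mm. A picture is of the moment at which its call begins. get_calibration takes no time and is no camera call.
- env.sign_off(): hands the job in, once; it reports no verdict.
The state is a dict: "clock": time; "joint_positions": joint angles; "joint_velocities": joint speeds; "tau": joint torques, N m; "eef_pos": TCP position; "tool_rot": TCP orientation; "wrist_force": force on the tool from outside, world axes, zero at the start; "moment": the same for the moment, N m; "finger_gap": finger opening in m.
Only numpy, scipy, OpenCV 4.12 (cv2) and the standard library are available. Lean on these libraries where they do the work, as an engineer would, in place of code of your own. Each camera call takes 0.05 s, during which the arm holds its last target.

### The job

Swing both red-knobbed turnbuttons on the rinse tray fully open, lift off the cover and set it aside, and put every white filter cup with a black seal ring that is on the bench into the tray. Then set the cover back so that it sits level and fully home on the rim, and turn both turnbuttons fully closed over it. Leave the plain cups and everything else where they are.

Things in the scene. Friction and masses are not known exactly. Their poses are not given: they have to be found in the camera images.
- tray: White open rinse tray clamped to the bench, outside 144 (its x) x 216 (its y) x 68 mm high, walls 5 and floor 5 mm thick (inside 134 x 206 mm, 63 deep). Origin: centre of its underside, on the bench. A grey lug on the middle of its near (-x) and far (+x) wall carries a turnbutton.
- cover: Loose grey cover, starts seated on the tray. Origin: centre of its underside. Upwards: locating step 126 (x) x 198 (y) x 8 mm, which drops inside the walls (4 mm play); plate 150 x 222, 8 to 14 mm up, rests on the rim; black grip rib in the middle, 14 thick (x), 80 long (y), 14 to 44 mm up. Seated: origin 60 mm above the tray's, y along the tray's y (either way round). 0.4 kg.
- latch_near (a joint): Angle of the near turnbutton, a dark flat bar 64 x 18 x 6 mm on a vertical pivot, underside 76.5 mm above the bench (2.5 mm above a seated cover). 0 = fully closed, bar pointing across the cover along the tray's +x; it turns counter-clockwise seen from above as it opens, 1.57 = along the tray's wall (+y), stop at 1.9. Stays where it is left.
- latch_far (a joint): The same for the far turnbutton: 0 = fully closed, bar pointing along the tray's -x across the cover; counter-clockwise seen from above opens it, 1.57 = pointing along the tray's -y, stop at 1.9.
- knob_near (a point): Centre of the top of the red round knob (16 mm diameter, 30 mm tall, standing on the bar, top 112.5 mm above the bench) near the tip of the near turnbutton, 42 mm from its pivot.
- knob_far (a point): The same for the far turnbutton.
- pivot_near (a point): Pivot of the near turnbutton, on the bar's top face (82.5 mm above the bench), 95.5 mm from the tray's centre.
- pivot_far (a point): The same for the far turnbutton.
- mat: Thin black rubber mat, 200 x 280 mm (1 mm), free bench space to lay the cover on. Origin: its centre.
- cup0: White filter cup with a black seal ring and grey filter disc on top: solid upright cylinder 54 mm in diameter, 42 mm tall, origin at the centre of its underside, z up. 2 to 4 such cups are present.
- cup1: White filter cup with a black seal ring and grey filter disc on top: solid upright cylinder 54 mm in diameter, 42 mm tall, origin at the centre of its underside, z up. 2 to 4 such cups are present.
- cup2: White filter cup with a black seal ring and grey filter disc on top: solid upright cylinder 54 mm in diameter, 42 mm tall, origin at the centre of its underside, z up. 2 to 4 such cups are present.
- cup3: White filter cup with a black seal ring and grey filter disc on top: solid upright cylinder 54 mm in diameter, 42 mm tall, origin at the centre of its underside, z up. 2 to 4 such cups are present.
- plain0: Bystander: plain smaller white cup without black ring, 42 mm in diameter, 34 mm tall, origin under its centre.
- plain1: Bystander: plain smaller white cup without black ring, 42 mm in diameter, 34 mm tall, origin under its centre.
- bowl: Bystander: clear plastic filter bowl, 80 mm across, 85 tall, origin under its centre.
- collar: Bystander: flat white collar, 110 mm across, 12 high, origin under its centre.
- collar2: Bystander: flat white collar, 110 mm across, 12 high, origin under its centre.
- plug0: Bystander: standing grey plug, 34 mm across, 85 tall, origin under its centre.
- plug1: Bystander: standing grey plug, 34 mm across, 85 tall, origin under its centre.
Things that resemble listed ones, but are neither listed nor needed, are in the scene too. Leave any purple look-alike of the cup2 alone.

How it is judged:
On the way, in this order (a step that is already met when the one before it is completed fails the run):
1. both turnbuttons are open (value of joint each of latch_near, latch_far above 1.2 rad), for 0.1 s.
2. with the cover off, every ringed cup is in the tray (x of cup0 in the frame of tray between -0.06 and 0.06 m and y of cup0 in the frame of tray between -0.095 and 0.095 m and z of cup0 in the frame of tray between -0.005 and 0.055 m and x of cup1 in the frame of tray between -0.06 and 0.06 m and y of cup1 in the frame of tray between -0.095 and 0.095 m and z of cup1 in the frame of tray between -0.005 and 0.055 m and x of cup2 in the frame of tray between -0.06 and 0.06 m and y of cup2 in the frame of tray between -0.095 and 0.095 m and z of cup2 in the frame of tray between -0.005 and 0.055 m and x of cup3 in the frame of tray between -0.06 and 0.06 m and y of cup3 in the frame of tray between -0.095 and 0.095 m and z of cup3 in the frame of tray between -0.005 and 0.055 m and horizontal distance between cover and tray above 0.12 m), for 0.2 s.
3. the cover is seated on the tray over the cups (x of cup0 in the frame of tray between -0.06 and 0.06 m and y of cup0 in the frame of tray between -0.095 and 0.095 m and z of cup0 in the frame of tray between -0.005 and 0.055 m and x of cup1 in the frame of tray between -0.06 and 0.06 m and y of cup1 in the frame of tray between -0.095 and 0.095 m and z of cup1 in the frame of tray between -0.005 and 0.055 m and x of cup2 in the frame of tray between -0.06 and 0.06 m and y of cup2 in the frame of tray between -0.095 and 0.095 m and z of cup2 in the frame of tray between -0.005 and 0.055 m and x of cup3 in the frame of tray between -0.06 and 0.06 m and y of cup3 in the frame of tray between -0.095 and 0.095 m and z of cup3 in the frame of tray between -0.005 and 0.055 m and horizontal distance between cover and tray below 0.01 m and z of cover in the frame of tray between 0.055 and 0.065 m and angle between cover's own z axis and vertical below 0.035 rad and angle between the y axis of cover and the y axis of tray, either way round below 0.08 rad), for 0.2 s.
At the end, for the whole second after the job is handed in: Every ringed cup present is inside the tray; the cover is seated level on the rim (within 10 mm, 5 mm in height, 2 degrees of level); both turnbuttons are within 0.35 rad of fully closed over it; all at rest (all of step 3 and value of joint each of latch_near, latch_far below 0.35 rad and linear speed of each of cup0, cup1, cup2, cup3, cover below 0.03 m/s); the robot touches nothing.
It fails at once if a bystander is moved more than 40 mm (distance of any of plain0, plain1, bowl, collar, collar2, plug0, plug1 from where it was at the start of the episode above 0.04 m).
Of cup0, cup1, cup2, cup3 only 2 to 4 are there at a start; the rules pass over those that are not, and their reading is None.
At some moment in a run one of cup0, cup1, cup2, cup3 may be knocked a few centimetres aside while the robot is not near it.
Once in a run the grip may slacken for a moment while it holds something.
It also fails if it takes over 210 s, if anything falls off the work surface, if the arm or the gripper's body presses on something with over 40 N, if the wrist force passes 120 N, or if a joint passes its speed limit or range.

## Working session

There is one attempt and no reset: what is moved stays moved. The work goes in short steps, Python scripts to look and compute and a tool call to move; the robot and the scene stay as the last step left them, time stands still between calls to the robot, and variables do not carry over. Pictures are saved under pics/ and viewed, and the job is handed in when it is done.

Besides the shell and the picture viewer there is one more tool, called after "Call:" as name(argument=value, ...) on one line, values as JSON. jog_arm: Moves the arm, as the interface text tells. Its arguments: {"type":"object","properties":{"motion":{"type":"array"},"squeeze":{"type":"number"}},"required":["motion"]}

```bash
ls; mkdir -p pics; python3 - <<'E'
from cell import env,cams
import cv2
print(env.sense())
for n in("side","top"):
    cv2.imwrite(f"pics/{n}0.png",cams.get_image(n)); print(n,cams.get_calibration(n))
E
```

```text
pics
{'clock': 0.0, 'joint_positions': array([ 1.22468599e+00,  5.28163911e-02,  1.40174419e+00,  1.14930978e-05,
        1.68862531e+00, -7.02966581e-02]), 'joint_velocities': array([-0.00022775,  0.0013827 , -0.00116504, -0.00012728,  0.00031283,
        0.00115234]), 'tau': array([-1.62601855e-04, -3.81673193e+01, -3.60184872e+01, -6.31858666e-05,
        6.19437837e-03,  1.47444024e-05]), 'eef_pos': array([0.14284097, 0.50487233, 0.23297328]), 'tool_rot': array([ 0.09665526,  0.70051367, -0.09775585,  0.70027291]), 'wrist_force': array([ 0.34124843, -0.89608138, -0.18693187]), 'moment': array([0.02447045, 0.003446  , 0.00429281]), 'finger_gap': 0.08509830835795508}
side {'K': array([[531.46651323,   0.        , 282.39959449],
       [  0.        , 531.46651323, 206.08052042],
       [  0.        ,   0.        ,   1.        ]]), 'pose': array([[ 0.72750408,  0.38300735, -0.56924791, -0.0961777 ],
       [-0.68608128,  0.41276121, -0.59909988, -0.6795451 ],
       [ 0.0055038 ,  0.82639794,  0.56305964,  0.72792706],
       [ 0.        ,  0.        ,  0.        ,  1.        ]])}
top {'K': array([[435.42354077,   0.        , 284.61942099],
       [  0.        , 435.42354077, 207.77819065],
       [  0.        ,   0.        ,   1.        ]]), 'pose': array([[-0.01397427,  0.9946784 , -0.10207647,  0.48219886],
       [-0.999789  , -0.01236254,  0.01640503,  0.00223465],
       [ 0.0150558 ,  0.10228418,  0.99464128,  1.03704553],
       [ 0.        ,  0.        ,  0.        ,  1.        ]])}
```

View pics/top0.png

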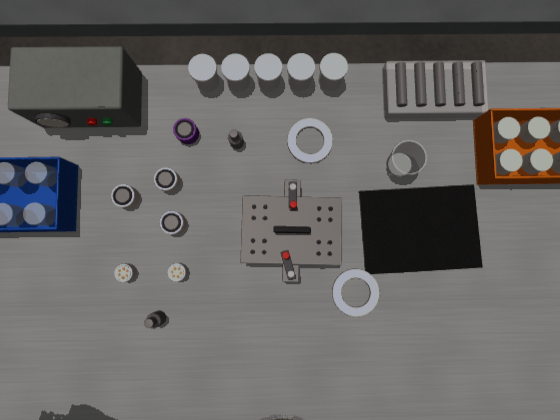

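View pics/side0.png

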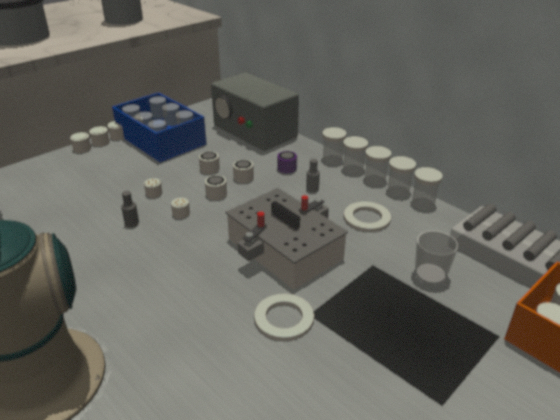

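```bash
cat > h.py <<'E'
import numpy as np, cv2
from cell import env,cams
def ray(n,u,v):
    c=cams.get_calibration(n);K=c["K"];T=c["pose"]
    d=np.array([(u-K[0,2])/K[0,0],-(v-K[1,2])/K[1,1],-1.]);return T[:3,3],T[:3,:3]@d
def onz(n,u,v,z):
    o,d=ray(n,u,v);return o+d*(z-o[2])/d[2]
def proj(n,p):
    c=cams.get_calibration(n);K=c["K"];T=c["pose"]
    q=T[:3,:3].T@(np.array(p)-T[:3,3]);return K[0,0]*q[0]/-q[2]+K[0,2],K[1,1]*-q[1]/-q[2]+K[1,2]
def blobs(m,amin=10):
    n,l,s,c=cv2.connectedComponentsWithStats(m.astype(np.uint8)*255)
    return [(c[i].round(1),s[i].tolist()) for i in range(1,n) if s[i][4]>=amin]
def save(n,f,box=None,k=1):
    im=cams.get_image(n)
    j=im
    if box: x0,y0,x1,y1=box; j=im[y0:y1,x0:x1]
    if k!=1: j=cv2.resize(j,None,fx=k,fy=k,interpolation=cv2.INTER_CUBIC)
    cv2.imwrite(f"pics/{f}.png",j); return im
E
python3 - <<'E'
from h import *
im=cv2.imread("pics/top0.png")
cv2.imwrite("pics/c1.png",cv2.resize(im[105:295,95:355],None,fx=3,fy=3,interpolation=cv2.INTER_CUBIC))
s=cv2.imread("pics/side0.png")
cv2.imwrite("pics/c2.png",cv2.resize(s[140:290,130:360],None,fx=3.4,fy=3.4,interpolation=cv2.INTER_CUBIC))
for n,i in(("top",im),("side",s)):
    b,g,r=[i[...,k].astype(int) for k in range(3)]
    for c,st in blobs((r>110)&(g<70)&(b<70),8): print(n,"red",c,st, onz(n,*c,.1125 if n=="top" else .098).round(4))
g=im.max(2)
print("white")
m=(im.min(2)>170)
for c,st in blobs(m,60): print(c,st,onz("top",*c,.042).round(3))
E
```

```text
top red [553.5 109. ] [548, 109, 12, 1, 12] [ 0.7888 -0.6095  0.1125]
top red [ 90.7 121.7] [88, 121, 7, 2, 10] [0.7695 0.4041 0.1125]
top red [516.5 175. ] [513, 175, 8, 1, 8] [ 0.6423 -0.517   0.1125]
top red [554. 175.] [549, 175, 11, 1, 11] [ 0.6414 -0.5991  0.1125]
top red [544.5 177. ] [530, 177, 30, 1, 30] [ 0.6372 -0.578   0.1125]
top red [292.9 203.8] [290, 201, 7, 7, 40] [ 0.5854 -0.0308  0.1125]
top red [285.2 254.8] [282, 252, 7, 7, 39] [ 0.4773 -0.0128  0.1125]
side red [304.2 197.4] [302, 196, 6, 4, 16] [ 0.598  -0.0171  0.098 ]
side red [260.1 213.4] [257, 212, 7, 4, 27] [0.4886 0.0025 0.098 ]
side red [544.2 277.6] [525, 263, 35, 35, 46] [ 0.7256 -0.4867  0.098 ]
side red [523.9 307.4] [517, 304, 14, 8, 16] [ 0.6291 -0.4965  0.098 ]
side red [529.  307.1] [523, 304, 13, 7, 13] [ 0.636 -0.502  0.098]
white
```

View pics/c1.png

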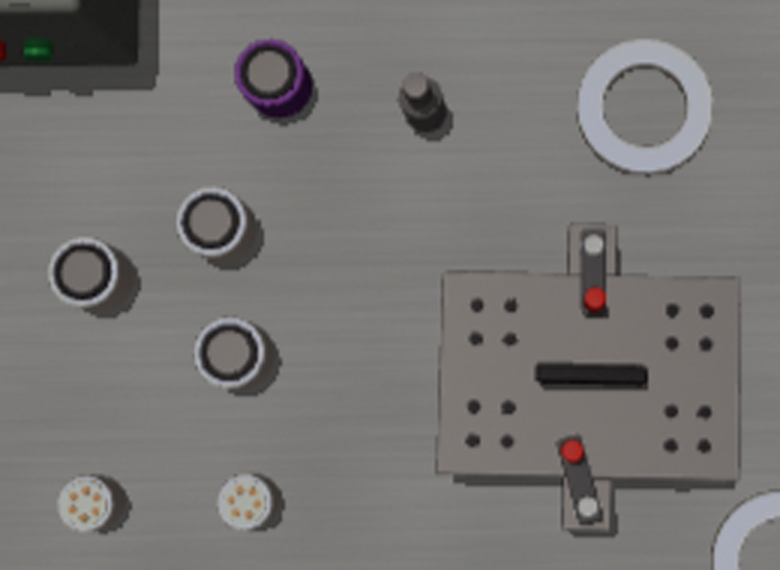

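View pics/c2.png

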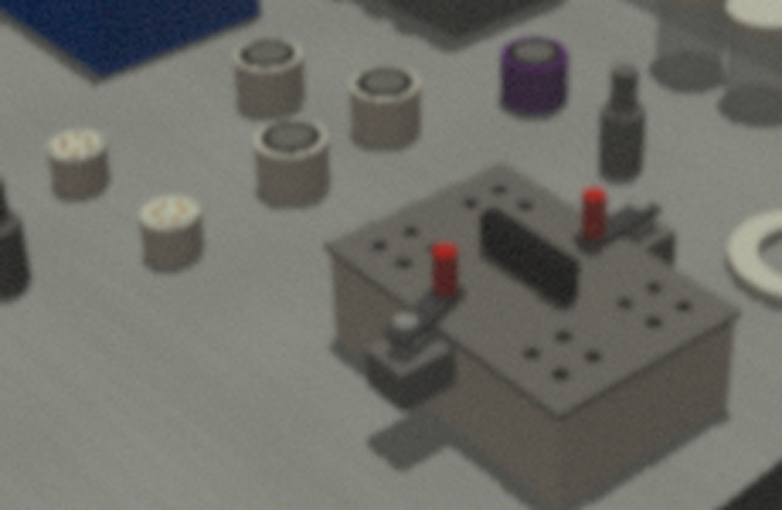

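```bash
python3 - <<'E'
from h import *
im=cv2.imread("pics/top0.png")
for p in [(242.7,195.3),(341.3,197.7),(341,265),(240.7,262.3)]: print("corner",onz("top",*p,.074).round(4))
for p in [(293,186.3),(291,274)]: print("piv",onz("top",*p,.086).round(4))
# pivots light blobs
for x0,y0,x1,y1 in[(283,178,303,196),(280,264,302,284)]:
    w=im[y0:y1,x0:x1].max(2)>130
    for c,s in blobs(w,6): print("pivb",c+[x0,y0],s[4],onz("top",c[0]+x0,c[1]+y0,.086).round(4))
m=im.max(2)<45
for c,s in blobs(m[210:250,260:320],30): print("rib",c+[260,210],s,onz("top",c[0]+260,c[1]+210,.104).round(4))
# cup outline: bright/white ring
for cx,cy in[(123,196),(166,180),(172,223),(185,130),(124,273),(177,272)]:
    roi=im[cy-16:cy+16,cx-16:cx+16]
    w=roi.max(2)>135
    p=cv2.findNonZero(w.astype(np.uint8)); (c,r)=cv2.minEnclosingCircle(p)
    d=(roi.max(2)<50); 
    e=cv2.minEnclosingCircle(cv2.findNonZero(w.astype(np.uint8)))
    print((cx,cy),"c",np.round(np.add(c,(cx-16,cy-16)),1),"r",round(r,1),onz("top",c[0]+cx-16,c[1]+cy-16,.042).round(4))
# red knob triangulation
def tri(a,b):
    o1,d1=ray("top",*a);o2,d2=ray("side",*b)
    s=np.linalg.lstsq(np.c_[d1,-d2],o2-o1,rcond=None)[0];return o1+s[0]*d1,o2+s[1]*d2
print(tri((292.9,203.8),(304.2,197.4)),tri((285.2,254.8),(260.1,213.4)))
# disc to side: check
for p in [(123,196),(166,180),(172,223)]: print(proj("side",onz("top",*p,.042)))
E
```

```text
corner [0.6101 0.0793 0.074 ]
corner [ 0.6021 -0.1406  0.074 ]
corner [ 0.4531 -0.1358  0.074 ]
corner [0.4621 0.0843 0.074 ]
piv [ 0.6272 -0.0326  0.086 ]
piv [ 0.4357 -0.0252  0.086 ]
pivb [292.5 186. ] 26 [ 0.6279 -0.0315  0.086 ]
pivb [290.5 273.4] 31 [ 0.437  -0.0242  0.086 ]
rib [292.5 229.7] [14, 17, 37, 7, 232] [ 0.5305 -0.0294  0.104 ]
(123, 196) c [122. 195.] r 11.7 [0.6183 0.358  0.042 ]
(166, 180) c [164.8 178.1] r 11.5 [0.6565 0.2609 0.042 ]
(172, 223) c [170.6 222.2] r 11.8 [0.5544 0.2463 0.042 ]Traceback (most recent call last):
  File "<stdin>", line 15, in <module>
cv2.error: OpenCV(4.12.0) /io/opencv/modules/imgproc/src/shapedescr.cpp:201: error: (-215:Assertion failed) count >= 0 && (depth == CV_32F || depth == CV_32S) in function 'minEnclosingCircle'
```

```bash
cat >> h.py <<'E'
from scipy.spatial.transform import Rotation as R
def R_(): return R.from_quat(env.sense()["tool_rot"]).as_matrix()
C=np.array([.532,-.0283]);YAW=-.037
X=np.array([np.cos(YAW),np.sin(YAW)]);Y=np.array([-np.sin(YAW),np.cos(YAW)])
def tr(x,y): return C+x*X+y*Y   # tray xy -> world
def plan(pts,jaw=None):
    """successive world points -> total tool shifts (units); jaw = wanted world direction angle of tool y"""
    s=env.sense();M=R_();p=s["eef_pos"]
    print("t",s["clock"].__round__(2),"p",p.round(4),"gap",round(s["finger_gap"],4),"F",s["wrist_force"].round(1),"xax",M[:,0].round(3),"yang",round(np.arctan2(M[1,1],M[0,1]),3))
    for q in pts:
        q=np.array(q);print("to",q.round(4),"units",(M.T@(q-p)/.06).round(2));p=q
    if jaw is not None:
        d=jaw-np.arctan2(M[1,1],M[0,1]); d=(d+np.pi/2)%np.pi-np.pi/2
        print("turn units about tool x (tool x is down: -world)",(-d/np.radians(8)).round(2))
E
python3 - <<'E'
from h import *
print(R_().round(3))
print("mat",onz("top",420,229,0),"bowl",onz("top",400,166,0))
k=onz("top",285.2,254.8,.1125)
plan([[*k[:2],.2],[*k[:2],.117]],YAW+3*np.pi/4)
print("closed k",tr(-.0535,0),tr(.0535,0))
E
```

```text
[[-0.     0.272  0.962]
 [-0.001  0.962 -0.272]
 [-1.    -0.001 -0.   ]]
mat [ 0.53353563 -0.3382413   0.        ] bowl [ 0.6871167 -0.2964754  0.       ]
t 0.1 p [0.1429 0.5049 0.233 ] gap 0.0852 F [-0.2 -0.1  0.2] xax [-0.    -0.001 -1.   ] yang 1.295
to [ 0.4773 -0.0128  0.2   ] units [ 0.56 -6.78  7.71]
to [ 0.4773 -0.0128  0.117 ] units [1.38 0.   0.  ]
turn units about tool x (tool x is down: -world) -7.34
closed k [ 0.47853662 -0.02632095] [ 0.58546338 -0.03027905]
```

Call:
jog_arm(motion=[[0,-0.2,0.25,0,-1],[0,-0.45,0.5,0,-1],[0,-0.5,0.57,0,0],[0,-0.5,0.57,0,0.1],[0,-0.5,0.57,0,0.1],[0,-0.5,0.57,0,0.1],[0,-0.5,0.57,0,0.1],[0,-0.5,0.57,0,0.1]], squeeze=30)

```text
clock: 1.1
eef_pos: [0.3287, 0.2123, 0.2312]
tool_rot: [0.094, 0.7, -0.098, 0.701]
wrist_force: [-0.4, 0.1, 0.0]
finger_gap: 0.0384
```

```bash
python3 - <<'E'
from h import *
k=onz("top",285.2,254.8,.1125)
plan([[*k[:2],.2],[*k[:2],.117]],YAW+3*np.pi/4)
E
```

```text
t 1.1 p [0.3287 0.2123 0.2312] gap 0.0384 F [-0.4  0.1  0. ] xax [-0.    -0.006 -1.   ] yang 1.298
to [ 0.4773 -0.0128  0.2   ] units [ 0.54 -2.94  3.4 ]
to [ 0.4773 -0.0128  0.117 ] units [ 1.38  0.01 -0.  ]
turn units about tool x (tool x is down: -world) -7.32
```

Call:
jog_arm(motion=[[0.05,-0.46,0.53,0,0.1],[0.05,-0.46,0.53,0,0.1],[0.05,-0.46,0.53,0,0.1],[0.05,-0.46,0.53,0,0.1],[0.05,-0.45,0.53,0,0.1],[0.05,-0.38,0.43,0,0.1],[0.05,-0.23,0.26,0,0.1],[0,0,0,0,0.1]])

```text
clock: 2.1
eef_pos: [0.4745, -0.0271, 0.2094]
tool_rot: [0.097, 0.7, -0.102, 0.7]
wrist_force: [0.2, -0.1, 0.5]
finger_gap: 0.0381
```

Call:
jog_arm(motion=[[0,0,0,-0.95,0.1],[0,0,0,-0.95,0.1],[0,0,0,-0.95,0.1],[0,0,0,-0.95,0.1],[0,0,0,-0.95,0.1],[0,0,0,-0.95,0.1],[0,0,0,-0.95,0.1],[0,0,0,-0.95,0.1]])

```text
clock: 3.1
eef_pos: [0.4683, -0.024, 0.2103]
tool_rot: [-0.282, 0.651, 0.279, 0.647]
wrist_force: [0.1, -0.6, 0.1]
finger_gap: 0.0383
```

```bash
python3 - <<'E'
from h import *
k=onz("top",285.2,254.8,.1125)
plan([[*k[:2],.2],[*k[:2],.117]],YAW+3*np.pi/4)
E
```

```text
t 3.1 p [ 0.4683 -0.024   0.2103] gap 0.0383 F [ 0.1 -0.6  0.1] xax [-0.002 -0.006 -1.   ] yang 2.387
to [ 0.4773 -0.0128  0.2   ] units [0.17 0.02 0.24]
to [ 0.4773 -0.0128  0.117 ] units [1.38 0.   0.01]
turn units about tool x (tool x is down: -world) 0.48
```

Call:
jog_arm(motion=[[0.15,0.02,0.24,0.45,0.1],[0.2,0,0,0,0.1],[0.25,0,0,0,0.1],[0.25,0,0,0,0.1],[0.25,0,0,0,0.1],[0.25,0,0,0,0.1],[0.15,0,0,0,0.1],[0,0,0,0,0.1]])

```text
clock: 4.1
eef_pos: [0.474, -0.0127, 0.1143]
tool_rot: [-0.263, 0.659, 0.26, 0.655]
wrist_force: [0.1, 0.8, 0.4]
finger_gap: 0.0382
```

```bash
python3 - <<'E'
from h import *
k=onz("top",285.2,254.8,.1125)
plan([[*k[:2],.117]],YAW+3*np.pi/4)
save("side","s1",(130,120,410,330),2.8);save("top","t1",(180,150,400,320),3.5)
E
```

```text
t 4.1 p [ 0.474  -0.0127  0.1143] gap 0.0382 F [0.1 0.8 0.4] xax [-0.004 -0.006 -1.   ] yang 2.328
to [ 0.4773 -0.0128  0.117 ] units [-0.05 -0.04  0.04]
turn units about tool x (tool x is down: -world) 0.06
```

View pics/s1.png

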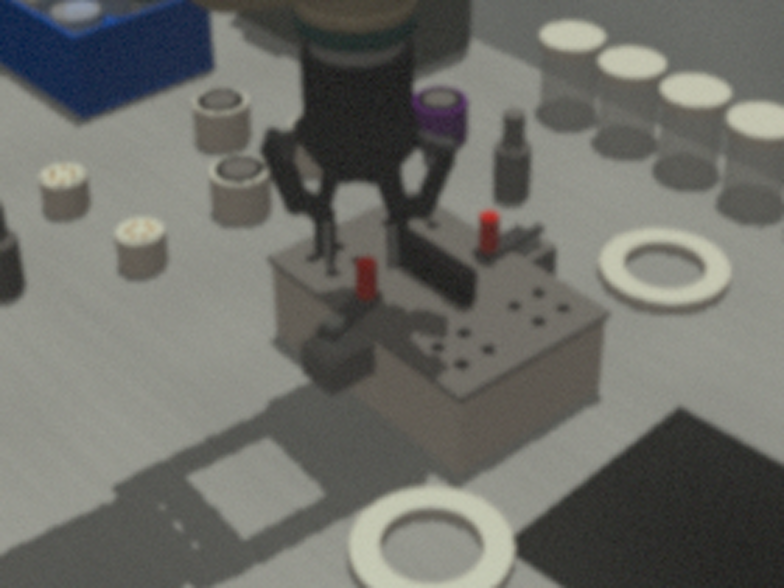

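View pics/t1.png

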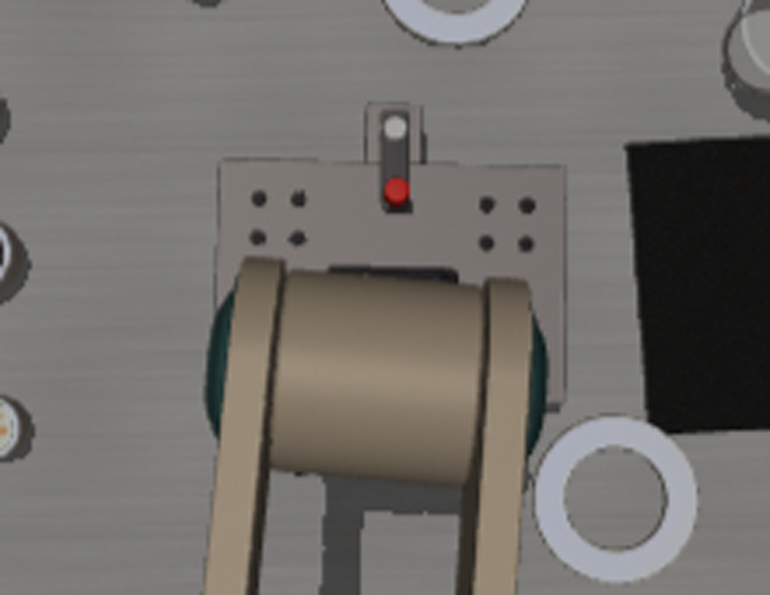

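```bash
python3 - <<'E'
from h import *
def tri(a,b):
    o1,d1=ray("top",*a);o2,d2=ray("side",*b)
    s=np.linalg.lstsq(np.c_[d1,-d2],o2-o1,rcond=None)[0];return o1+s[0]*d1,o2+s[1]*d2
print(tri((292.9,203.8),(304.2,197.4)),tri((285.2,254.8),(260.1,213.4)))
for z in(.1125,.09): print(proj("side",(.4765,-.0128,z)))
p=np.array(env.sense()["eef_pos"]);M=R_()
for t in(.006,.02): 
  for g in(-.026,0,.026):
    q=proj("side",p+M[:,0]*t+M[:,1]*g);print(t,g,np.round(q,1),"crop",(np.array(q)-[130,120])*2.8)
E
```

```text
(array([ 0.58564939, -0.03091033,  0.11034319]), array([ 0.58454864, -0.02990784,  0.11018446])) (array([ 0.47726646, -0.01286422,  0.11133807]), array([ 0.47618898, -0.01194893,  0.11132889]))
(np.float64(260.4842284988374), np.float64(213.0420537203197))
(np.float64(260.6795275776242), np.float64(222.07171157894152))
0.006 -0.026 [272.6 215.1] crop [399.35328543 266.41972932]
0.006 0 [259.8 214.7] crop [363.37275593 265.13707667]
0.006 0.026 [247.  214.2] crop [327.47277748 263.85729555]
0.02 -0.026 [272.7 220.8] crop [399.4922931  282.25505454]
0.02 0 [259.9 220.3] crop [363.77177216 280.96405918]
0.02 0.026 [247.2 219.9] crop [328.1306426  279.67593315]
```

```bash
cat >> h.py <<'E'
def arc(pv,a0,a1,n,z,side=0,r=.042,p0=None):
    M=R_();p=env.sense()["eef_pos"] if p0 is None else p0
    for a in np.linspace(a0,a1,n+1)[1:]:
        t=a+YAW+side*np.pi
        q=np.array([*(pv+r*np.array([np.cos(t),np.sin(t)])),z])
        print(round(a,2),q.round(4),(M.T@(q-p)/.06).round(2));p=q
E
python3 - <<'E'
from h import *
arc(tr(-.0955,0),.32,1.85,12,.116)
E
```

```text
0.45 [ 0.4751 -0.008   0.116 ] [-0.01  0.05  0.06]
0.57 [ 0.4726 -0.0032  0.116 ] [-0.    0.09  0.02]
0.7 [0.4696 0.0012 0.116 ] [-0.    0.09  0.01]
0.83 [0.466  0.0052 0.116 ] [-0.    0.09  0.  ]
0.96 [0.462  0.0087 0.116 ] [-0.    0.09 -0.01]
1.08 [0.4575 0.0116 0.116 ] [-0.    0.09 -0.02]
1.21 [0.4527 0.014  0.116 ] [-0.    0.08 -0.03]
1.34 [0.4477 0.0157 0.116 ] [ 0.    0.08 -0.04]
1.47 [0.4424 0.0168 0.116 ] [ 0.    0.07 -0.05]
1.6 [0.4371 0.0172 0.116 ] [ 0.    0.07 -0.06]
1.72 [0.4318 0.017  0.116 ] [ 0.    0.06 -0.07]
1.85 [0.4265 0.016  0.116 ] [ 0.    0.05 -0.07]
```

Call:
jog_arm(motion=[[-0.01,0.05,0.06,0,0.5],[0,0.1,0.02,0,0.5],[0,0.1,0.01,0,0.5],[0,0.1,0,0,0.5],[0,0.1,-0.01,0,0.5],[0,0.1,-0.02,0,0.5],[0,0.09,-0.03,0,0.5],[0,0.08,-0.04,0,0.5]])

```text
clock: 5.2
eef_pos: [0.4432, 0.0206, 0.1175]
tool_rot: [-0.264, 0.658, 0.259, 0.656]
wrist_force: [-0.6, -0.0, -0.5]
finger_gap: 0.0216
```

```bash
python3 - <<'E'
from h import *
plan([])
arc(tr(-.0955,0),1.34,1.85,4,.116)
save("side","s2",(130,120,410,330),2.8)
E
```

```text
t 5.2 p [0.4432 0.0206 0.1175] gap 0.0216 F [-0.6 -0.  -0.5] xax [ 0.001 -0.006 -1.   ] yang 2.328
1.47 [0.4424 0.0168 0.116 ] [ 0.03 -0.04 -0.05]
1.6 [0.4371 0.0172 0.116 ] [-0.    0.07 -0.06]
1.72 [0.4318 0.017  0.116 ] [-0.    0.06 -0.07]
1.85 [0.4265 0.016  0.116 ] [ 0.    0.05 -0.07]
```

View pics/s2.png

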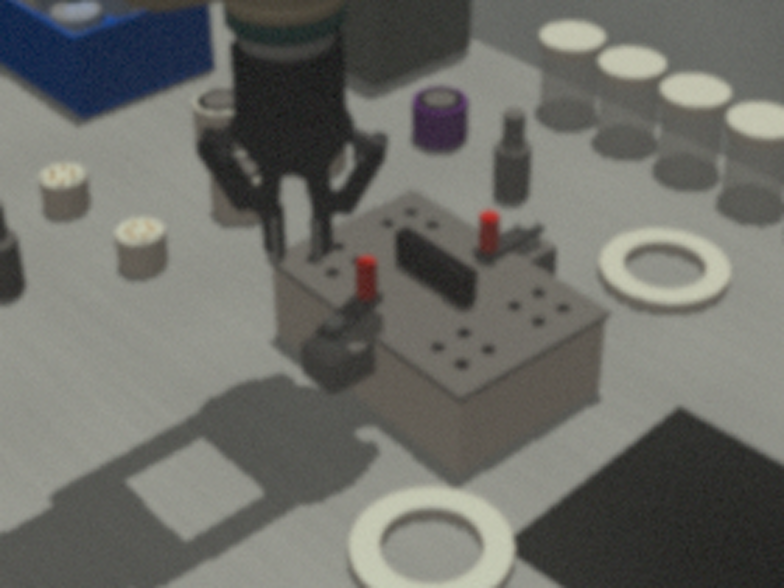

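```bash
python3 - <<'E'
from h import *
print(env.tcp_to_tips)
p=np.array(env.sense()["eef_pos"]);M=R_()
for t in(-.03,-.01,.006,.025): 
  for g in(-.018,0,.018):
    q=proj("side",p+M[:,0]*t+M[:,1]*g);print(t,g,np.round(q,1),"crop",((np.array(q)-[130,120])*2.8).round(0))
E
```

```text
0.025
-0.03 -0.018 [245.2 198.4] crop [322. 220.]
-0.03 0 [236.1 198.1] crop [297. 219.]
-0.03 0.018 [227.1 197.8] crop [272. 218.]
-0.01 -0.018 [245.6 206.8] crop [324. 243.]
-0.01 0 [236.6 206.5] crop [299. 242.]
-0.01 0.018 [227.7 206.2] crop [274. 241.]
0.006 -0.018 [245.9 213.3] crop [324. 261.]
0.006 0 [237. 213.] crop [300. 260.]
0.006 0.018 [228.1 212.7] crop [275. 260.]
0.025 -0.018 [246.2 221. ] crop [325. 283.]
0.025 0 [237.4 220.7] crop [301. 282.]
0.025 0.018 [228.7 220.4] crop [276. 281.]
```

```bash
python3 - <<'E'
from h import *
plan([[.4432,.0206,.14],[.4768,-.0128,.14],[.4768,-.0128,.106]])
E
```

```text
t 5.25 p [0.4428 0.0208 0.1174] gap 0.0217 F [-0.1  0.6 -0.3] xax [ 0.    -0.006 -1.   ] yang 2.328
to [0.4432 0.0206 0.14  ] units [-0.38 -0.01  0.  ]
to [ 0.4768 -0.0128  0.14  ] units [ 0.   -0.79  0.02]
to [ 0.4768 -0.0128  0.106 ] units [0.57 0.   0.  ]
```

Call:
jog_arm(motion=[[-0.2,0,0,0,0.1],[-0.2,0,0,0,0.1],[0,-0.26,0.01,0,0.1],[0,-0.26,0.01,0,0.1],[0,-0.26,0.01,0,0.1],[0,0,0,0,0.1],[0.2,0,0,0,0.1],[0,0,0,0,0.1]])

```text
clock: 6.25
eef_pos: [0.4789, -0.0152, 0.1299]
tool_rot: [-0.263, 0.658, 0.259, 0.656]
wrist_force: [-0.7, -0.6, -0.3]
finger_gap: 0.0383
```

```bash
python3 - <<'E'
from h import *
plan([[.4768,-.0128,.106]])
save("side","s3",(200,140,340,245),5.6)
E
```

```text
t 6.25 p [ 0.4789 -0.0152  0.1299] gap 0.0383 F [-0.7 -0.6 -0.3] xax [-0.    -0.006 -1.   ] yang 2.327
to [ 0.4768 -0.0128  0.106 ] units [0.4  0.05 0.  ]
```

View pics/s3.png

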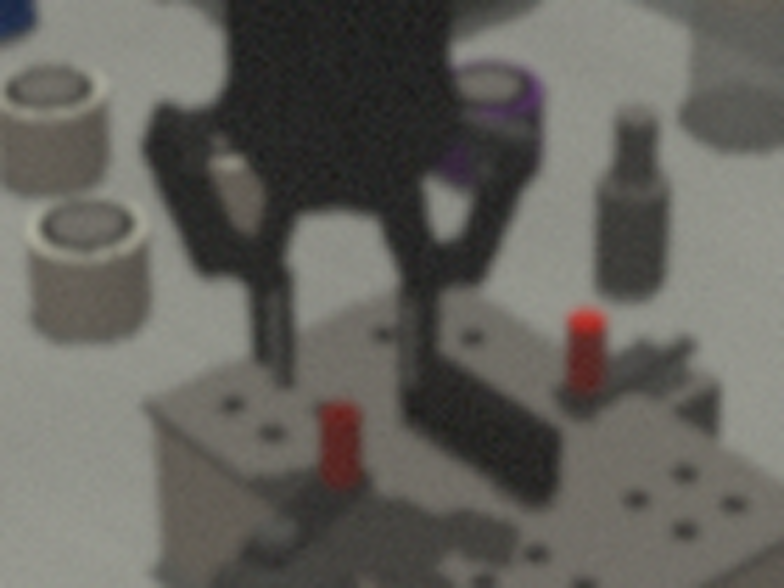

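```bash
python3 - <<'E'
from h import *
p=np.array(env.sense()["eef_pos"]);M=R_()
for t in(-.03,.0,.006,.012,.018,.025): 
  print(t,[((np.array(proj("side",p+M[:,0]*t+M[:,1]*g+M[:,2]*w))-[200,140])*5.6).round(0) for g,w in ((.019,0.011),(.019,-.011),(-.019,.011),(-.019,-.011),(0,0))])
E
```

```text
-0.03 [array([296., 278.]), array([289., 311.]), array([403., 281.]), array([398., 315.]), array([346., 296.])]
0.0 [array([298., 348.]), array([292., 383.]), array([403., 352.]), array([399., 386.]), array([348., 367.])]
0.006 [array([299., 362.]), array([292., 397.]), array([404., 366.]), array([399., 400.]), array([348., 381.])]
0.012 [array([299., 376.]), array([293., 410.]), array([404., 379.]), array([399., 414.]), array([349., 395.])]
0.018 [array([300., 390.]), array([293., 424.]), array([404., 393.]), array([399., 428.]), array([349., 409.])]
0.025 [array([300., 405.]), array([294., 440.]), array([404., 409.]), array([400., 444.]), array([350., 424.])]
```

Call:
jog_arm(motion=[[0.1,0.02,0,0,0.1],[0.1,0.02,0,0,0.1],[0.1,0,0,0,0.1],[0.1,0,0,0,0.1],[0,0,0,0,0.1],[0,0,0,0,0.1],[0,0,0,0,0.1],[0,0,0,0,0.1]])

```text
clock: 7.3
eef_pos: [0.4775, -0.013, 0.1055]
tool_rot: [-0.264, 0.657, 0.259, 0.657]
wrist_force: [0.5, 0.2, -0.1]
finger_gap: 0.0386
```

```bash
python3 - <<'E'
from h import *
plan([[.4768,-.0128,.106]])
save("side","s4",(200,140,340,245),5.6)
E
```

```text
t 7.3 p [ 0.4775 -0.013   0.1055] gap 0.0386 F [ 0.5  0.2 -0.1] xax [ 0.002 -0.006 -1.   ] yang 2.328
to [ 0.4768 -0.0128  0.106 ] units [-0.01  0.01 -0.01]
```

View pics/s4.png

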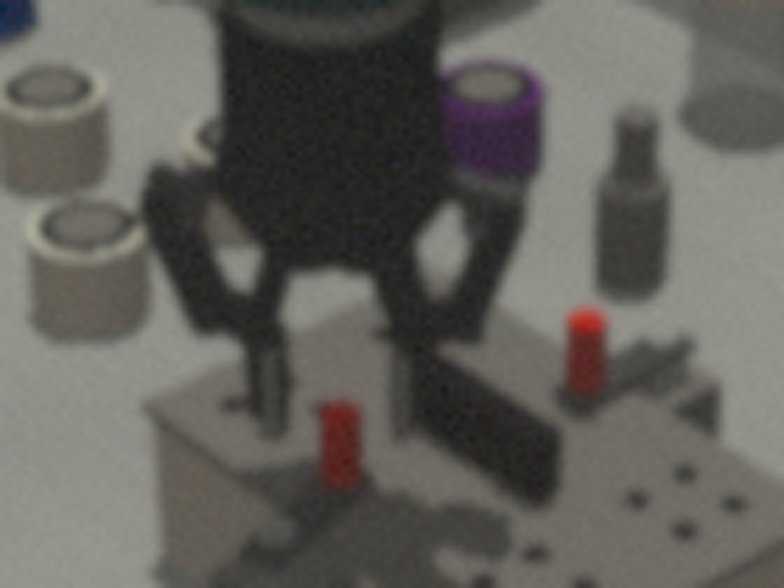

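Call:
jog_arm(motion=[[0,0,0,0,0.3],[0,0,0,0,0.4],[0,0,0,0,0.5],[0,0,0,0,0.6],[0,0,0,0,0.7],[0,0,0,0,0.8],[0,0,0,0,0.8],[0,0,0,0,0.8]], squeeze=20)

```text
clock: 8.35
eef_pos: [0.4776, -0.013, 0.1058]
tool_rot: [-0.264, 0.657, 0.259, 0.657]
wrist_force: [-0.2, -0.3, 0.5]
finger_gap: 0.0144
```

```bash
python3 - <<'E'
from h import *
plan([[.4768,-.0128,.106]])
save("side","s5",(200,140,340,245),5.6)
E
```

```text
t 8.35 p [ 0.4776 -0.013   0.1058] gap 0.0144 F [-0.2 -0.3  0.5] xax [ 0.002 -0.006 -1.   ] yang 2.328
to [ 0.4768 -0.0128  0.106 ] units [-0.    0.01 -0.01]
```

View pics/s5.png

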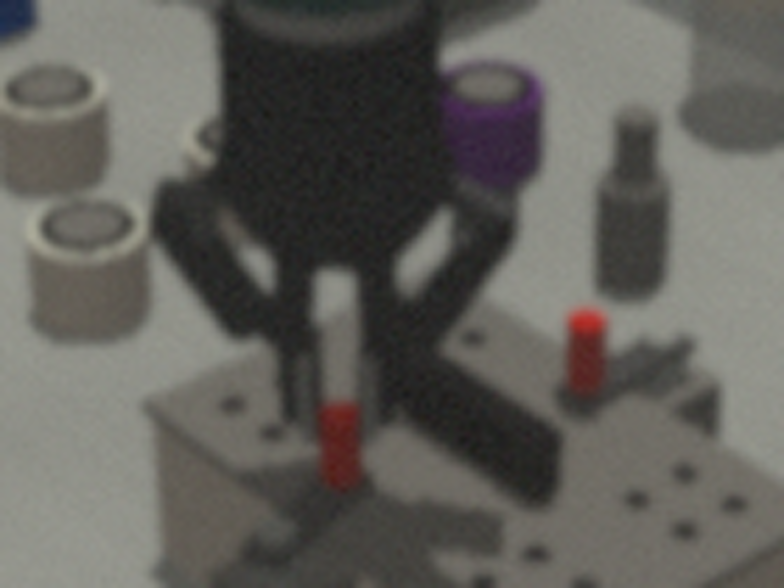

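Call:
jog_arm(motion=[[0,0,0,0,0.3],[0,0,0,0,0.3],[0,0,-0.12,0,0.3],[0,0,-0.12,0,0.3],[0,0,0,0,0.3],[0,0,0,0,0.6],[0,0,0,0,0.8],[0,0,0,0,0.8]], squeeze=20)

```text
clock: 9.4
eef_pos: [0.4654, -0.0243, 0.1057]
tool_rot: [-0.264, 0.658, 0.259, 0.656]
wrist_force: [-2.9, -1.2, 1.9]
finger_gap: 0.0087
```

```bash
python3 - <<'E'
from h import *
plan([[.4768,-.0128,.106]])
save("side","s6",(200,140,340,245),5.6)
E
```

```text
t 9.4 p [ 0.4654 -0.0243  0.1057] gap 0.0087 F [-2.9 -1.2  1.9] xax [-0.    -0.008 -1.   ] yang 2.327
to [ 0.4768 -0.0128  0.106 ] units [-0.01  0.01  0.27]
```

View pics/s6.png

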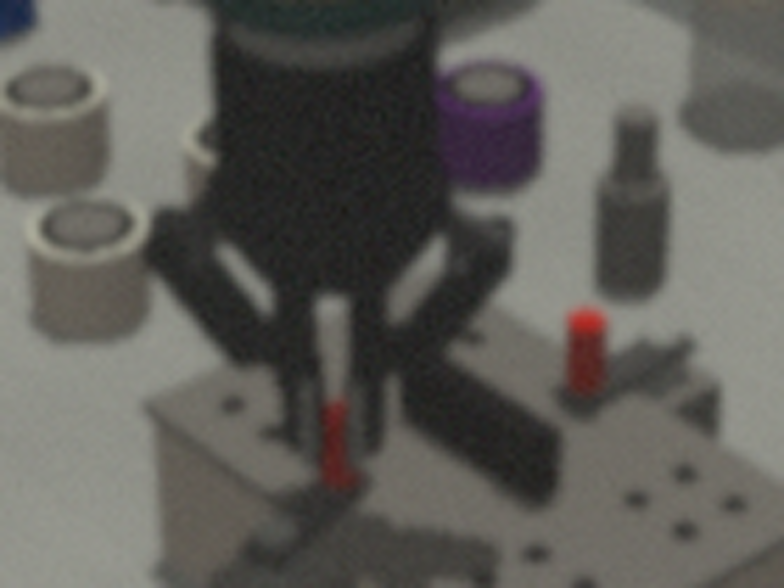

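Call:
jog_arm(motion=[[0,0,0,0,0.3],[0,0,0,0,0.3],[0,0,0.13,0,0.3],[0,0,0.14,0,0.3],[0,0,0,0,0.3],[0.05,0,0,0,0.3],[0.04,0,0,0,0.3],[0,0,0,0,0.3]], squeeze=20)

```text
clock: 10.45
eef_pos: [0.479, -0.0115, 0.0996]
tool_rot: [-0.264, 0.657, 0.259, 0.657]
wrist_force: [-0.4, -0.8, 0.4]
finger_gap: 0.0299
```

Call:
jog_arm(motion=[[0,0,0,0,0.7],[0,0,0,0,0.8],[0,0,0,0,0.8],[0,0,0,0,0.8],[0,0,0,0,0.8],[0,0,0,0,0.8],[0,0,0,0,0.8],[0,0,0,0,0.8]], squeeze=20)

```text
clock: 11.45
eef_pos: [0.4789, -0.0115, 0.0998]
tool_rot: [-0.264, 0.657, 0.259, 0.657]
wrist_force: [0.3, 0.4, -0.5]
finger_gap: 0.0149
```

```bash
python3 - <<'E'
from h import *
plan([[.4768,-.0128,.106]])
save("side","s7",(200,140,340,245),5.6)
E
```

```text
t 11.45 p [ 0.4789 -0.0115  0.0998] gap 0.0149 F [ 0.3  0.4 -0.5] xax [ 0.002 -0.006 -1.   ] yang 2.328
to [ 0.4768 -0.0128  0.106 ] units [-0.1   0.01 -0.04]
```

View pics/s7.png

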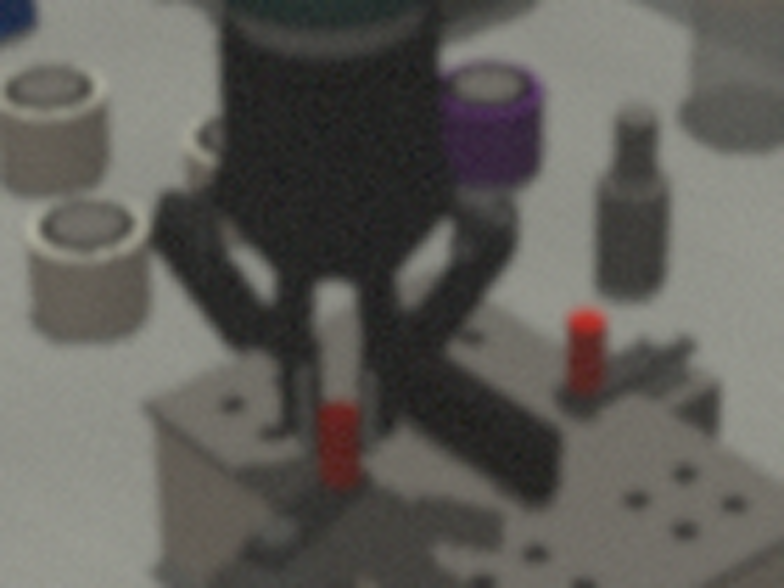

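Call:
jog_arm(motion=[[0,0.08,0.04,0,0.9],[0,0.1,0.03,0,0.9],[0,0.1,0.01,0,0.9],[0,0.1,0,0,0.9],[0,0.1,-0.01,0,0.9],[0,0.1,-0.02,0,0.9],[0,0.09,-0.03,0,0.9],[0,0.08,-0.04,0,0.9]], squeeze=40)

```text
clock: 12.5
eef_pos: [0.4583, 0.0213, 0.1]
tool_rot: [-0.27, 0.645, 0.255, 0.668]
wrist_force: [9.8, -1.2, -6.0]
finger_gap: 0.0142
```

```bash
python3 - <<'E'
from h import *
plan([[.4768,-.0128,.106]])
save("side","s8",(200,140,340,245),5.6)
E
```

```text
t 12.5 p [0.4583 0.0213 0.1   ] gap 0.0142 F [ 9.8 -1.2 -6. ] xax [ 0.038 -0.008 -0.999] yang 2.33
to [ 0.4768 -0.0128  0.106 ] units [-0.08 -0.63 -0.17]
```

View pics/s8.png

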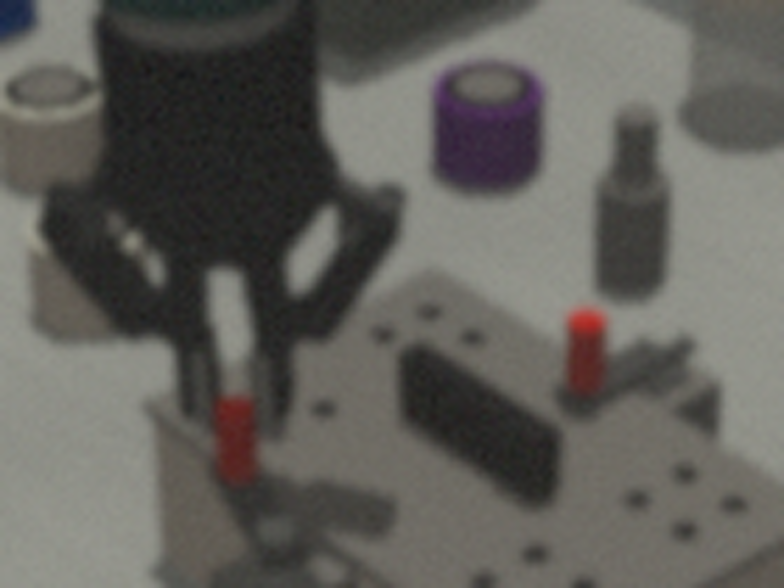

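```bash
python3 - <<'E'
from h import *
k=onz("side",242.3,211.4,.1125);pv=tr(-.0955,0)
d=k[:2]-pv;print(k,np.linalg.norm(d),np.arctan2(d[1],d[0])-YAW, "tcp-knob",env.sense()["eef_pos"]-k, R_().T@(env.sense()["eef_pos"]-k))
E
```

```text
[0.45334922 0.01659848 0.1125    ] 0.04464107670246304 1.2223493059122452 tcp-knob [ 0.00449377  0.0052278  -0.01253047] [0.01265674 0.00108155 0.00657068]
```

Call:
jog_arm(motion=[[0,0.04,-0.08,0,0.9],[0,0.05,-0.07,0,0.9],[0,0.05,-0.06,0,0.9],[0,0.05,-0.06,0,0.9],[0,0.05,-0.06,0,0.9],[0,0.05,-0.06,0,0.9],[0,0,0,0,0.9],[0,0,0,0,0.9]], squeeze=40)

```text
clock: 13.55
eef_pos: [0.436, 0.0256, 0.1002]
tool_rot: [-0.27, 0.634, 0.258, 0.677]
wrist_force: [2.5, -1.8, -0.8]
finger_gap: 0.012
```

```bash
python3 - <<'E'
from h import *
plan([])
save("side","s9",(200,140,340,245),5.6)
E
```

```text
t 13.55 p [0.436  0.0256 0.1002] gap 0.012 F [ 2.5 -1.8 -0.8] xax [ 0.063  0.008 -0.998] yang 2.336
```

View pics/s9.png

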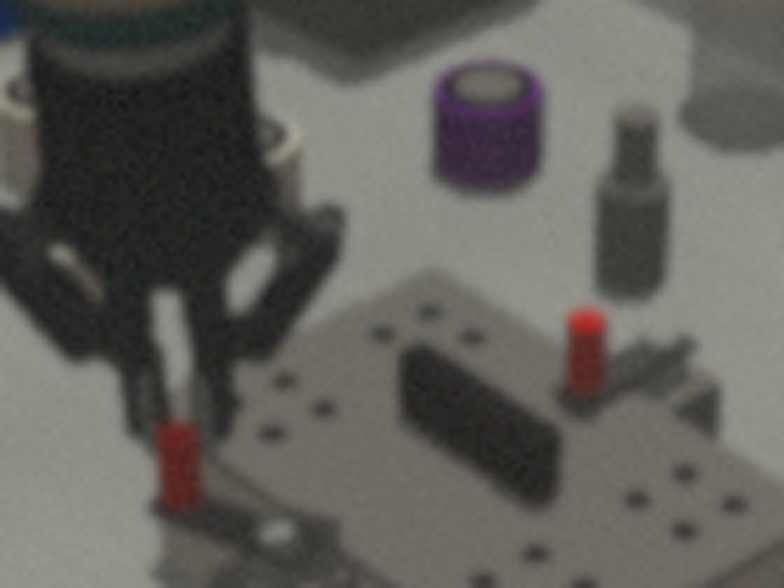

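Call:
jog_arm(motion=[[0,0,0,0,0.3],[0,0,0,0,0.3],[0,0,0,0,0.3],[-0.1,0,0,0,0.3],[-0.2,0,0,0,0.3],[-0.3,0,0,0,0.3],[-0.3,0,0,0,0.3],[0,0,0,0,0.3]])

```text
clock: 14.6
eef_pos: [0.4327, 0.0253, 0.1587]
tool_rot: [-0.27, 0.633, 0.258, 0.678]
wrist_force: [-0.6, 0.5, -0.9]
finger_gap: 0.0298
```

```bash
python3 - <<'E'
from h import *
pv=tr(-.0955,0);k=onz("side",231.8,216.3,.1125);d=k[:2]-pv;print(k,np.linalg.norm(d),np.arctan2(d[1],d[0])-YAW)
k=onz("top",292.9,203.8,.1125)
plan([[*k[:2],.16],[*k[:2],.1]],YAW+3*np.pi/4)
print(R_().round(3))
E
```

```text
[0.42700553 0.0176686  0.1125    ] 0.043499385993290264 1.8293744012747089
t 14.6 p [0.4327 0.0253 0.1587] gap 0.0298 F [-0.6  0.5 -0.9] xax [ 0.064  0.008 -0.998] yang 2.335
to [ 0.5854 -0.0308  0.16  ] units [ 0.13 -2.44  1.18]
to [ 0.5854 -0.0308  0.1   ] units [ 1.    0.04 -0.05]
turn units about tool x (tool x is down: -world) 0.12
[[ 0.064 -0.692  0.719]
 [ 0.008  0.721  0.693]
 [-0.998 -0.038  0.052]]
```

Call:
jog_arm(motion=[[0,-0.3,0.15,0,0.1],[0,-0.42,0.2,0,0.1],[0,-0.42,0.2,0,0.1],[0,-0.42,0.2,0,0.1],[0,-0.42,0.2,0,0.1],[0,-0.35,0.17,0,0.1],[0,-0.1,0.05,0,0.1],[0,0,0,0,0.1]])

```text
clock: 15.6
eef_pos: [0.5868, -0.0324, 0.1639]
tool_rot: [-0.269, 0.635, 0.259, 0.676]
wrist_force: [0.3, 0.1, -0.2]
finger_gap: 0.0382
```

```bash
python3 - <<'E'
from h import *
k=onz("top",292.9,203.8,.1125)
plan([[*k[:2],.1]],YAW+3*np.pi/4)
E
```

```text
t 15.6 p [ 0.5868 -0.0324  0.1639] gap 0.0382 F [ 0.3  0.1 -0.2] xax [ 0.059  0.009 -0.998] yang 2.336
to [ 0.5854 -0.0308  0.1   ] units [ 1.06  0.07 -0.05]
turn units about tool x (tool x is down: -world) 0.12
```

Call:
jog_arm(motion=[[0.1,0.03,-0.05,0,0.1],[0.2,0.02,-0.03,0,0.1],[0.2,0,0,0,0.1],[0.2,0,0,0,0.1],[0.2,0,0,0,0.1],[0.1,0,0,0,0.1],[0.04,0,0,0,0.1],[0,0,0,0,0.4]])

```text
clock: 16.6
eef_pos: [0.5827, -0.032, 0.0959]
tool_rot: [-0.269, 0.636, 0.26, 0.675]
wrist_force: [-0.1, -0.3, -0.5]
finger_gap: 0.0257
```

```bash
python3 - <<'E'
from h import *
k=onz("top",292.9,203.8,.1125)
plan([[*k[:2],.1]],YAW+3*np.pi/4)
save("side","s10",(200,140,340,245),5.6)
E
```

```text
t 16.6 p [ 0.5827 -0.032   0.0959] gap 0.0257 F [-0.1 -0.3 -0.5] xax [ 0.057  0.01  -0.998] yang 2.337
to [ 0.5854 -0.0308  0.1   ] units [-0.07 -0.02  0.05]
turn units about tool x (tool x is down: -world) 0.13
```

View pics/s10.png

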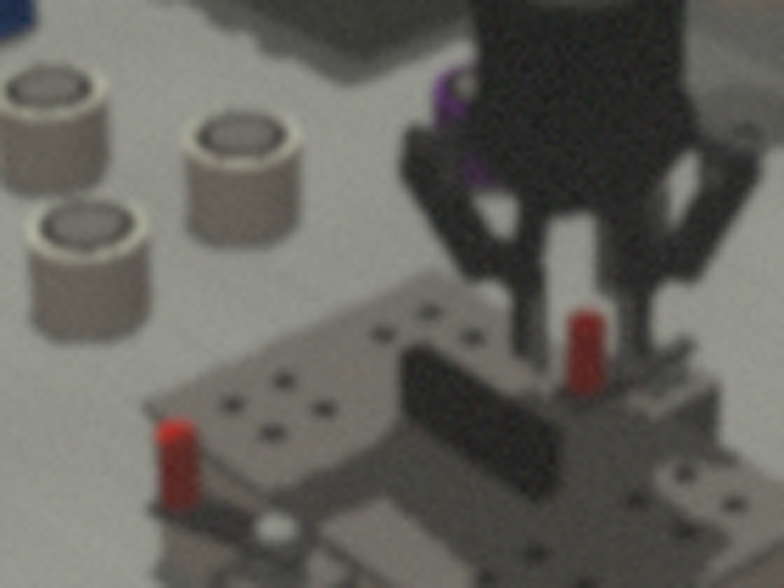

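```bash
python3 - <<'E'
from h import *
arc(tr(.0955,0),0,1.9,16,.098,side=1)
E
```

```text
0.12 [ 0.5856 -0.0353  0.098 ] [-0.03 -0.07 -0.  ]
0.24 [ 0.5863 -0.0402  0.098 ] [-0.   -0.07 -0.05]
0.36 [ 0.5876 -0.045   0.098 ] [ 0.   -0.07 -0.04]
0.48 [ 0.5894 -0.0496  0.098 ] [ 0.   -0.08 -0.03]
0.59 [ 0.5918 -0.054   0.098 ] [ 0.   -0.08 -0.02]
0.71 [ 0.5947 -0.0581  0.098 ] [ 0.   -0.08 -0.01]
0.83 [ 0.598  -0.0618  0.098 ] [ 0.   -0.08 -0.  ]
0.95 [ 0.6018 -0.0651  0.098 ] [ 0.   -0.08  0.01]
1.07 [ 0.6059 -0.0679  0.098 ] [ 0.   -0.08  0.02]
1.19 [ 0.6103 -0.0702  0.098 ] [ 0.   -0.08  0.03]
1.31 [ 0.615  -0.0719  0.098 ] [ 0.   -0.07  0.04]
1.42 [ 0.6198 -0.0731  0.098 ] [ 0.   -0.07  0.04]
1.54 [ 0.6247 -0.0737  0.098 ] [ 0.   -0.06  0.05]
1.66 [ 0.6297 -0.0738  0.098 ] [ 0.   -0.06  0.06]
1.78 [ 0.6347 -0.0732  0.098 ] [ 0.   -0.05  0.07]
1.9 [ 0.6395 -0.0721  0.098 ] [ 0.   -0.04  0.07]
```

Call:
jog_arm(motion=[[-0.03,-0.07,0,0,0.55],[0,-0.07,-0.05,0,0.55],[0,-0.07,-0.04,0,0.55],[0,-0.08,-0.03,0,0.55],[0,-0.08,-0.02,0,0.55],[0,-0.08,-0.01,0,0.55],[0,-0.08,0,0,0.55],[0,-0.08,0.01,0,0.55]])

```text
clock: 17.65
eef_pos: [0.6008, -0.0656, 0.0987]
tool_rot: [-0.268, 0.638, 0.262, 0.673]
wrist_force: [-2.2, -0.0, -0.7]
finger_gap: 0.0191
```

```bash
python3 - <<'E'
from h import *
plan([])
arc(tr(.0955,0),0.95,1.9,8,.098,side=1)
save("side","s11",(200,140,340,245),5.6)
E
```

```text
t 17.65 p [ 0.6008 -0.0656  0.0987] gap 0.0191 F [-2.2 -0.  -0.7] xax [ 0.05   0.011 -0.999] yang 2.338
1.07 [ 0.6059 -0.0679  0.098 ] [ 0.02 -0.09  0.03]
1.19 [ 0.6103 -0.0702  0.098 ] [ 0.   -0.08  0.03]
1.31 [ 0.615  -0.0719  0.098 ] [ 0.   -0.08  0.04]
1.42 [ 0.6198 -0.0731  0.098 ] [ 0.   -0.07  0.04]
1.54 [ 0.6247 -0.0737  0.098 ] [ 0.   -0.06  0.05]
1.66 [ 0.6297 -0.0738  0.098 ] [ 0.   -0.06  0.06]
1.78 [ 0.6347 -0.0732  0.098 ] [ 0.   -0.05  0.07]
1.9 [ 0.6395 -0.0721  0.098 ] [ 0.   -0.04  0.07]
```

View pics/s11.png

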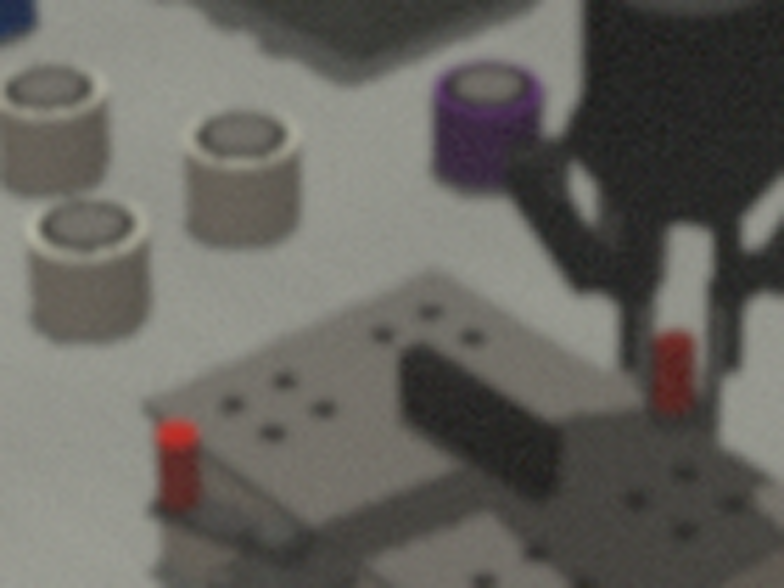

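Works; the far knob is moving with the cage. Finishing the sweep to the stop.

Call:
jog_arm(motion=[[0.02,-0.09,0.03,0,0.55],[0,-0.08,0.03,0,0.55],[0,-0.08,0.04,0,0.55],[0,-0.07,0.04,0,0.55],[0,-0.06,0.05,0,0.55],[0,-0.06,0.06,0,0.55],[0,-0.05,0.07,0,0.55],[0,-0.04,0.07,0,0.55]])

```text
clock: 18.7
eef_pos: [0.642, -0.0726, 0.0991]
tool_rot: [-0.267, 0.638, 0.262, 0.673]
wrist_force: [-11.4, 4.1, 2.5]
finger_gap: 0.0192
```

```bash
python3 - <<'E'
from h import *
plan([])
save("side","s12",(200,140,340,245),5.6)
E
```

```text
t 18.7 p [ 0.642  -0.0726  0.0991] gap 0.0192 F [-11.4   4.1   2.5] xax [ 0.047  0.012 -0.999] yang 2.338
```

View pics/s12.png

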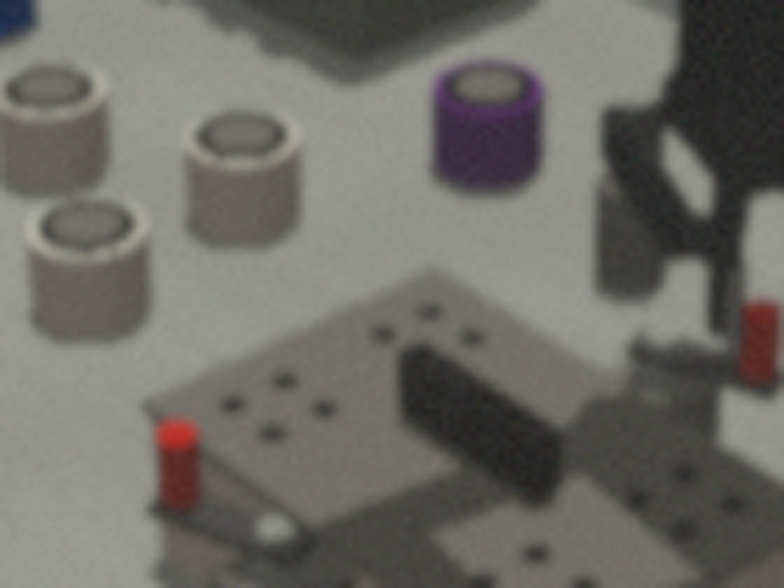

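Call:
jog_arm(motion=[[0,-0.06,0.08,0,0.55],[0,-0.06,0.08,0,0.55],[0,-0.06,0.08,0,0.55],[0,-0.06,0.08,0,0.55],[0,-0.06,0.08,0,0.55],[0,-0.06,0.08,0,0.55],[0,0,0,0,0.55],[0,0,0,0,0.55]])

```text
clock: 19.75
eef_pos: [0.6717, -0.0614, 0.0968]
tool_rot: [-0.261, 0.645, 0.271, 0.665]
wrist_force: [0.0, 0.1, -0.6]
finger_gap: 0.0194
```

```bash
python3 - <<'E'
from h import *
plan([])
E
```

```text
t 19.75 p [ 0.6717 -0.0614  0.0968] gap 0.0194 F [ 0.   0.1 -0.6] xax [ 0.02   0.023 -1.   ] yang 2.342
```

Call:
jog_arm(motion=[[-0.2,0,0,0,0.55],[-0.4,0,0,0,0.3],[-0.4,0,0,0,0],[-0.4,0,0,0,0],[-0.4,0,0,0,0],[-0.2,0,0,-0.5,0],[0,0,0,-0.9,0],[0,0,0,-0.9,0]])

```text
clock: 20.75
eef_pos: [0.6689, -0.0653, 0.2298]
tool_rot: [-0.369, 0.59, 0.371, 0.615]
wrist_force: [0.2, -0.0, -0.1]
finger_gap: 0.0426
```

Call:
jog_arm(motion=[[0,0,0,-0.9,0],[0,0,0,-0.9,0],[0,0,0,-0.9,0],[0,0,0,-0.6,0],[0,0,0,0,0],[0,0,0,0,0],[0,0,0,0,0],[0,0,0,0,0]])

```text
clock: 21.75
eef_pos: [0.6734, 0.0382, 0.2364]
tool_rot: [-0.461, 0.545, 0.43, 0.553]
wrist_force: [0.2, 0.3, 0.1]
finger_gap: 0.0428
```

```bash
python3 - <<'E'
from h import *
print(env.sense()["joint_positions"].round(2))
plan([[.5312,-.0288,.2],[.5312,-.0288,.1]],YAW)
im=save("top","t2")
E
```

```text
[ 0.01  0.46  0.92 -0.03  1.73 -2.93]
t 21.75 p [0.6734 0.0382 0.2364] gap 0.0428 F [0.2 0.3 0.1] xax [ 0.037 -0.027 -0.999] yang 2.934
to [ 0.5312 -0.0288  0.2   ] units [ 0.55  2.11 -1.57]
to [ 0.5312 -0.0288  0.1   ] units [1.66 0.07 0.03]
turn units about tool x (tool x is down: -world) -1.22
```

View pics/t2.png

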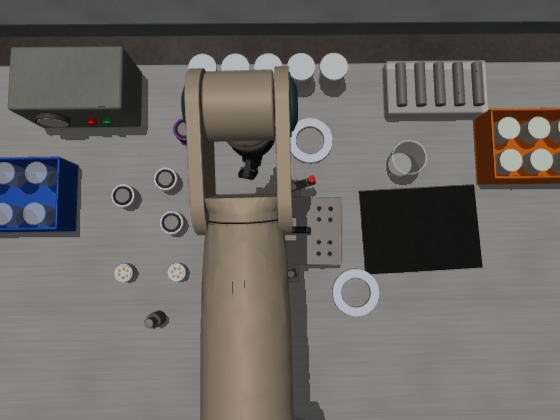

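Call:
jog_arm(motion=[[0,0,0,0.9,0],[0,0,0,1,0],[0,0,0,1,0],[0,0,0,1,0],[0,0,0,1,0],[0,0,0,1,0],[0,0,0,1,0],[0,0,0,1,0]])

```text
clock: 22.8
eef_pos: [0.6734, 0.0341, 0.2357]
tool_rot: [-0.088, 0.692, 0.066, 0.714]
wrist_force: [-0.6, -0.5, 0.0]
finger_gap: 0.0424
```

Call:
jog_arm(motion=[[0,0,0,1,0],[0,0,0,1,0],[0,0,0,1,0],[0,0,0,1,0],[0,0,0,1,0],[0,0,0,1,0],[0,0,0,1,0],[0,0,0,0.8,0]])

```text
clock: 23.8
eef_pos: [0.6734, 0.0301, 0.235]
tool_rot: [0.308, 0.619, -0.316, 0.649]
wrist_force: [0.4, -0.6, 0.5]
finger_gap: 0.0427
```

```bash
python3 - <<'E'
from h import *
print(env.sense()["joint_positions"].round(2))
plan([[.5312,-.0288,.2],[.5312,-.0288,.1]],YAW)
E
```

```text
[ 0.    0.46  0.92 -0.03  1.73 -0.66]
t 23.8 p [0.6734 0.0301 0.235 ] gap 0.0427 F [ 0.4 -0.6  0.5] xax [ 0.033 -0.028 -0.999] yang 0.657
to [ 0.5312 -0.0288  0.2   ] units [ 0.53 -2.48 -0.69]
to [ 0.5312 -0.0288  0.1   ] units [ 1.67 -0.02 -0.07]
turn units about tool x (tool x is down: -world) 4.97
```

Call:
jog_arm(motion=[[0,0,0,1,0],[0,0,0,1,0],[0,0,0,1,0],[0,0,0,1,0],[0,0,0,0.95,0],[0,0,0,0,0],[0,0,0,0,0],[0,0,0,0,0]])

```text
clock: 24.8
eef_pos: [0.6734, 0.0268, 0.2344]
tool_rot: [0.515, 0.47, -0.513, 0.5]
wrist_force: [0.1, 0.5, 0.4]
finger_gap: 0.0426
```

```bash
python3 - <<'E'
from h import *
plan([[.5312,-.0288,.2],[.5312,-.0288,.1]],YAW)
E
```

```text
t 24.8 p [0.6734 0.0268 0.2344] gap 0.0426 F [0.1 0.5 0.4] xax [ 0.032 -0.028 -0.999] yang -0.057
to [ 0.5312 -0.0288  0.2   ] units [ 0.52 -2.33  1.05]
to [ 0.5312 -0.0288  0.1   ] units [ 1.67 -0.06 -0.04]
turn units about tool x (tool x is down: -world) -0.14
```

Call:
jog_arm(motion=[[0,-0.3,0.13,0,0],[0,-0.4,0.18,0,0],[0,-0.4,0.18,0,0],[0,-0.4,0.18,0,0],[0,-0.4,0.18,0,0],[0,-0.3,0.13,0,0],[0,-0.13,0.07,-0.14,0],[0,0,0,0,0]])

```text
clock: 25.8
eef_pos: [0.5264, -0.0301, 0.2313]
tool_rot: [0.508, 0.478, -0.505, 0.508]
wrist_force: [0.0, -0.4, 0.7]
finger_gap: 0.0429
```

```bash
python3 - <<'E'
from h import *
plan([[.5312,-.0288,.2],[.5312,-.0288,.1]],YAW)
E
```

```text
t 25.8 p [ 0.5264 -0.0301  0.2313] gap 0.0429 F [ 0.  -0.4  0.7] xax [ 0.034 -0.028 -0.999] yang -0.027
to [ 0.5312 -0.0288  0.2   ] units [ 0.52  0.06 -0.04]
to [ 0.5312 -0.0288  0.1   ] units [ 1.67 -0.06 -0.05]
turn units about tool x (tool x is down: -world) 0.07
```

Call:
jog_arm(motion=[[0.25,0.08,-0.02,0,0],[0.35,-0.01,-0.01,0,0],[0.4,-0.01,-0.02,0,0],[0.4,-0.01,-0.02,0,0],[0.4,-0.01,-0.01,0,0],[0.25,0,0,0,0],[0.12,0,0,0,0],[0,0,0,0,0]])

```text
clock: 26.8
eef_pos: [0.5362, -0.0269, 0.0897]
tool_rot: [0.506, 0.48, -0.505, 0.508]
wrist_force: [-0.4, -0.2, 0.3]
finger_gap: 0.0426
```

```bash
python3 - <<'E'
from h import *
plan([[.5312,-.0288,.1]],YAW)
save("side","s13",(200,140,340,245),5.6)
E
```

```text
t 26.8 p [ 0.5362 -0.0269  0.0897] gap 0.0426 F [-0.4 -0.2  0.3] xax [ 0.028 -0.027 -0.999] yang -0.023
to [ 0.5312 -0.0288  0.1   ] units [-0.17 -0.08  0.04]
turn units about tool x (tool x is down: -world) 0.1
```

View pics/s13.png

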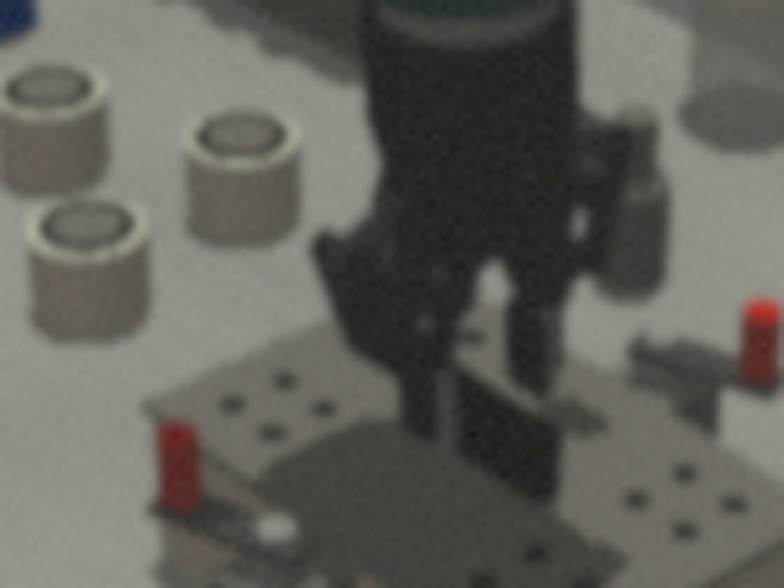

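Call:
jog_arm(motion=[[-0.1,-0.06,0.02,0.1,0],[0,0,0,0,0.3],[0,0,0,0,0.5],[0,0,0,0,0.7],[0,0,0,0,0.9],[0,0,0,0,1],[0,0,0,0,1],[0,0,0,0,1]], squeeze=80)

```text
clock: 27.85
eef_pos: [0.5337, -0.0281, 0.0996]
tool_rot: [0.511, 0.475, -0.508, 0.506]
wrist_force: [0.1, 1.0, 1.6]
finger_gap: 0.0108
```

```bash
python3 - <<'E'
from h import *
plan([[.5312,-.0288,.1]],YAW)
save("side","s14",(200,140,340,245),5.6)
E
```

```text
t 27.85 p [ 0.5337 -0.0281  0.0996] gap 0.0108 F [0.1 1.  1.6] xax [ 0.034 -0.028 -0.999] yang -0.038
to [ 0.5312 -0.0288  0.1   ] units [-0.01 -0.04  0.01]
turn units about tool x (tool x is down: -world) -0.01
```

View pics/s14.png

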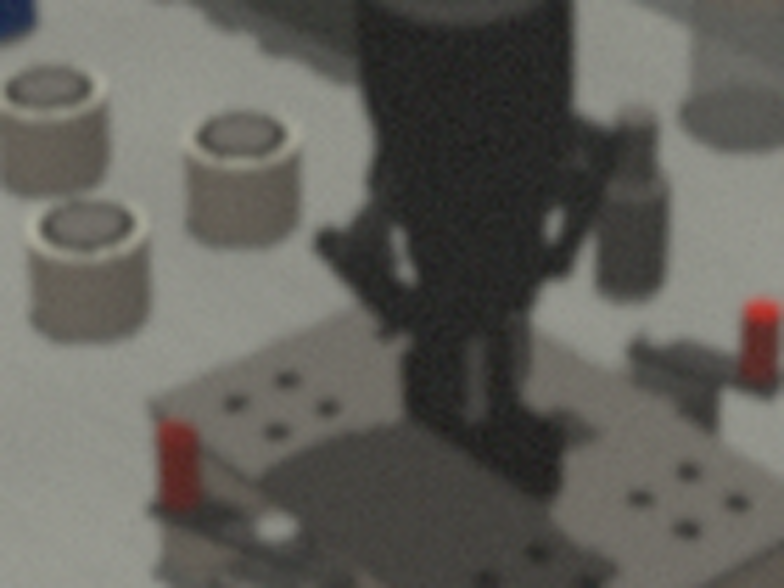

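Call:
jog_arm(motion=[[-0.1,0,0,0,1],[-0.15,0,0,0,1],[-0.2,0,0,0,1],[-0.25,0,0,0,1],[-0.25,0,0,0,1],[-0.25,0,0,0,1],[-0.25,0,0,0,1],[-0.1,0,0,0,1]], squeeze=100)

```text
clock: 28.9
eef_pos: [0.5297, -0.0253, 0.1978]
tool_rot: [0.511, 0.475, -0.508, 0.505]
wrist_force: [-0.4, -0.6, -5.0]
finger_gap: 0.0104
```

```bash
python3 - <<'E'
from h import *
m=onz("top",420,229,0)
plan([[m[0]+.004,m[1],.2]],YAW)
save("side","s15")
E
```

```text
t 28.9 p [ 0.5297 -0.0253  0.1978] gap 0.0104 F [-0.4 -0.6 -5. ] xax [ 0.032 -0.027 -0.999] yang -0.038
to [ 0.5375 -0.3382  0.2   ] units [0.11 0.33 5.21]
turn units about tool x (tool x is down: -world) -0.01
```

View pics/s15.png

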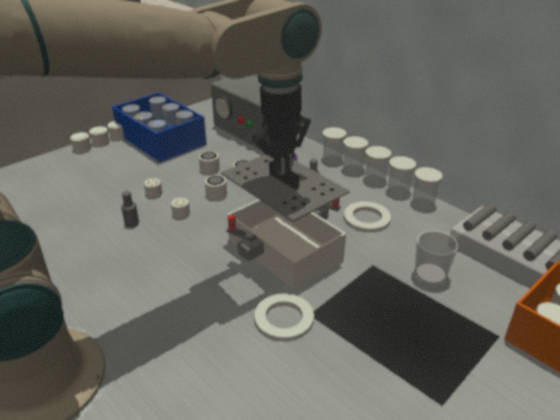

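Call:
jog_arm(motion=[[0,0.03,0.3,0,1],[0,0.04,0.5,0,1],[0,0.04,0.6,0,1],[0,0.05,0.7,0,1],[0,0.05,0.7,0,1],[0,0.05,0.7,0,1],[0,0.05,0.7,0,1],[0,0.02,0.4,0,1]])

```text
clock: 29.95
eef_pos: [0.5354, -0.3155, 0.1999]
tool_rot: [-0.509, -0.478, 0.51, -0.502]
wrist_force: [0.5, 2.0, -4.4]
finger_gap: 0.01
```

```bash
python3 - <<'E'
from h import *
m=onz("top",420,229,0)
plan([[m[0]+.004,m[1],.19],[m[0]+.004,m[1],.05]],YAW)
E
```

```text
t 29.95 p [ 0.5354 -0.3155  0.1999] gap 0.01 F [ 0.5  2.  -4.4] xax [ 0.023 -0.025 -0.999] yang -0.038
to [ 0.5375 -0.3382  0.19  ] units [0.18 0.05 0.37]
to [ 0.5375 -0.3382  0.05  ] units [ 2.33 -0.06 -0.06]
turn units about tool x (tool x is down: -world) -0.01
```

Call:
jog_arm(motion=[[0.1,0.05,0.37,0,1],[0.3,0,0,0,1],[0.4,-0.01,-0.01,0,1],[0.45,-0.01,-0.01,0,1],[0.45,-0.01,-0.01,0,1],[0.35,-0.01,-0.01,0,1],[0.2,0,0,0,1],[0,0,0,0,1]])

```text
clock: 30.95
eef_pos: [0.5315, -0.3404, 0.0504]
tool_rot: [-0.509, -0.482, 0.512, -0.496]
wrist_force: [-0.3, -0.0, -3.7]
finger_gap: 0.0102
```

```bash
python3 - <<'E'
from h import *
plan([])
save("side","s16",(230,160,560,400),2.3)
E
```

```text
t 30.95 p [ 0.5315 -0.3404  0.0504] gap 0.0102 F [-0.3 -0.  -3.7] xax [ 0.011 -0.017 -1.   ] yang -0.042
```

View pics/s16.png

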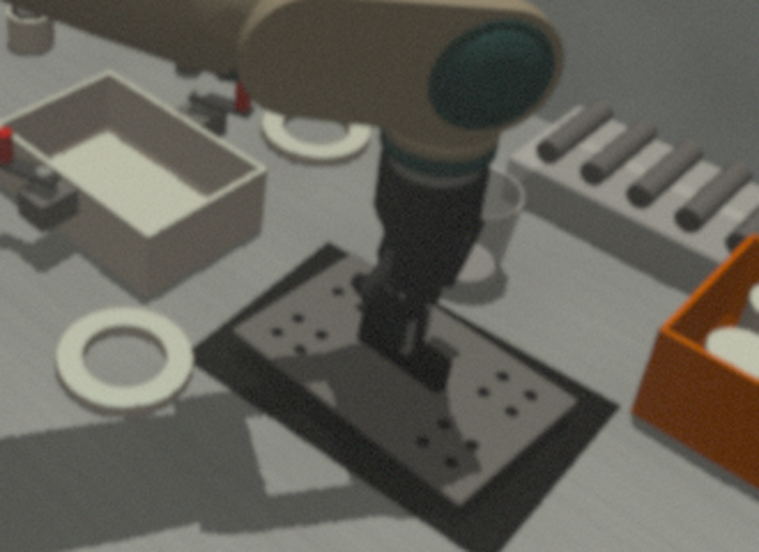

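Call:
jog_arm(motion=[[0.06,0,0,0,1],[0.05,0,0,0,1],[0.04,0,0,0,1],[0.03,0,0,0,1],[0,0,0,0,1],[0,0,0,0,0.6],[0,0,0,0,0.2],[0,0,0,0,0]])

```text
clock: 32.0
eef_pos: [0.5346, -0.3427, 0.0454]
tool_rot: [-0.51, -0.479, 0.511, -0.5]
wrist_force: [-0.1, -0.0, -0.5]
finger_gap: 0.043
```

Call:
jog_arm(motion=[[-0.1,0,0,0,0],[-0.2,0,0,0,0],[-0.35,0,0,0,-0.3],[-0.45,0,0,0,-0.6],[-0.5,0,0,0,-0.8],[-0.5,0,-0.2,0,-0.8],[-0.4,0,-0.5,0,-0.8],[0,0,-0.7,0,-0.8]])

```text
clock: 33.0
eef_pos: [0.5354, -0.2558, 0.2061]
tool_rot: [-0.511, -0.475, 0.511, -0.502]
wrist_force: [0.5, 0.7, -0.1]
finger_gap: 0.0765
```

```bash
python3 - <<'E'
from h import *
plan([])
im=save("top","t3")
E
```

```text
t 33.0 p [ 0.5354 -0.2558  0.2061] gap 0.0765 F [ 0.5  0.7 -0.1] xax [ 0.026 -0.028 -0.999] yang -0.046
```

View pics/t3.png

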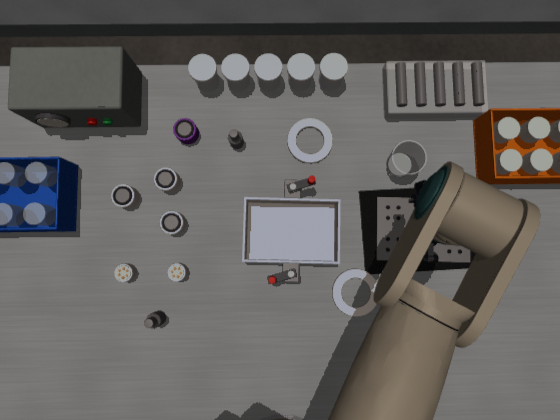

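```bash
python3 - <<'E'
from h import *
im=cv2.imread("pics/t3.png")
g=im.max(2)[185:280,230:355]
m=(g>150).astype(np.uint8)
cv2.imwrite("pics/c3.png",cv2.resize(im[180:285,225:360],None,fx=5.5,fy=5.5,interpolation=cv2.INTER_CUBIC))
for c,s in blobs(m>0,20):print(c+[230,185],s)
pts=cv2.findNonZero(m);r=cv2.minAreaRect(pts);b=cv2.boxPoints(r)+[230,185]
print(r,b.round(1));q=np.array([onz("top",*p,.068) for p in b]);print(q.round(4),q.mean(0).round(4))
for i in range(4):
    d=q[(i+1)%4]-q[i];print(np.linalg.norm(d).round(4),np.arctan2(d[1],d[0]).round(3))
E
```

```text
[291.8 232.7] [12, 12, 98, 67, 4998]
[346.8 274.8] [107, 84, 18, 11, 123]
[290.6 273.8] [58, 87, 6, 5, 21]
((68.0, 47.0), (94.0, 112.0), 90.0) [[242. 185.]
 [354. 185.]
 [354. 279.]
 [242. 279.]]
[[ 0.6343  0.0813  0.068 ]
 [ 0.6313 -0.1709  0.068 ]
 [ 0.4218 -0.1646  0.068 ]
 [ 0.4255  0.0821  0.068 ]] [ 0.5282 -0.043   0.068 ]
0.2522 -1.582
0.2096 3.111
0.2467 1.556
0.2088 -0.004
```

View pics/c3.png

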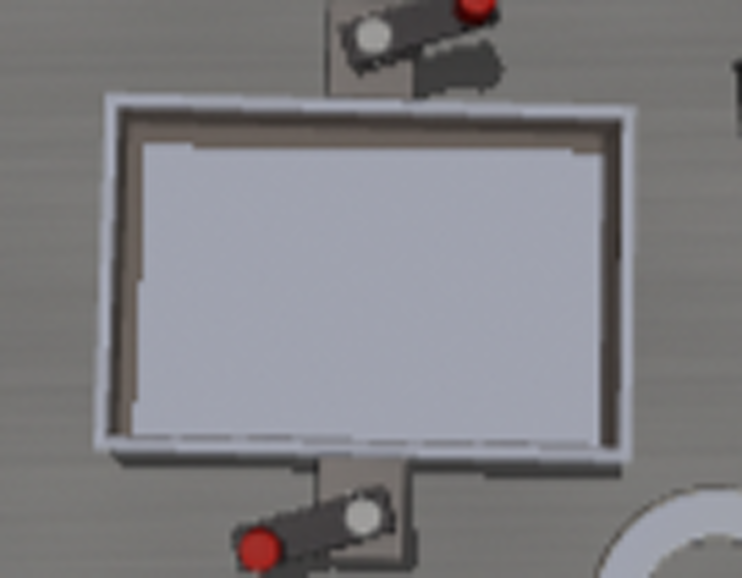

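```bash
python3 - <<'E'
from h import *
b=[(244.3,196.9),(340.5,199.1),(339.9,264),(242.1,262)]
q=np.array([onz("top",*p,.068) for p in b]);print(q.round(4),q.mean(0).round(4))
for i in range(4):
    d=q[(i+1)%4]-q[i];print(np.linalg.norm(d).round(4),np.arctan2(d[1],d[0]).round(3))
# cups
im=cv2.imread("pics/t3.png")
for cx,cy in[(123,196),(166,180),(172,223)]:
    roi=im[cy-16:cy+16,cx-16:cx+16]
    w=(roi.max(2)>125).astype(np.uint8)
    c,r=cv2.minEnclosingCircle(cv2.findNonZero(w))
    u,v=c[0]+cx-16,c[1]+cy-16
    print(round(u,1),round(v,1),round(r,2),onz("top",u,v,.042).round(4), proj("side",onz("top",u,v,.042)))
E
```

```text
[[ 0.6073  0.0762  0.068 ]
 [ 0.5997 -0.1396  0.068 ]
 [ 0.4551 -0.1343  0.068 ]
 [ 0.4626  0.0817  0.068 ]] [ 0.5312 -0.029   0.068 ]
0.2159 -1.606
0.1447 3.105
0.2162 1.536
0.1448 -0.038
121.5 195.0 11.93 [0.6184 0.3592 0.042 ] (np.float64(208.57723599084682), np.float64(155.16264518491664))
164.6 178.0 11.61 [0.6568 0.2615 0.042 ] (np.float64(243.2204848322179), np.float64(163.69057179743047))
170.5 222.0 12.3 [0.5549 0.2466 0.042 ] (np.float64(215.3541401709353), np.float64(179.82394244852858))
```

Call:
jog_arm(motion=[[0,0.02,-0.4,0,-0.8],[0,0.02,-0.7,0,-0.8],[0,0.02,-0.7,0,-0.8],[0,0.02,-0.7,0,-0.8],[0,0.02,-0.7,0,-0.8],[0,0.02,-0.7,0,-0.8],[0,0.02,-0.7,0,-0.8],[0,0.02,-0.7,0,-0.8]])

```text
clock: 34.05
eef_pos: [0.5594, 0.0746, 0.206]
tool_rot: [0.513, 0.473, -0.508, 0.504]
wrist_force: [0.8, -0.7, -0.3]
finger_gap: 0.0769
```

```bash
sed -i 's/^C=.*/C=np.array([.5312,-.029]);YAW=-.037/' h.py; python3 - <<'E'
from h import *
plan([[.555,.2468,.15],[.555,.2468,.03]],0)
E
```

```text
t 34.05 p [0.5594 0.0746 0.206 ] gap 0.0769 F [ 0.8 -0.7 -0.3] xax [ 0.035 -0.027 -0.999] yang -0.044
to [0.555  0.2468 0.15  ] units [ 0.85 -0.23 -2.89]
to [0.555  0.2468 0.03  ] units [ 2.   -0.07 -0.05]
turn units about tool x (tool x is down: -world) -0.31
```

Call:
jog_arm(motion=[[0.1,-0.03,-0.6,0,-0.9],[0.1,-0.04,-0.6,0,-0.9],[0.1,-0.04,-0.6,0,-0.9],[0.1,-0.04,-0.6,0,-0.9],[0.1,-0.04,-0.3,0,-0.9],[0.1,-0.04,-0.15,0,-0.9],[0,0,0,0,-0.9],[0,0,0,0,-0.9]])

```text
clock: 35.05
eef_pos: [0.5548, 0.251, 0.1696]
tool_rot: [0.514, 0.472, -0.506, 0.506]
wrist_force: [-0.6, 0.0, 0.0]
finger_gap: 0.081
```

```bash
python3 - <<'E'
from h import *
plan([[.555,.2468,.15],[.555,.2468,.03]],0)
im=save("side","s17",(130,90,410,300),2.8)
E
```

```text
t 35.05 p [0.5548 0.251  0.1696] gap 0.081 F [-0.6  0.   0. ] xax [ 0.042 -0.026 -0.999] yang -0.041
to [0.555  0.2468 0.15  ] units [ 0.33 -0.01  0.06]
to [0.555  0.2468 0.03  ] units [ 2.   -0.09 -0.05]
turn units about tool x (tool x is down: -world) -0.3
```

View pics/s17.png

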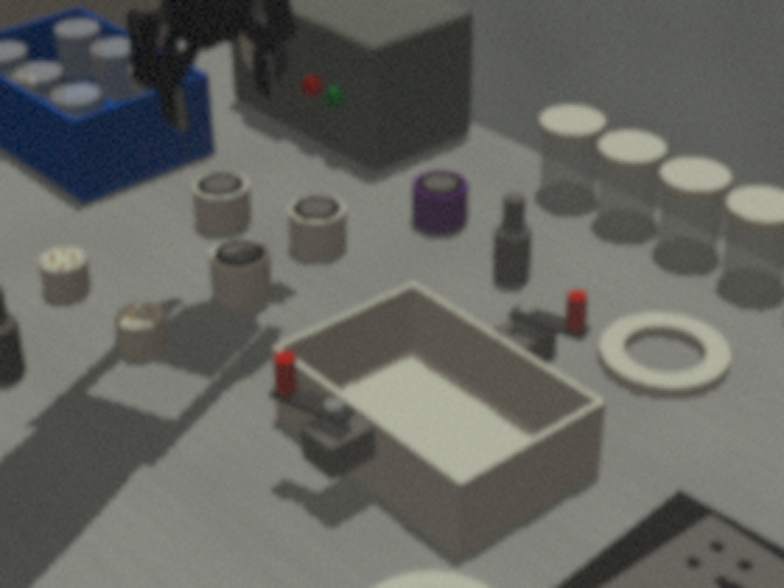

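Call:
jog_arm(motion=[[0.25,-0.02,0.03,0,-0.9],[0.4,-0.02,0,0,-0.9],[0.4,-0.02,-0.01,0,-0.9],[0.4,-0.02,-0.01,0,-0.9],[0.4,-0.02,-0.01,0,-0.9],[0.3,-0.01,0,0,-0.9],[0.1,0,0,0,-0.9],[0,0,0,0,-0.9]])

```text
clock: 36.1
eef_pos: [0.5536, 0.2426, 0.0263]
tool_rot: [0.515, 0.471, -0.508, 0.505]
wrist_force: [-0.1, -0.3, 0.3]
finger_gap: 0.0812
```

```bash
python3 - <<'E'
from h import *
plan([[.555,.2468,.03]],0)
im=save("side","s18",(150,110,290,215),5.6)
E
```

```text
t 36.1 p [0.5536 0.2426 0.0263] gap 0.0812 F [-0.1 -0.3  0.3] xax [ 0.04  -0.028 -0.999] yang -0.047
to [0.555  0.2468 0.03  ] units [-0.06  0.02 -0.07]
turn units about tool x (tool x is down: -world) -0.34
```

View pics/s18.png

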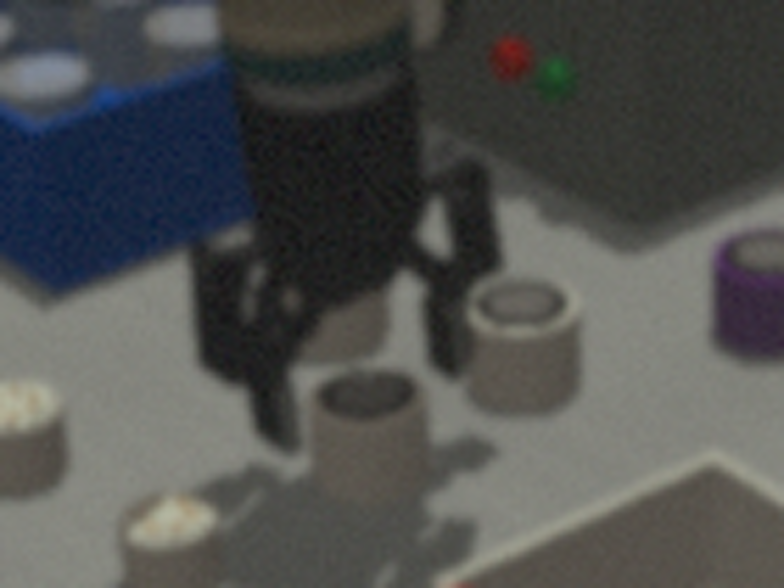

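```bash
python3 - <<'E'
from h import *
for z in(.0,.01,.02,.03,.042): print(z,onz("side",215.2,182.7,z).round(4), onz("side",199.1,189.5,z).round(4),onz("side",231.3,176,z).round(4))
E
```

```text
0.0 [0.5858 0.2921 0.    ] [0.5358 0.2937 0.    ] [0.6376 0.2901 0.    ]
0.01 [0.5764 0.2788 0.01  ] [0.5271 0.2803 0.01  ] [0.6275 0.2768 0.01  ]
0.02 [0.5671 0.2654 0.02  ] [0.5184 0.267  0.02  ] [0.6175 0.2635 0.02  ]
0.03 [0.5577 0.2521 0.03  ] [0.5097 0.2536 0.03  ] [0.6074 0.2501 0.03  ]
0.042 [0.5465 0.2361 0.042 ] [0.4993 0.2376 0.042 ] [0.5953 0.2341 0.042 ]
```

Call:
jog_arm(motion=[[0.05,0.02,-0.05,0,-0.9],[0.05,0,0,0,-0.9],[0.05,0,0,0,-0.9],[0.05,0,0,0,-0.9],[0,0,0,0,-0.9],[0,0,0,0,-0.9],[0,0,0,0,-0.9],[0,0,0,0,-0.9]])

```text
clock: 37.15
eef_pos: [0.5571, 0.2462, 0.0164]
tool_rot: [0.517, 0.47, -0.506, 0.505]
wrist_force: [0.1, 0.2, -0.5]
finger_gap: 0.0812
```

```bash
python3 - <<'E'
from h import *
plan([[.555,.2468,.03]],0)
im=save("side","s19",(150,110,290,215),5.6)
E
```

```text
t 37.15 p [0.5571 0.2462 0.0164] gap 0.0812 F [ 0.1  0.2 -0.5] xax [ 0.045 -0.026 -0.999] yang -0.047
to [0.555  0.2468 0.03  ] units [-0.23 -0.03 -0.  ]
turn units about tool x (tool x is down: -world) -0.33
```

View pics/s19.png

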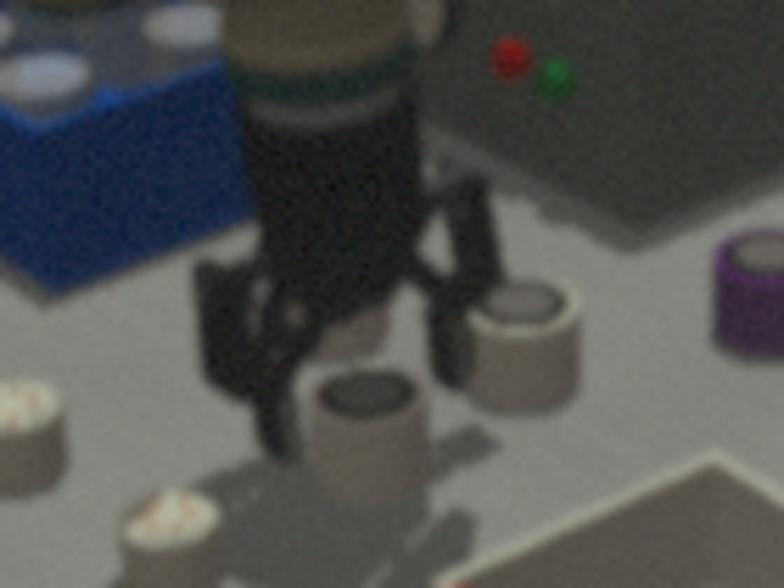

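Call:
jog_arm(motion=[[0.05,0,0,0,-0.9],[0.05,-0.03,0,0,-0.9],[0,0,0,0,-0.6],[0,0,0,0,-0.3],[0,0,0,0,0],[0,0,0,0,0.3],[0,0,0,0,0.5],[0,0,0,0,0.5]], squeeze=60)

```text
clock: 38.2
eef_pos: [0.5561, 0.2463, 0.0107]
tool_rot: [0.517, 0.47, -0.506, 0.506]
wrist_force: [-1.1, 0.3, 1.3]
finger_gap: 0.0532
```

```bash
python3 - <<'E'
from h import *
plan([[.555,.2468,.03]],0)
im=save("side","s20",(150,110,290,215),5.6)
E
```

```text
t 38.2 p [0.5561 0.2463 0.0107] gap 0.0532 F [-1.1  0.3  1.3] xax [ 0.047 -0.025 -0.999] yang -0.047
to [0.555  0.2468 0.03  ] units [-0.32 -0.   -0.  ]
turn units about tool x (tool x is down: -world) -0.33
```

View pics/s20.png

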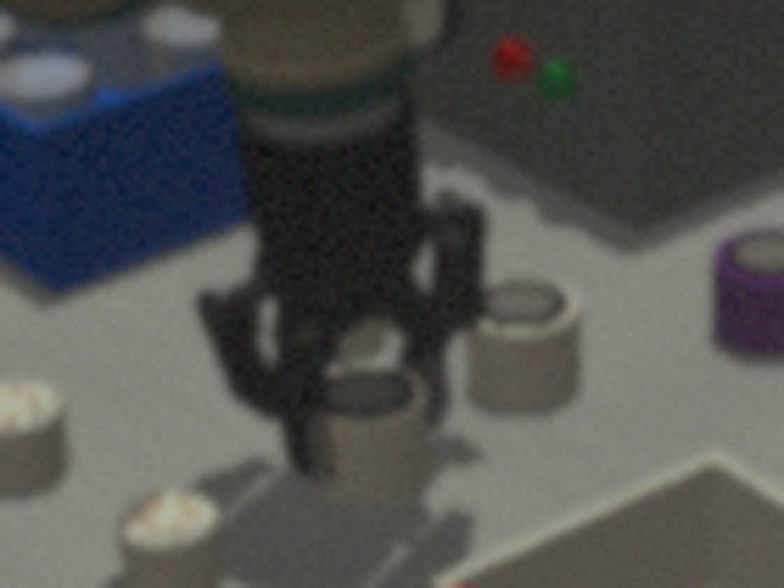

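Call:
jog_arm(motion=[[-0.1,0,0,0,0.5],[-0.2,0,0,0,0.5],[-0.3,0,0,0,0.5],[-0.35,0,0,0,0.5],[-0.35,0,0,0,0.5],[-0.3,0,0,0,0.5],[-0.2,0,0,0,0.5],[0,0,0,0,0.5]], squeeze=80)

```text
clock: 39.25
eef_pos: [0.5505, 0.2493, 0.1271]
tool_rot: [0.518, 0.47, -0.505, 0.506]
wrist_force: [-0.1, 0.6, -1.7]
finger_gap: 0.0522
```

```bash
python3 - <<'E'
from h import *
t=tr(0,-.064)
plan([[*t,.115],[*t,.02]],YAW)
im=save("side","s21",(130,60,410,270),2.8)
E
```

```text
t 39.25 p [0.5505 0.2493 0.1271] gap 0.0522 F [-0.1  0.6 -1.7] xax [ 0.048 -0.025 -0.999] yang -0.047
to [ 0.5288 -0.093   0.115 ] units [ 0.32 -0.1   5.71]
to [ 0.5288 -0.093   0.02  ] units [ 1.58 -0.08 -0.04]
turn units about tool x (tool x is down: -world) -0.07
```

View pics/s21.png

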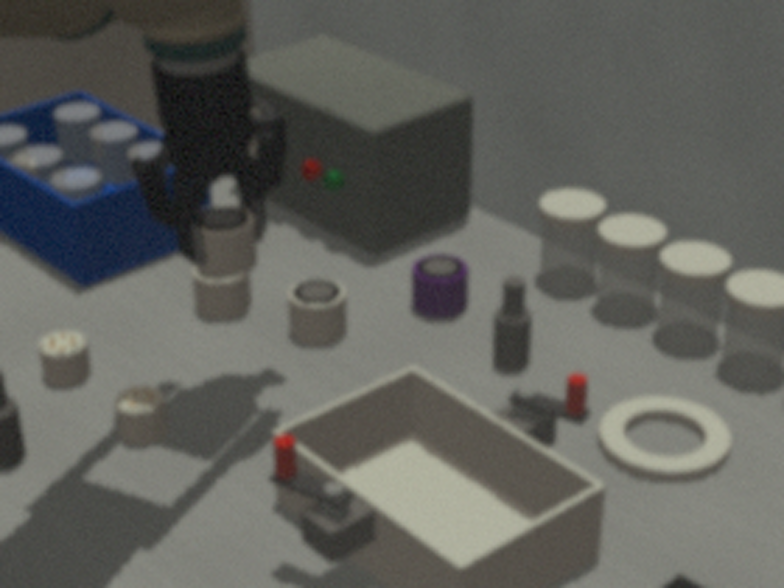

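Call:
jog_arm(motion=[[0,0,0.3,0,0.5],[0,-0.01,0.6,0,0.5],[0,-0.02,0.8,0,0.5],[0,-0.02,0.85,0,0.5],[0,-0.02,0.85,0,0.5],[0,-0.02,0.85,0,0.5],[0,-0.01,0.8,0,0.5],[0,0,0.5,0,0.5]])

```text
clock: 40.3
eef_pos: [0.5213, -0.0991, 0.1263]
tool_rot: [0.513, 0.473, -0.51, 0.504]
wrist_force: [-0.1, 0.3, -1.6]
finger_gap: 0.0525
```

```bash
python3 - <<'E'
from h import *
t=tr(0,-.064)
plan([[*t,.115],[*t,.02]],YAW)
E
```

```text
t 40.3 p [ 0.5213 -0.0991  0.1263] gap 0.0525 F [-0.1  0.3 -1.6] xax [ 0.033 -0.029 -0.999] yang -0.046
to [ 0.5288 -0.093   0.115 ] units [ 0.19  0.11 -0.11]
to [ 0.5288 -0.093   0.02  ] units [ 1.58 -0.05 -0.04]
turn units about tool x (tool x is down: -world) -0.06
```

Call:
jog_arm(motion=[[0.05,0.11,-0.11,0,0.5],[0.2,0,0,0,0.5],[0.3,-0.01,-0.01,0,0.5],[0.35,-0.01,-0.01,0,0.5],[0.35,-0.01,-0.01,0,0.5],[0.25,-0.01,-0.01,0,0.5],[0.1,0,0,0,0.5],[0,0,0,0,0.5]])

```text
clock: 41.3
eef_pos: [0.5242, -0.0922, 0.0188]
tool_rot: [-0.51, -0.476, 0.512, -0.501]
wrist_force: [-0.1, -0.7, -1.0]
finger_gap: 0.0525
```

```bash
python3 - <<'E'
from h import *
t=tr(0,-.064)
plan([[*t,.02]],YAW)
im=save("side","s22",(220,140,360,245),5.6)
E
```

```text
t 41.3 p [ 0.5242 -0.0922  0.0188] gap 0.0525 F [-0.1 -0.7 -1. ] xax [ 0.023 -0.027 -0.999] yang -0.045
to [ 0.5288 -0.093   0.02  ] units [-0.02  0.08  0.01]
turn units about tool x (tool x is down: -world) -0.06
```

View pics/s22.png

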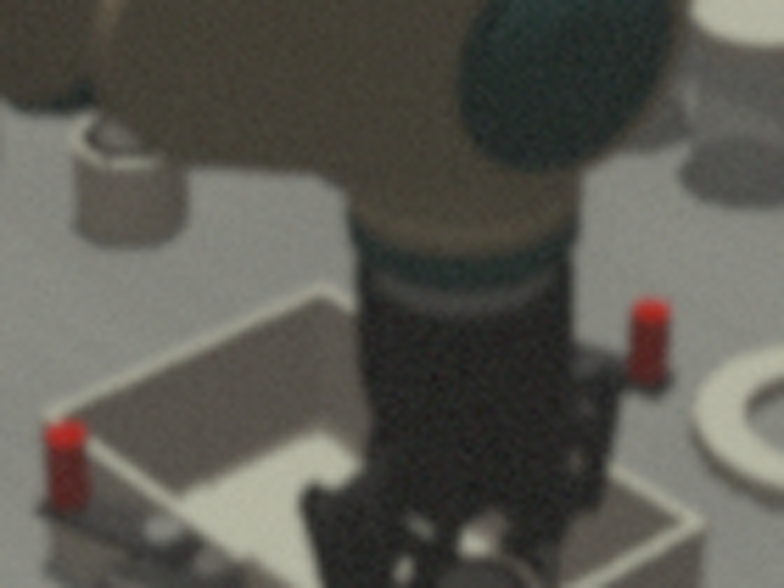

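Call:
jog_arm(motion=[[0.03,0.06,0,0,0.5],[0.03,0,0,0,0.5],[0,0,0,0,0],[0,0,0,0,-0.5],[0,0,0,0,-0.6],[-0.1,0,0,0,-0.6],[-0.25,0,0,0,-0.6],[-0.35,0,0,0,-0.6]])

```text
clock: 42.35
eef_pos: [0.5284, -0.0917, 0.0617]
tool_rot: [0.511, 0.475, -0.511, 0.502]
wrist_force: [0.4, -0.5, -0.5]
finger_gap: 0.0682
```

Call:
jog_arm(motion=[[-0.45,0,0,0,-0.8],[-0.5,0,0,0,-0.8],[-0.4,0,-0.3,0,-0.8],[0,0,-0.7,0,-0.8],[0,0,-0.7,0,-0.8],[0,0,-0.7,0,-0.8],[0,0,-0.7,0,-0.8],[0,0,-0.7,0,-0.8]])

```text
clock: 43.35
eef_pos: [0.5397, 0.1423, 0.1535]
tool_rot: [0.517, 0.468, -0.508, 0.505]
wrist_force: [-0.5, -0.1, -0.6]
finger_gap: 0.077
```

```bash
python3 - <<'E'
from h import *
im=save("side","s23",(130,90,410,300),2.8)
save("top","t4")
plan([[.6568,.2615,.15],[.6568,.2615,.012]],0)
E
```

```text
t 43.45 p [0.5395 0.1445 0.1533] gap 0.0772 F [-0.2  0.9 -0.5] xax [ 0.045 -0.028 -0.999] yang -0.047
to [0.6568 0.2615 0.15  ] units [ 0.09  1.86 -2.04]
to [0.6568 0.2615 0.012 ] units [ 2.3  -0.11 -0.06]
turn units about tool x (tool x is down: -world) -0.33
```

View pics/s23.png

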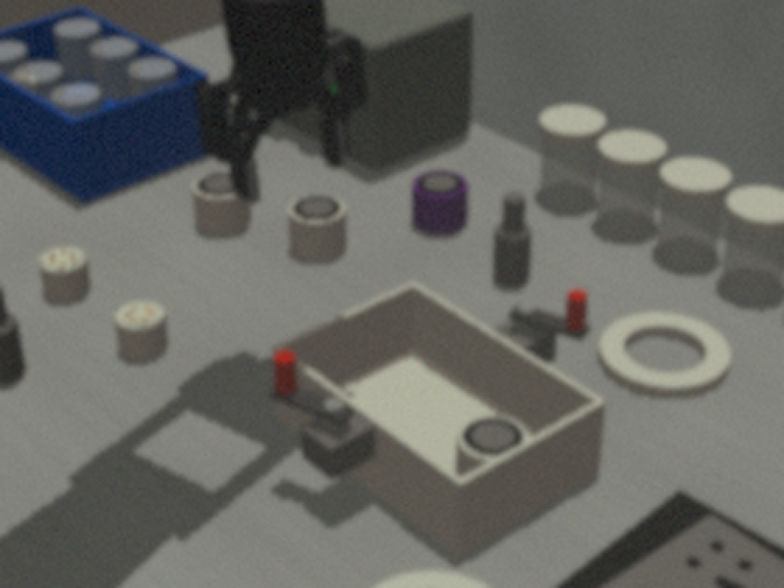

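View pics/t4.png

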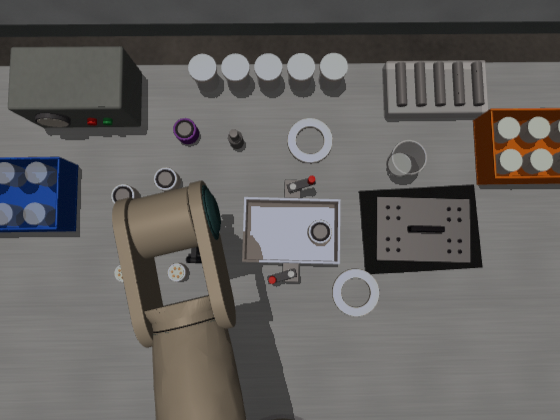

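Call:
jog_arm(motion=[[0,0.2,-0.25,0,-0.9],[0,0.35,-0.38,0,-0.9],[0,0.35,-0.38,0,-0.9],[0,0.35,-0.38,0,-0.9],[0,0.33,-0.35,0,-0.9],[0,0.2,-0.2,0,-0.9],[0,0.05,-0.05,0,-0.9],[0,0,0,0,-0.9]])

```text
clock: 44.45
eef_pos: [0.659, 0.2582, 0.1645]
tool_rot: [0.519, 0.467, -0.506, 0.507]
wrist_force: [0.1, -0.2, 1.3]
finger_gap: 0.0812
```

```bash
python3 - <<'E'
from h import *
plan([[.6568,.2615,.12],[.6568,.2615,.012]],0)
E
```

```text
t 44.45 p [0.659  0.2582 0.1645] gap 0.0812 F [ 0.1 -0.2  1.3] xax [ 0.052 -0.028 -0.998] yang -0.049
to [0.6568 0.2615 0.12  ] units [ 0.74 -0.08 -0.07]
to [0.6568 0.2615 0.012 ] units [ 1.8  -0.1  -0.05]
turn units about tool x (tool x is down: -world) -0.35
```

Call:
jog_arm(motion=[[0.2,-0.05,-0.05,0,-0.9],[0.35,-0.03,-0.02,0,-0.9],[0.4,-0.02,-0.01,0,-0.9],[0.4,-0.02,-0.01,0,-0.9],[0.4,-0.02,-0.01,0,-0.9],[0.35,-0.02,-0.01,0,-0.9],[0.2,-0.01,0,0,-0.9],[0,0,0,0,-0.9]])

```text
clock: 45.45
eef_pos: [0.6523, 0.2586, 0.0191]
tool_rot: [0.518, 0.467, -0.507, 0.506]
wrist_force: [0.3, -0.6, 0.7]
finger_gap: 0.0814
```

```bash
python3 - <<'E'
from h import *
plan([[.6568,.2615,.011]],0)
im=save("side","s24",(170,90,310,195),5.6)
E
```

```text
t 45.45 p [0.6523 0.2586 0.0191] gap 0.0814 F [ 0.3 -0.6  0.7] xax [ 0.049 -0.029 -0.998] yang -0.051
to [0.6568 0.2615 0.011 ] units [ 0.14  0.07 -0.06]
turn units about tool x (tool x is down: -world) -0.37
```

View pics/s24.png

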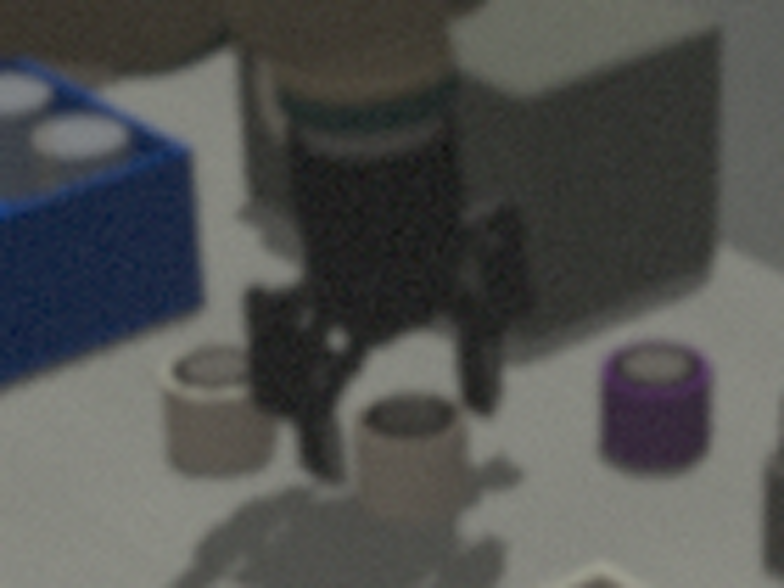

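Call:
jog_arm(motion=[[0.06,0.06,-0.02,0,-0.9],[0.07,0,0,0,-0.9],[0,0,0,0,-0.6],[0,0,0,0,-0.3],[0,0,0,0,0],[0,0,0,0,0.3],[0,0,0,0,0.5],[0,0,0,0,0.5]], squeeze=70)

```text
clock: 46.5
eef_pos: [0.659, 0.2604, 0.016]
tool_rot: [0.521, 0.466, -0.505, 0.507]
wrist_force: [-0.5, 0.1, 0.3]
finger_gap: 0.052
```

Call:
jog_arm(motion=[[-0.1,0,0,0,0.5],[-0.2,0,0,0,0.5],[-0.3,0,0,0,0.5],[-0.35,0,0,0,0.5],[-0.35,0,0,0,0.5],[-0.3,0,0,0,0.5],[-0.2,0,0,0,0.5],[0,0,0,0,0.5]], squeeze=80)

```text
clock: 47.5
eef_pos: [0.6529, 0.2638, 0.1337]
tool_rot: [0.522, 0.466, -0.503, 0.508]
wrist_force: [-0.1, 0.3, -0.4]
finger_gap: 0.0524
```

```bash
python3 - <<'E'
from h import *
t=tr(0,0)
plan([[*t,.125],[*t,.02]],YAW)
im=save("side","s25",(130,60,410,270),2.8)
E
```

```text
t 47.5 p [0.6529 0.2638 0.1337] gap 0.0524 F [-0.1  0.3 -0.4] xax [ 0.059 -0.025 -0.998] yang -0.051
to [ 0.5312 -0.029   0.125 ] units [ 0.15 -1.78  4.98]
to [ 0.5312 -0.029   0.02  ] units [ 1.75 -0.11 -0.04]
turn units about tool x (tool x is down: -world) -0.1
```

View pics/s25.png

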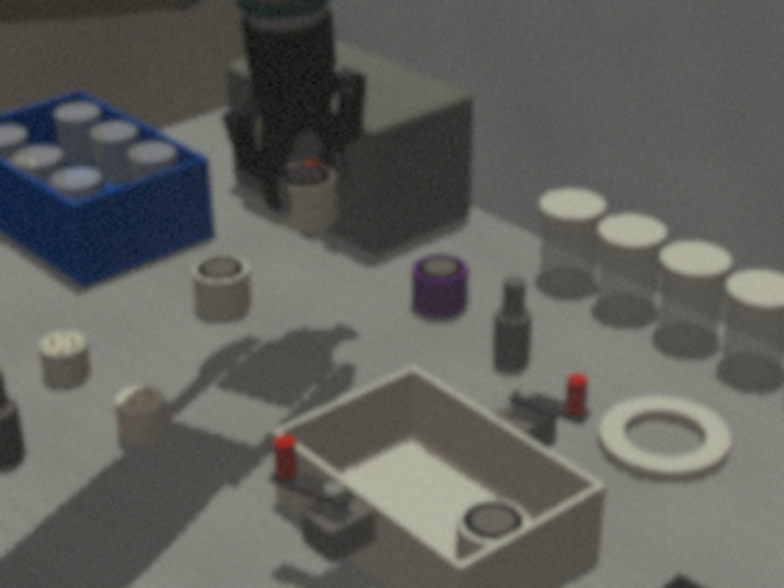

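Call:
jog_arm(motion=[[0,-0.11,0.3,0,0.5],[0,-0.2,0.55,0,0.5],[0,-0.26,0.7,0,0.5],[0,-0.26,0.72,0,0.5],[0,-0.26,0.72,0,0.5],[0,-0.26,0.72,0,0.5],[0,-0.23,0.65,0,0.5],[0,-0.14,0.42,0,0.5]])

```text
clock: 48.55
eef_pos: [0.5268, -0.0249, 0.1232]
tool_rot: [0.516, 0.47, -0.508, 0.505]
wrist_force: [-0.1, 0.6, -1.9]
finger_gap: 0.0522
```

```bash
python3 - <<'E'
from h import *
t=tr(0,0)
plan([[*t,.125],[*t,.022]],YAW)
E
```

```text
t 48.55 p [ 0.5268 -0.0249  0.1232] gap 0.0522 F [-0.1  0.6 -1.9] xax [ 0.042 -0.028 -0.999] yang -0.048
to [ 0.5312 -0.029   0.125 ] units [-0.03  0.08  0.06]
to [ 0.5312 -0.029   0.022 ] units [ 1.71 -0.07 -0.04]
turn units about tool x (tool x is down: -world) -0.08
```

Call:
jog_arm(motion=[[0.05,0.08,0.02,0,0.5],[0.2,-0.01,0,0,0.5],[0.3,-0.01,-0.01,0,0.5],[0.35,-0.01,-0.01,0,0.5],[0.35,-0.01,-0.01,0,0.5],[0.23,-0.01,-0.01,0,0.5],[0.1,0,0,0,0.5],[0,0,0,0,0.5]])

```text
clock: 49.55
eef_pos: [0.5314, -0.0224, 0.0213]
tool_rot: [0.513, 0.474, -0.509, 0.504]
wrist_force: [-0.3, -0.1, -1.2]
finger_gap: 0.0522
```

```bash
python3 - <<'E'
from h import *
t=tr(0,0)
plan([[*t,.022]],YAW)
im=save("side","s26",(200,160,340,265),5.6)
E
```

```text
t 49.55 p [ 0.5314 -0.0224  0.0213] gap 0.0522 F [-0.3 -0.1 -1.2] xax [ 0.034 -0.027 -0.999] yang -0.044
to [ 0.5312 -0.029   0.022 ] units [-0.01  0.    0.11]
turn units about tool x (tool x is down: -world) -0.05
```

View pics/s26.png

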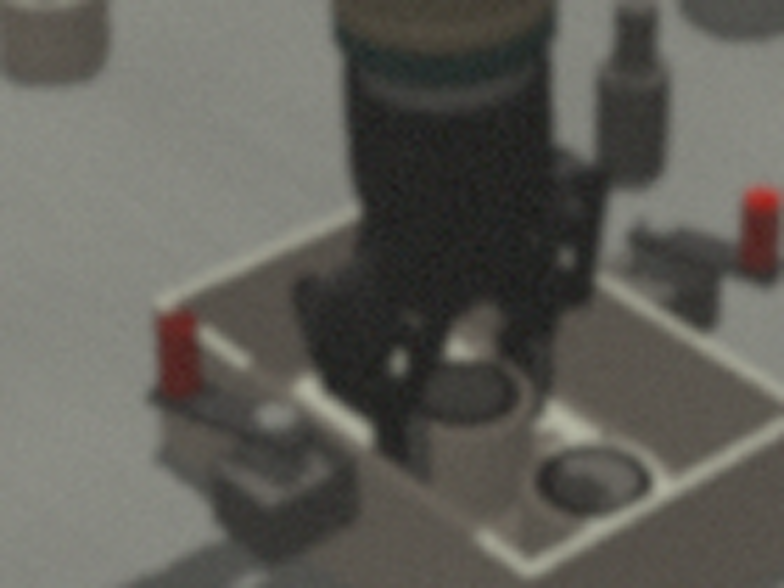

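```bash
python3 - <<'E'
from h import *
for z in(.047,.06,.07): print((np.array(proj("side",(.5314,-.0224,z)))-[200,160])*5.6)
print((np.array(proj("side",(*tr(0,-.064),.047)))-[200,160])*5.6)
E
```

```text
[466.58731701 392.13867467]
[466.80970765 364.6393228 ]
[466.98275295 343.24168689]
[593.79688131 479.67323697]
```

Call:
jog_arm(motion=[[-0.03,0,0.03,0,0.5],[0,0,0.08,0,0.5],[0,0,0,0,0.5],[0.03,0,0,0,0.5],[0,0,0,0,0.1],[0,0,0,0,-0.5],[0,0,0,0,-0.6],[-0.1,0,0,0,-0.6]])

```text
clock: 50.6
eef_pos: [0.531, -0.0291, 0.0273]
tool_rot: [0.513, 0.474, -0.509, 0.504]
wrist_force: [0.7, 0.3, -0.4]
finger_gap: 0.0681
```

Call:
jog_arm(motion=[[-0.3,0,0,0,-0.6],[-0.5,0,0,0,-0.8],[-0.6,0,0,0,-0.8],[-0.5,0,-0.2,0,-0.8],[-0.2,0.1,-0.6,0,-0.8],[0,0.15,-0.7,0,-0.8],[0,0.15,-0.7,0,-0.8],[0,0.1,-0.6,0,-0.8]])

```text
clock: 51.6
eef_pos: [0.5669, 0.1436, 0.1685]
tool_rot: [0.518, 0.469, -0.506, 0.506]
wrist_force: [0.1, 0.5, 0.8]
finger_gap: 0.0767
```

```bash
python3 - <<'E'
from h import *
im=save("side","s27",(130,90,410,300),2.8)
im=save("top","t5")
for c,s in blobs(((im.max(2)<60)[200:262,245:338]),40): print("tray dark",c+[245,200],s, onz("top",c[0]+245,c[1]+200,.047).round(4))
for cx,cy in[(123,196)]:
    roi=im[cy-16:cy+16,cx-16:cx+16]
    c,r=cv2.minEnclosingCircle(cv2.findNonZero((roi.max(2)>125).astype(np.uint8)))
    print(c,r,onz("top",c[0]+cx-16,c[1]+cy-16,.042).round(4))
plan([[.6184,.3592,.15],[.6184,.3592,.012]],0)
E
```

```text
tray dark [291.7 231.6] [38, 23, 18, 18, 85] [ 0.5292 -0.0294  0.047 ]
tray dark [320.2 231.8] [66, 23, 19, 18, 90] [ 0.5278 -0.0943  0.047 ]
(15.5, 17.5) 20.554903030395508 [0.6126 0.3568 0.042 ]
t 51.7 p [0.5668 0.1452 0.1682] gap 0.0769 F [ 0.5 -0.6  0.4] xax [ 0.048 -0.025 -0.999] yang -0.046
to [0.6184 0.3592 0.15  ] units [ 0.26  0.68 -3.61]
to [0.6184 0.3592 0.012 ] units [ 2.3  -0.11 -0.05]
turn units about tool x (tool x is down: -world) -0.33
```

View pics/s27.png

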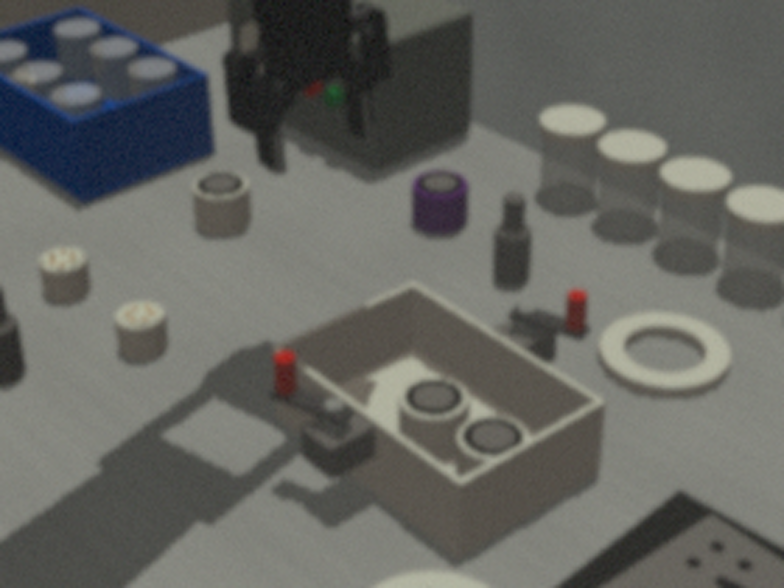

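View pics/t5.png

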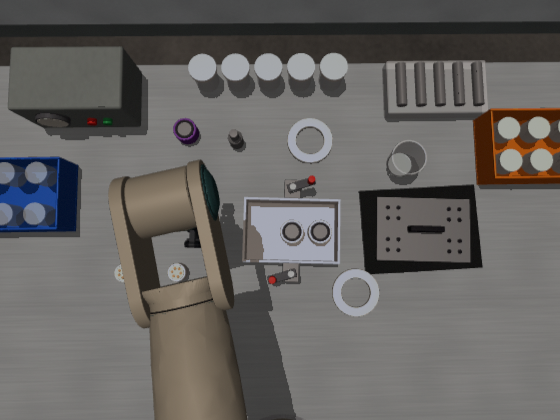

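Call:
jog_arm(motion=[[0,0.06,-0.3,0,-0.9],[0,0.1,-0.5,0,-0.9],[0,0.12,-0.6,0,-0.9],[0,0.12,-0.6,0,-0.9],[0,0.12,-0.6,0,-0.9],[0,0.1,-0.5,0,-0.9],[0,0.05,-0.3,0,-0.9],[0,0,-0.1,0,-0.9]])

```text
clock: 52.7
eef_pos: [0.62, 0.3587, 0.1715]
tool_rot: [0.521, 0.467, -0.505, 0.505]
wrist_force: [-0.0, -0.5, -0.2]
finger_gap: 0.0814
```

```bash
python3 - <<'E'
from h import *
plan([[.6184,.3592,.013]],0)
print(env.sense()["joint_positions"].round(2))
E
```

```text
t 52.7 p [0.62   0.3587 0.1715] gap 0.0814 F [-0.  -0.5 -0.2] xax [ 0.054 -0.023 -0.998] yang -0.053
to [0.6184 0.3592 0.013 ] units [ 2.64 -0.17 -0.06]
turn units about tool x (tool x is down: -world) -0.38
[ 0.49  0.6   0.85 -0.05  1.65  0.54]
```

Call:
jog_arm(motion=[[0.2,-0.02,0,0,-0.9],[0.35,-0.02,-0.01,0,-0.9],[0.42,-0.02,-0.01,0,-0.9],[0.42,-0.02,-0.01,0,-0.9],[0.42,-0.02,-0.01,0,-0.9],[0.37,-0.02,-0.01,0,-0.9],[0.25,-0.01,-0.01,0,-0.9],[0,0,0,0,-0.9]])

```text
clock: 53.7
eef_pos: [0.6194, 0.3513, 0.0179]
tool_rot: [0.521, 0.465, -0.508, 0.503]
wrist_force: [0.5, -0.3, -0.8]
finger_gap: 0.081
```

```bash
python3 - <<'E'
from h import *
plan([[.6184,.3592,.013]],0)
im=save("side","s28",(140,90,280,195),5.6)
E
```

```text
t 53.7 p [0.6194 0.3513 0.0179] gap 0.081 F [ 0.5 -0.3 -0.8] xax [ 0.05  -0.026 -0.998] yang -0.061
to [0.6184 0.3592 0.013 ] units [ 0.08 -0.03 -0.13]
turn units about tool x (tool x is down: -world) -0.44
```

View pics/s28.png

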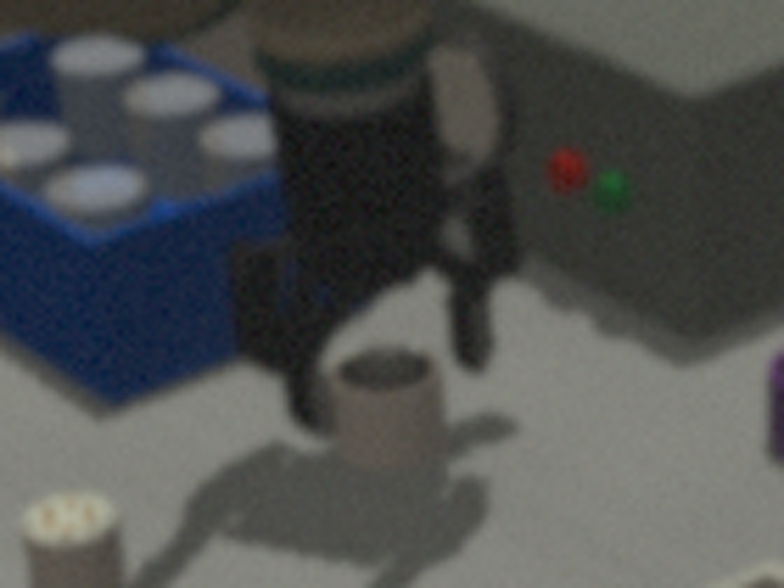

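Call:
jog_arm(motion=[[0.04,-0.02,-0.1,0,-0.9],[0.05,0,0,0,-0.9],[0,0,0,0,-0.6],[0,0,0,0,-0.3],[0,0,0,0,0],[0,0,0,0,0.3],[0,0,0,0,0.5],[0,0,0,0,0.5]], squeeze=70)

```text
clock: 54.75
eef_pos: [0.6211, 0.3591, 0.0176]
tool_rot: [0.524, 0.464, -0.505, 0.504]
wrist_force: [-0.0, 0.5, 0.8]
finger_gap: 0.0526
```

Call:
jog_arm(motion=[[-0.1,0,0,0,0.5],[-0.2,0,0,0,0.5],[-0.3,0,0,0,0.5],[-0.35,0,0,0,0.5],[-0.35,0,0,0,0.5],[-0.3,0,0,0,0.5],[-0.2,0,0,0,0.5],[0,0,0,0,0.5]], squeeze=80)

```text
clock: 55.75
eef_pos: [0.6149, 0.3619, 0.1355]
tool_rot: [0.525, 0.464, -0.504, 0.504]
wrist_force: [-0.3, -0.5, -0.3]
finger_gap: 0.0519
```

```bash
python3 - <<'E'
from h import *
t=tr(0,.064)
plan([[*t,.125],[*t,.02]],YAW)
im=save("side","s29",(130,60,410,270),2.8)
E
```

```text
t 55.75 p [0.6149 0.3619 0.1355] gap 0.0519 F [-0.3 -0.5 -0.3] xax [ 0.061 -0.021 -0.998] yang -0.061
to [0.5336 0.035  0.125 ] units [ 0.21 -1.03  5.52]
to [0.5336 0.035  0.02  ] units [ 1.75 -0.11 -0.03]
turn units about tool x (tool x is down: -world) -0.17
```

View pics/s29.png

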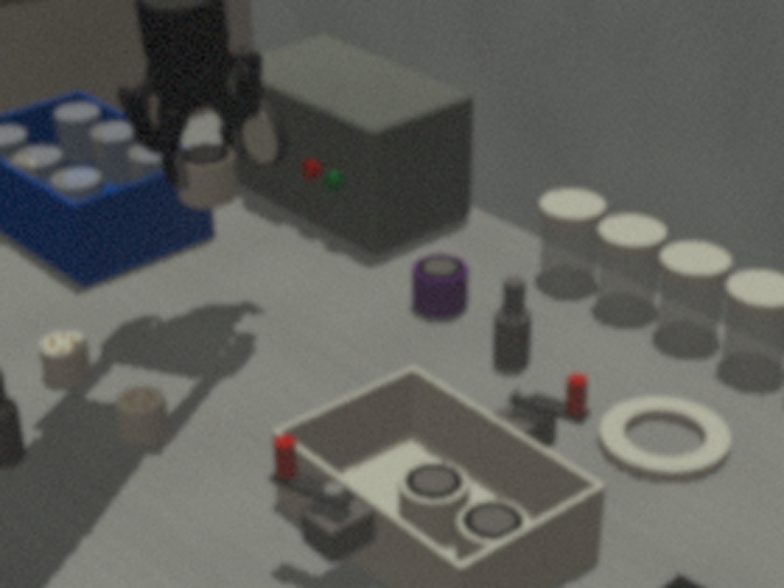

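Call:
jog_arm(motion=[[0,-0.07,0.3,0,0.5],[0,-0.12,0.6,0,0.5],[0,-0.15,0.75,0,0.5],[0,-0.15,0.8,0,0.5],[0,-0.15,0.8,0,0.5],[0,-0.15,0.8,0,0.5],[0,-0.13,0.7,0,0.5],[0,-0.08,0.4,0,0.5]])

```text
clock: 56.8
eef_pos: [0.5289, 0.0481, 0.1263]
tool_rot: [0.519, 0.468, -0.509, 0.502]
wrist_force: [0.1, 0.5, -0.8]
finger_gap: 0.0519
```

```bash
python3 - <<'E'
from h import *
t=tr(0,.066)
plan([[*t,.125],[*t,.024]],YAW)
E
```

```text
t 56.8 p [0.5289 0.0481 0.1263] gap 0.0519 F [ 0.1  0.5 -0.8] xax [ 0.044 -0.026 -0.999] yang -0.058
to [0.5336 0.037  0.125 ] units [0.03 0.09 0.18]
to [0.5336 0.037  0.024 ] units [ 1.68 -0.08 -0.04]
turn units about tool x (tool x is down: -world) -0.15
```

Call:
jog_arm(motion=[[0.03,0.09,0.18,0,0.5],[0.2,-0.01,0,0,0.5],[0.3,-0.01,-0.01,0,0.5],[0.35,-0.01,0,0,0.5],[0.35,-0.01,0,0,0.5],[0.23,0,0,0,0.5],[0.1,0,0,0,0.5],[0,0,0,0,0.5]])

```text
clock: 57.8
eef_pos: [0.5344, 0.039, 0.0232]
tool_rot: [0.517, 0.471, -0.51, 0.501]
wrist_force: [1.0, 0.2, -0.2]
finger_gap: 0.0521
```

```bash
python3 - <<'E'
from h import *
t=tr(0,.066)
plan([[*t,.0225]],YAW)
im=save("side","s30",(200,160,340,265),5.6)
E
```

```text
t 57.8 p [0.5344 0.039  0.0232] gap 0.0521 F [ 1.   0.2 -0.2] xax [ 0.036 -0.024 -0.999] yang -0.055
to [0.5336 0.037  0.0225] units [ 0.01 -0.01  0.03]
turn units about tool x (tool x is down: -world) -0.13
```

View pics/s30.png

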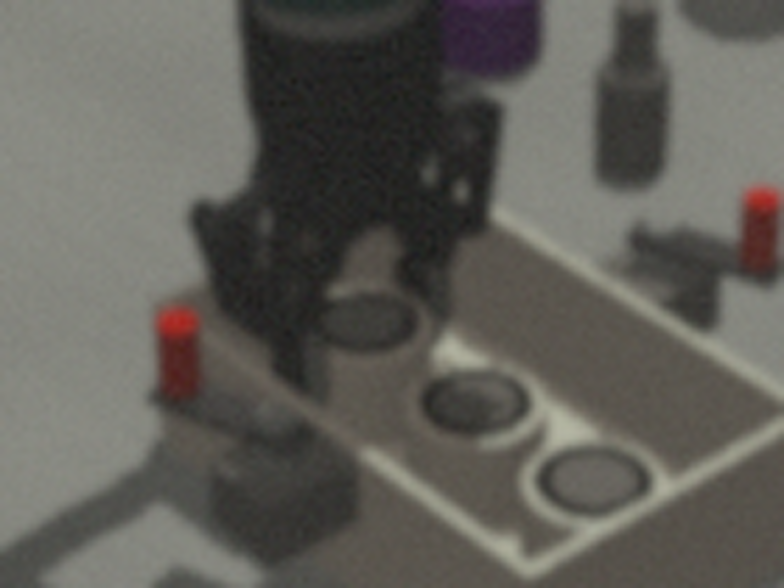

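Call:
jog_arm(motion=[[0.02,0,0,0,0.5],[0,0,0,0,0.1],[0,0,0,0,-0.5],[0,0,0,0,-0.6],[-0.1,0,0,0,-0.6],[-0.3,0,0,0,-0.6],[-0.5,0,0,0,-0.6],[-0.5,0,0,0,-0.3]])

```text
clock: 58.85
eef_pos: [0.5315, 0.041, 0.1119]
tool_rot: [0.518, 0.47, -0.51, 0.501]
wrist_force: [1.0, -1.0, -0.0]
finger_gap: 0.0556
```

Call:
jog_arm(motion=[[-0.5,0,0,0,0],[-0.4,0,0.2,0,0],[-0.2,0,0.5,0,0],[0,0,0.8,0,0],[0,0,0.9,0,0],[0,0,0.9,0,0],[0,0,0.9,0,0],[0,0,0.8,0,0]])

```text
clock: 59.85
eef_pos: [0.5142, -0.2624, 0.2049]
tool_rot: [0.52, 0.466, -0.503, 0.509]
wrist_force: [1.0, 0.3, 0.6]
finger_gap: 0.0426
```

```bash
python3 - <<'E'
from h import *
im=save("side","s31",(130,90,410,300),2.8)
m=cv2.imread("pics/t5.png")
d=(m.max(2)<40)[222:237,398:452]
for c,s in blobs(d,30):
    r=c+[398,222]; print("rib",r,s,onz("top",*r,.045).round(4))
i=cv2.resize(m[180:280,350:490],None,fx=5.5,fy=5.5,interpolation=cv2.INTER_CUBIC);cv2.imwrite("pics/c4.png",i)
plan([])
E
```

```text
rib [425.7 228.9] [10, 4, 37, 7, 223] [ 0.5314 -0.3366  0.045 ]
t 59.9 p [ 0.5132 -0.2675  0.205 ] gap 0.0428 F [-3.2 -3.9 -0.6] xax [ 0.06  -0.031 -0.998] yang -0.052
```

View pics/s31.png

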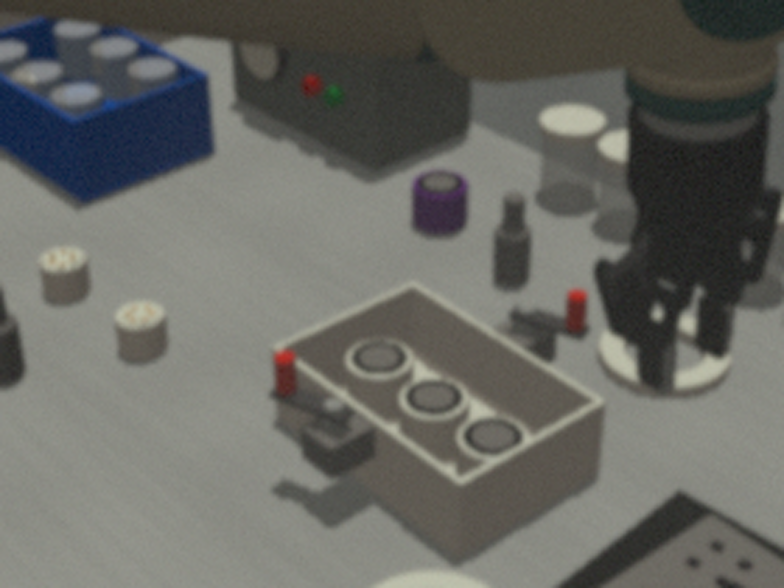

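View pics/c4.png

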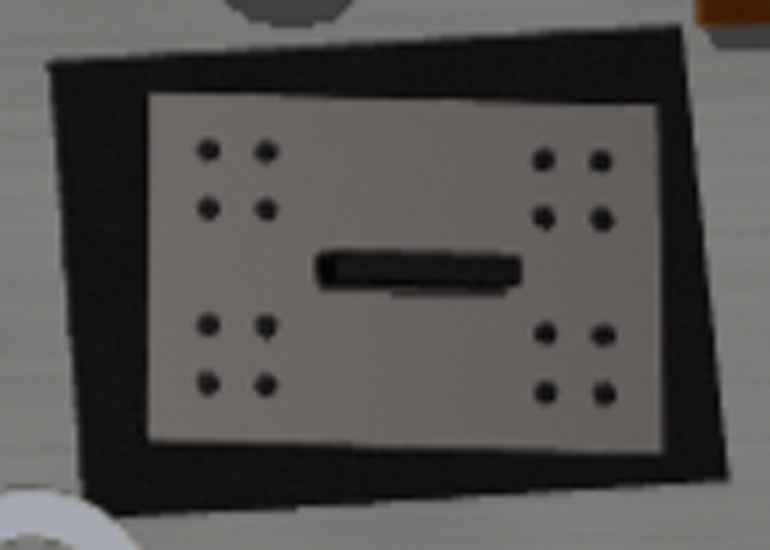

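```bash
python3 - <<'E'
from h import *
q=np.array([onz("top",350+a/5.5,180+b/5.5,.015) for a,b in[(149,94),(659,104),(663,454),(147,440)]])
print(q.round(4),q.mean(0).round(4))
for i in range(4):
    d=q[(i+1)%4]-q[i];print(np.linalg.norm(d).round(4),np.arctan2(d[1],d[0]).round(3))
c=q.mean(0)
plan([[*c[:2],.2],[*c[:2],.042]],-.03)
E
```

```text
[[ 0.6099 -0.2345  0.015 ]
 [ 0.6028 -0.4557  0.015 ]
 [ 0.4526 -0.4488  0.015 ]
 [ 0.4617 -0.2283  0.015 ]] [ 0.5317 -0.3418  0.015 ]
0.2214 -1.603
0.1504 3.095
0.2207 1.53
0.1483 -0.042
t 59.9 p [ 0.5132 -0.2675  0.205 ] gap 0.0428 F [-3.2 -3.9 -0.6] xax [ 0.06  -0.031 -0.998] yang -0.052
to [ 0.5317 -0.3418  0.2   ] units [0.14 0.37 1.22]
to [ 0.5317 -0.3418  0.042 ] units [ 2.63 -0.16 -0.07]
turn units about tool x (tool x is down: -world) -0.16
```

Call:
jog_arm(motion=[[0,0.1,0.2,0,0],[0,0.15,0.4,0,0],[0.1,0.12,0.4,0,0],[0.3,0,0.22,0,0],[0.4,-0.02,0,0,0],[0.4,-0.02,0,0,0],[0.3,-0.02,0,0,0],[0,0,0,0,0]])

```text
clock: 60.9
eef_pos: [0.5324, -0.348, 0.1213]
tool_rot: [0.522, 0.461, -0.505, 0.51]
wrist_force: [0.5, -0.2, -0.4]
finger_gap: 0.0427
```

```bash
python3 - <<'E'
from h import *
plan([[.533,-.342,.042]],-.038)
E
```

```text
t 60.9 p [ 0.5324 -0.348   0.1213] gap 0.0427 F [ 0.5 -0.2 -0.4] xax [ 0.064 -0.034 -0.997] yang -0.054
to [ 0.533 -0.342  0.042] units [ 1.32 -0.08 -0.14]
turn units about tool x (tool x is down: -world) -0.12
```

Call:
jog_arm(motion=[[0.15,-0.02,-0.05,-0.1,0],[0.25,-0.02,-0.05,0,0],[0.3,-0.02,-0.02,0,0],[0.25,-0.02,-0.02,0,0],[0.15,0,0,0,0],[0.08,0,0,0,0],[0,0,0,0,0],[0,0,0,0,0]])

```text
clock: 61.9
eef_pos: [0.5337, -0.3417, 0.0475]
tool_rot: [0.518, 0.464, -0.501, 0.515]
wrist_force: [-0.7, -0.2, 0.0]
finger_gap: 0.0428
```

```bash
python3 - <<'E'
from h import *
plan([[.533,-.342,.042]],-.038)
save("side","s32",(330,200,470,305),5.6)
E
```

```text
t 61.9 p [ 0.5337 -0.3417  0.0475] gap 0.0428 F [-0.7 -0.2  0. ] xax [ 0.067 -0.035 -0.997] yang -0.039
to [ 0.533 -0.342  0.042] units [ 0.09 -0.02  0.  ]
turn units about tool x (tool x is down: -world) -0.0
```

View pics/s32.png

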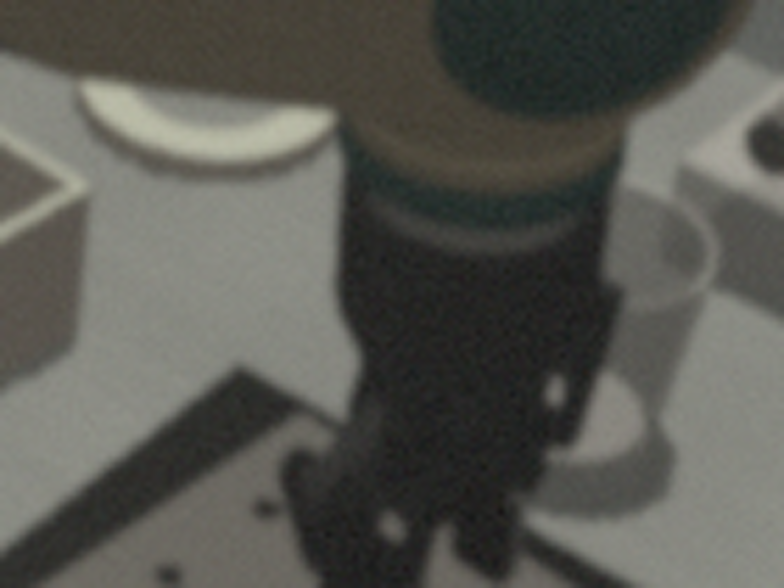

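Call:
jog_arm(motion=[[0.05,0,0,0,0],[0.04,0,0,0,0],[0,0,0,0,0.3],[0,0,0,0,0.5],[0,0,0,0,0.7],[0,0,0,0,0.9],[0,0,0,0,1],[0,0,0,0,1]], squeeze=90)

```text
clock: 62.95
eef_pos: [0.5343, -0.3422, 0.043]
tool_rot: [0.518, 0.464, -0.501, 0.516]
wrist_force: [-0.7, -0.2, 0.1]
finger_gap: 0.0096
```

Call:
jog_arm(motion=[[0,0,0,0,1],[-0.05,0,0,0,1],[-0.1,0,0,0,1],[-0.15,0,0,0,1],[-0.15,0,0,0,1],[-0.1,0,0,0,1],[0,0,0,0,1],[0,0,0,0,1]], squeeze=110)

```text
clock: 63.95
eef_pos: [0.531, -0.3402, 0.0762]
tool_rot: [0.518, 0.465, -0.501, 0.514]
wrist_force: [0.3, 0.3, -4.3]
finger_gap: 0.0088
```

```bash
python3 - <<'E'
from h import *
plan([])
save("side","s33",(230,160,560,400),2.3)
E
```

```text
t 63.95 p [ 0.531  -0.3402  0.0762] gap 0.0088 F [ 0.3  0.3 -4.3] xax [ 0.065 -0.034 -0.997] yang -0.039
```

View pics/s33.png

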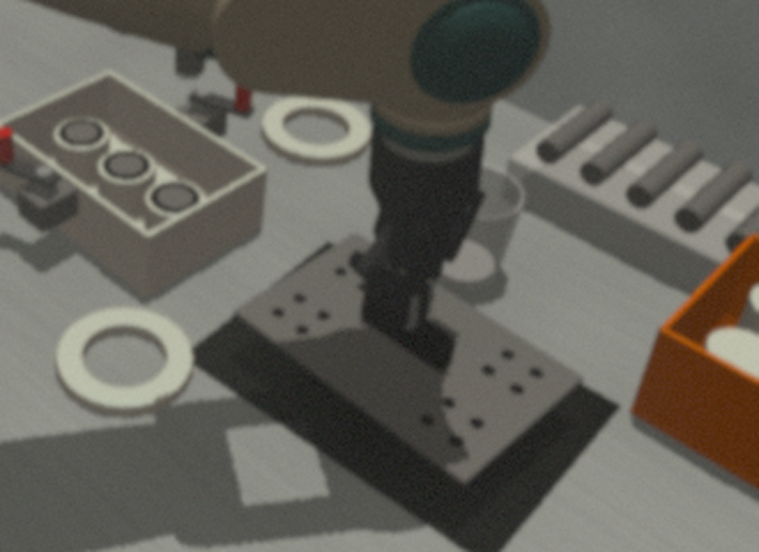

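Call:
jog_arm(motion=[[-0.2,0,0,0,1],[-0.3,0,0,0,1],[-0.35,0,0,0,1],[-0.35,0,0,0,1],[-0.3,0,0,0,1],[-0.2,0,-0.1,0,1],[0,0,-0.3,0,1],[0,0,-0.4,0,1]])

```text
clock: 65.0
eef_pos: [0.5259, -0.2867, 0.1846]
tool_rot: [0.518, 0.464, -0.501, 0.515]
wrist_force: [0.4, 1.4, -3.8]
finger_gap: 0.0086
```

```bash
python3 - <<'E'
from h import *
plan([[.534,-.0295,.19]],-.037)
E
```

```text
t 65.0 p [ 0.5259 -0.2867  0.1846] gap 0.0086 F [ 0.4  1.4 -3.8] xax [ 0.067 -0.036 -0.997] yang -0.04
to [ 0.534  -0.0295  0.19  ] units [-0.23 -0.03 -4.28]
turn units about tool x (tool x is down: -world) -0.02
```

Call:
jog_arm(motion=[[-0.05,0,-0.4,0,1],[-0.05,0,-0.5,0,1],[-0.05,0,-0.6,0,1],[-0.05,0,-0.65,0,1],[-0.03,0,-0.65,0,1],[0,0,-0.6,0,1],[0,0,-0.4,0,1],[0,0,-0.15,0,1]])

```text
clock: 66.0
eef_pos: [0.5286, -0.027, 0.1825]
tool_rot: [0.515, 0.472, -0.5, 0.512]
wrist_force: [-0.2, 0.4, -3.7]
finger_gap: 0.0088
```

```bash
python3 - <<'E'
from h import *
plan([[.534,-.0295,.13]],-.037)
save("side","s34",(200,100,410,258),3.7)
E
```

```text
t 66.0 p [ 0.5286 -0.027   0.1825] gap 0.0088 F [-0.2  0.4 -3.7] xax [ 0.054 -0.027 -0.998] yang -0.031
to [ 0.534  -0.0295  0.13  ] units [0.88 0.04 0.02]
turn units about tool x (tool x is down: -world) 0.04
```

View pics/s34.png

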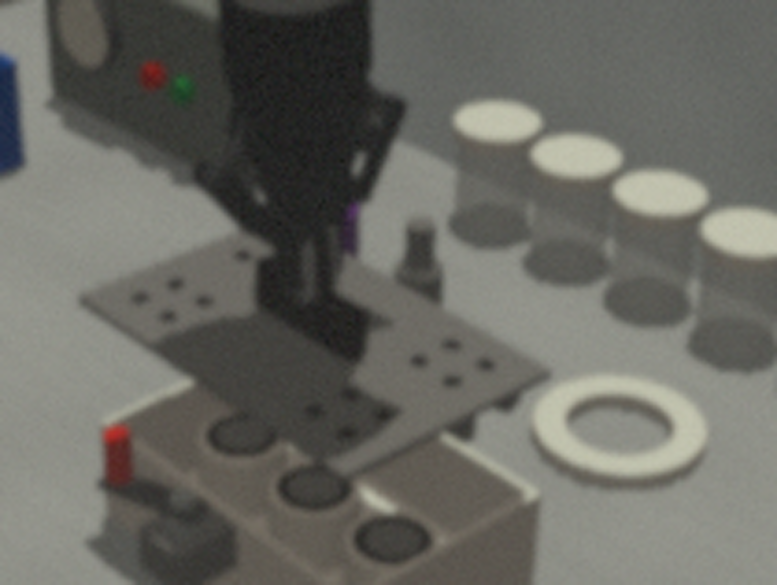

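Call:
jog_arm(motion=[[0.1,0.04,0.02,0,1],[0.2,-0.01,0,0,1],[0.25,-0.01,0,0,1],[0.2,-0.01,0,0,1],[0.1,0,0,0,1],[0,0,0,0,1],[0,0,0,0,1],[0,0,0,0,1]])

```text
clock: 67.05
eef_pos: [0.5315, -0.0318, 0.1266]
tool_rot: [0.515, 0.471, -0.502, 0.511]
wrist_force: [-0.7, 0.3, -4.1]
finger_gap: 0.0088
```

```bash
python3 - <<'E'
from h import *
plan([[.534,-.0295,.103]],-.037)
save("side","s35",(210,160,360,272),5.2)
E
```

```text
t 67.05 p [ 0.5315 -0.0318  0.1266] gap 0.0088 F [-0.7  0.3 -4.1] xax [ 0.052 -0.027 -0.998] yang -0.034
to [ 0.534  -0.0295  0.103 ] units [ 0.39  0.02 -0.05]
turn units about tool x (tool x is down: -world) 0.02
```

View pics/s35.png

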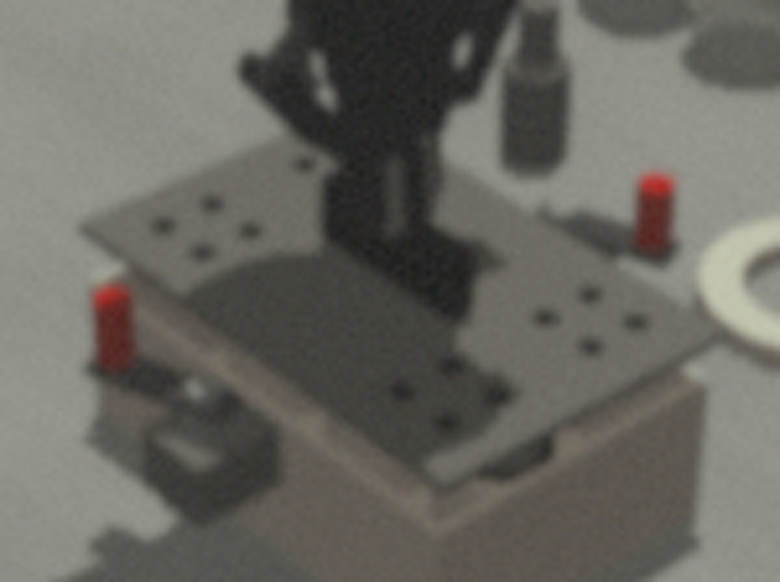

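```bash
python3 - <<'E'
from h import *
p=env.sense()["eef_pos"]
c=np.array([p[0]-.0026,p[1]+.0004]);z=p[2]-.042+.014
for n,cc,hx,hy,zz in(("cover",c,.075,.111,z),("rim",C,.072,.108,.068)):
  for sx,sy in((-1,1),(-1,-1),(1,-1)):
    w=cc+sx*hx*X+sy*hy*Y; print(n,sx,sy,((np.array(proj("side",(*w,zz)))-[210,160])*5.2).round(0))
E
```

```text
cover -1 1 [ 75. 223.]
cover -1 -1 [442. 486.]
cover 1 -1 [728. 324.]
rim -1 1 [ 90. 280.]
rim -1 -1 [440. 537.]
rim 1 -1 [710. 382.]
```

Call:
jog_arm(motion=[[0.05,0.02,-0.02,0,1],[0.05,0,-0.02,0,1],[0.05,0,0,0,1],[0.05,0,0,0,1],[0.04,0,0,0,1],[0,0,0,0,1],[0,0,0,0,1],[0,0,0,0,1]])

```text
clock: 68.1
eef_pos: [0.5339, -0.0296, 0.1117]
tool_rot: [0.515, 0.471, -0.502, 0.511]
wrist_force: [-0.4, 0.8, -3.9]
finger_gap: 0.0088
```

```bash
python3 - <<'E'
from h import *
plan([[.534,-.0295,.103]],-.037)
save("side","s36",(210,160,360,272),5.2)
E
```

```text
t 68.1 p [ 0.5339 -0.0296  0.1117] gap 0.0088 F [-0.4  0.8 -3.9] xax [ 0.053 -0.028 -0.998] yang -0.034
to [ 0.534  -0.0295  0.103 ] units [ 0.14 -0.01 -0.  ]
turn units about tool x (tool x is down: -world) 0.02
```

View pics/s36.png

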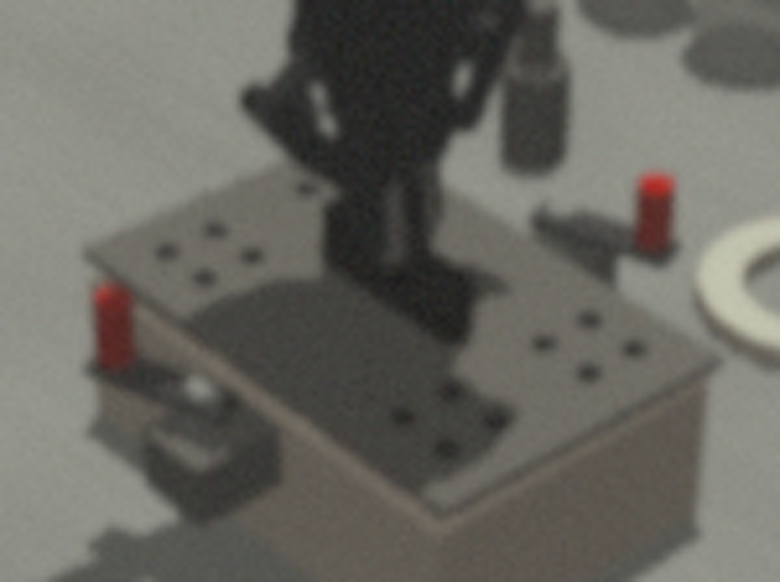

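Call:
jog_arm(motion=[[0.04,0,0,0,1],[0.04,-0.01,0,0,1],[0.04,0,0,0,1],[0.02,0,0,0,1],[0,0,0,0,1],[0,0,0,0,1],[0,0,0,0,1],[0,0,0,0,1]])

```text
clock: 69.15
eef_pos: [0.5339, -0.0298, 0.1035]
tool_rot: [0.515, 0.471, -0.501, 0.511]
wrist_force: [-1.9, 0.0, -2.9]
finger_gap: 0.0091
```

```bash
python3 - <<'E'
from h import *
plan([[.534,-.0295,.103]],-.037)
save("side","s37",(210,160,360,272),5.2)
E
```

```text
t 69.15 p [ 0.5339 -0.0298  0.1035] gap 0.0091 F [-1.9  0.  -2.9] xax [ 0.054 -0.028 -0.998] yang -0.034
to [ 0.534  -0.0295  0.103 ] units [ 0.01  0.   -0.01]
turn units about tool x (tool x is down: -world) 0.02
```

View pics/s37.png

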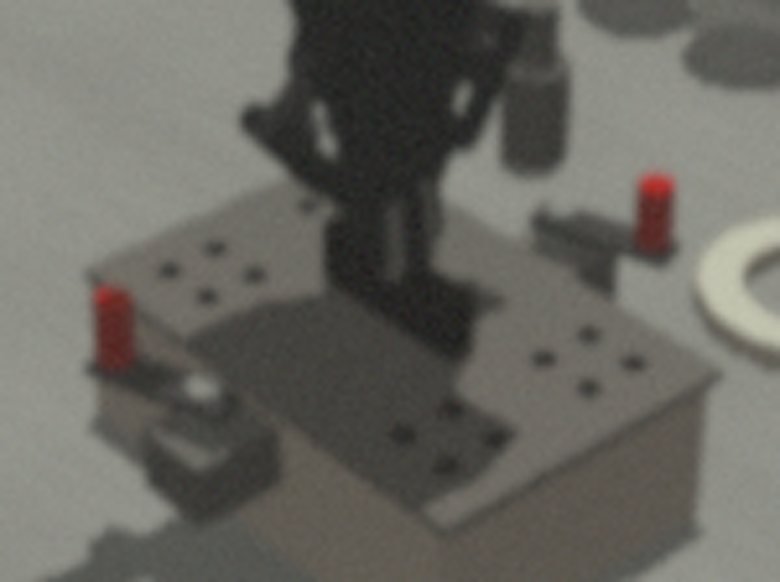

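Call:
jog_arm(motion=[[0.03,0,0,0,1],[0,0,0,0,1],[0,0,0,0,0.6],[0,0,0,0,0.3],[0,0,0,0,0.1],[0,0,0,0,0],[-0.1,0,0,0,0],[-0.2,0,0,0,0]])

```text
clock: 70.2
eef_pos: [0.5339, -0.0295, 0.1223]
tool_rot: [0.516, 0.47, -0.501, 0.512]
wrist_force: [0.1, -0.6, 0.1]
finger_gap: 0.0426
```

Call:
jog_arm(motion=[[-0.3,0,0,0,0],[-0.3,0,0,0,0],[-0.3,0,0,0,0],[-0.2,0,0,0,0],[0,0,0,-1,0],[0,0,0,-1,0],[0,0,0,-1,0],[0,0,0,-1,0]])

```text
clock: 71.2
eef_pos: [0.5313, -0.0275, 0.2006]
tool_rot: [0.351, 0.589, -0.345, 0.641]
wrist_force: [-0.4, -0.3, 0.4]
finger_gap: 0.0428
```

```bash
python3 - <<'E'
from h import *
plan([[.534,-.0295,.103]],-.037)
save("side","s38",(210,160,360,272),5.2)
for n,cc,hx,hy,zz in(("cover",C,.075,.111,.074),):
  for sx,sy in((-1,1),(-1,-1),(1,-1),(1,1)):
    w=cc+sx*hx*X+sy*hy*Y; print(n,sx,sy,((np.array(proj("side",(*w,zz)))-[210,160])*5.2).round(0))
E
```

```text
t 71.2 p [ 0.5313 -0.0275  0.2006] gap 0.0428 F [-0.4 -0.3  0.4] xax [ 0.067 -0.029 -0.997] yang 0.542
to [ 0.534  -0.0295  0.103 ] units [ 1.63 -0.05 -0.04]
turn units about tool x (tool x is down: -world) 4.15
cover -1 1 [ 79. 268.]
cover -1 -1 [440. 532.]
cover 1 -1 [722. 370.]
cover 1 1 [353. 142.]
```

View pics/s38.png

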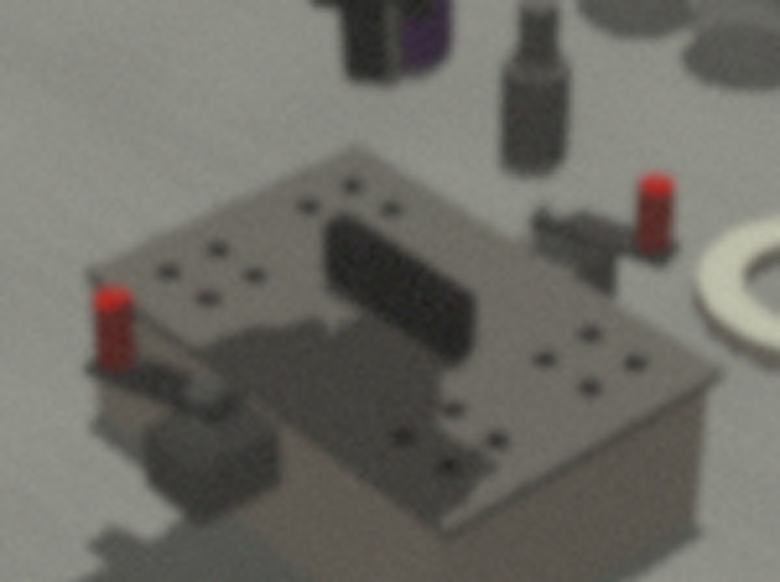

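Call:
jog_arm(motion=[[0,0,0,1,0.1],[0,0,0,1,0.1],[0,0,0,1,0.1],[0,0,0,1,0.1],[0,0,0,1,0.1],[0,0,0,1,0.1],[0,0,0,1,0.1],[0,0,0,1,0.1]], squeeze=30)

```text
clock: 72.25
eef_pos: [0.5312, -0.0274, 0.205]
tool_rot: [0.646, 0.301, -0.612, 0.342]
wrist_force: [-0.5, 0.1, -0.2]
finger_gap: 0.0385
```

```bash
python3 - <<'E'
from h import *
im=cv2.imread("pics/t5.png").astype(int)
m=(im[...,2]>110)&(im[...,1]<70)&(im[...,0]<70)
K={}
for x0,y0,x1,y1,pv,s in((300,172,325,192,tr(.0955,0),1),(262,270,285,292,tr(-.0955,0),0)):
    for c,st in blobs(m[y0:y1,x0:x1],8):
        k=onz("top",c[0]+x0,c[1]+y0,.1125);d=k[:2]-pv
        print(k.round(4),np.linalg.norm(d).round(4),(np.arctan2(d[1],d[0])-YAW-s*np.pi)%(2*np.pi))
        K[s]=k
plan([[*K[0][:2],.17],[*K[0][:2],.098]],YAW+3*np.pi/4-np.pi)
print(env.sense()["joint_positions"].round(2))
E
```

```text
[ 0.6397 -0.0713  0.1125] 0.0409 1.932569455352021
[0.4257 0.0162 0.1125] 0.0429 1.844005616986505
t 72.25 p [ 0.5312 -0.0274  0.205 ] gap 0.0385 F [-0.5  0.1 -0.2] xax [ 0.069 -0.029 -0.997] yang -0.626
to [0.4257 0.0162 0.17  ] units [ 0.44 -1.89  0.45]
to [0.4257 0.0162 0.098 ] units [ 1.2  -0.09  0.02]
turn units about tool x (tool x is down: -world) 1.41
[-0.11  0.03  1.49 -0.02  1.56  0.52]
```

Call:
jog_arm(motion=[[0,0,0,0.7,0.1],[0,0,0,0.72,0.1],[0,0,0,0,0.1],[0,-0.2,0.1,0,0.1],[0,-0.4,0.18,0,0.1],[0,-0.45,0.2,0,0.1],[0,-0.35,0.16,0,0.1],[0,-0.2,0.08,0,0.1]])

```text
clock: 73.25
eef_pos: [0.4295, 0.0166, 0.1982]
tool_rot: [0.678, 0.237, -0.64, 0.274]
wrist_force: [0.7, 0.3, -0.4]
finger_gap: 0.0385
```

```bash
python3 - <<'E'
from h import *
plan([[.4257,.0165,.17],[.4257,.0165,.098]],YAW+3*np.pi/4-np.pi)
E
```

```text
t 73.25 p [0.4295 0.0166 0.1982] gap 0.0385 F [ 0.7  0.3 -0.4] xax [ 0.07  -0.029 -0.997] yang -0.833
to [0.4257 0.0165 0.17  ] units [ 0.46 -0.07  0.06]
to [0.4257 0.0165 0.098 ] units [ 1.2  -0.08  0.04]
turn units about tool x (tool x is down: -world) -0.08
```

Call:
jog_arm(motion=[[0.15,-0.04,0.04,0,0.1],[0.25,-0.03,0.02,0,0.1],[0.3,-0.02,0.02,0,0.1],[0.3,-0.02,0.01,0,0.1],[0.3,-0.02,0.01,0,0.1],[0.2,-0.01,0,0,0.1],[0.08,0,0,0,0.1],[0,0,0,0,0.1]])

```text
clock: 74.25
eef_pos: [0.4239, 0.0155, 0.0941]
tool_rot: [0.677, 0.238, -0.641, 0.274]
wrist_force: [-0.1, -1.1, 1.0]
finger_gap: 0.0385
```

```bash
python3 - <<'E'
from h import *
plan([[.4257,.0165,.098]],YAW+3*np.pi/4-np.pi)
save("side","s39",(180,140,320,245),5.6)
E
```

```text
t 74.25 p [0.4239 0.0155 0.0941] gap 0.0385 F [-0.1 -1.1  1. ] xax [ 0.066 -0.029 -0.997] yang -0.832
to [0.4257 0.0165 0.098 ] units [-0.06  0.01 -0.03]
turn units about tool x (tool x is down: -world) -0.07
```

View pics/s39.png

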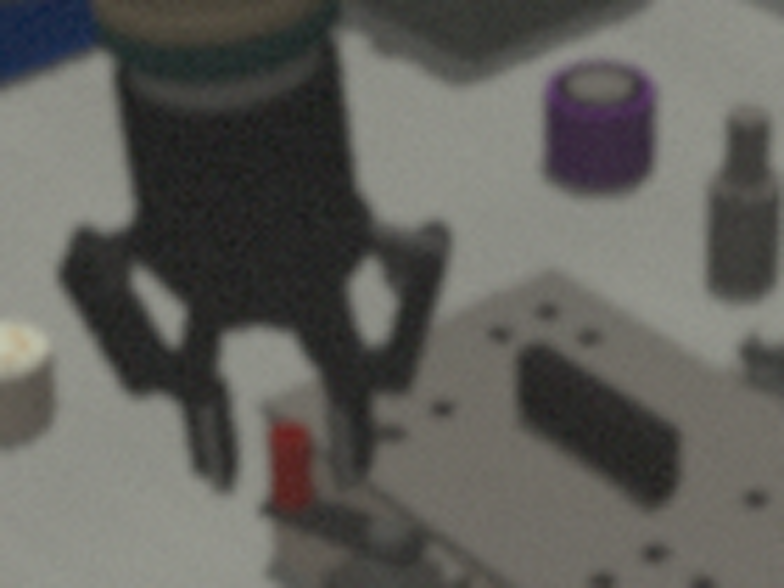

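```bash
python3 - <<'E'
from h import *
arc(tr(-.0955,0),1.8,-.15,16,.096)
E
```

```text
1.68 [0.4328 0.0164 0.096 ] [-0.02  0.09 -0.12]
1.56 [0.4379 0.0165 0.096 ] [ 0.01  0.06 -0.06]
1.43 [0.443  0.0159 0.096 ] [ 0.01  0.06 -0.06]
1.31 [0.448  0.0147 0.096 ] [ 0.01  0.07 -0.05]
1.19 [0.4528 0.0129 0.096 ] [ 0.01  0.08 -0.04]
1.07 [0.4573 0.0106 0.096 ] [ 0.01  0.08 -0.03]
0.95 [0.4615 0.0077 0.096 ] [ 0.01  0.08 -0.02]
0.82 [0.4654 0.0043 0.096 ] [ 0.01  0.08 -0.01]
0.7 [0.4688 0.0005 0.096 ] [0.01 0.09 0.  ]
0.58 [ 0.4717 -0.0037  0.096 ] [0.01 0.08 0.01]
0.46 [ 0.4741 -0.0083  0.096 ] [0.   0.08 0.02]
0.34 [ 0.4759 -0.013   0.096 ] [0.   0.08 0.03]
0.22 [ 0.4771 -0.018   0.096 ] [0.   0.07 0.04]
0.09 [ 0.4777 -0.0231  0.096 ] [0.   0.07 0.05]
-0.03 [ 0.4777 -0.0282  0.096 ] [0.   0.06 0.06]
-0.15 [ 0.477  -0.0333  0.096 ] [0.   0.06 0.06]
```

Call:
jog_arm(motion=[[-0.02,0.07,-0.08,0,0.55],[0,0.06,-0.07,0,0.55],[0,0.06,-0.06,0,0.55],[0,0.07,-0.05,0,0.55],[0,0.08,-0.04,0,0.55],[0,0.08,-0.03,0,0.55],[0,0.08,-0.02,0,0.55],[0,0.08,-0.01,0,0.55]])

```text
clock: 75.3
eef_pos: [0.464, 0.0127, 0.0981]
tool_rot: [0.677, 0.246, -0.64, 0.268]
wrist_force: [-0.7, 2.0, -0.9]
finger_gap: 0.0195
```

```bash
python3 - <<'E'
from h import *
plan([])
arc(tr(-.0955,0),.9,-.2,9,.096)
save("side","s40",(180,140,320,245),5.6)
E
```

```text
t 75.3 p [0.464  0.0127 0.0981] gap 0.0195 F [-0.7  2.  -0.9] xax [ 0.059 -0.01  -0.998] yang -0.827
0.78 [0.4668 0.0029 0.096 ] [0.04 0.15 0.08]
0.66 [ 0.47   -0.0011  0.096 ] [0.   0.09 0.01]
0.53 [ 0.4727 -0.0055  0.096 ] [0.   0.08 0.02]
0.41 [ 0.4749 -0.0101  0.096 ] [0.   0.08 0.03]
0.29 [ 0.4764 -0.015   0.096 ] [0.   0.08 0.04]
0.17 [ 0.4774 -0.02    0.096 ] [0.   0.07 0.04]
0.04 [ 0.4778 -0.0252  0.096 ] [0.   0.07 0.05]
-0.08 [ 0.4775 -0.0303  0.096 ] [0.   0.06 0.06]
-0.2 [ 0.4766 -0.0353  0.096 ] [-0.    0.05  0.07]
```

View pics/s40.png

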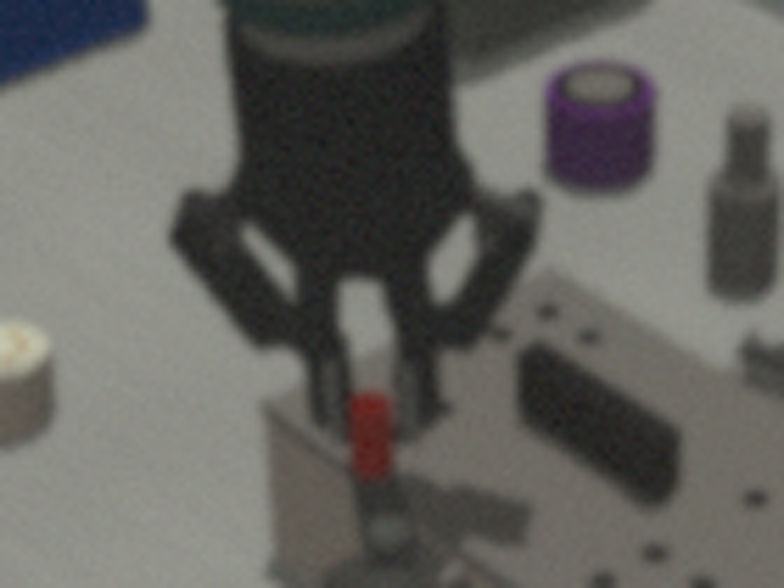

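Call:
jog_arm(motion=[[0.03,0.08,0.05,0,0.55],[0,0.09,0.04,0,0.55],[0,0.09,0.02,0,0.55],[0,0.08,0.03,0,0.55],[0,0.08,0.04,0,0.55],[0,0.08,0.04,0,0.55],[0,0.07,0.05,0,0.55],[0,0.07,0.06,0,0.55]])

```text
clock: 76.35
eef_pos: [0.4765, -0.0316, 0.0979]
tool_rot: [0.677, 0.246, -0.64, 0.267]
wrist_force: [-7.6, 17.5, 1.6]
finger_gap: 0.0191
```

```bash
python3 - <<'E'
from h import *
plan([])
arc(tr(-.0955,0),0.2,-.3,4,.096)
save("side","s41",(180,140,320,245),5.6)
E
```

```text
t 76.35 p [ 0.4765 -0.0316  0.0979] gap 0.0191 F [-7.6 17.5  1.6] xax [ 0.059 -0.008 -0.998] yang -0.828
0.08 [ 0.4777 -0.0239  0.096 ] [ 0.03 -0.08 -0.1 ]
-0.05 [ 0.4776 -0.0291  0.096 ] [0.   0.06 0.06]
-0.18 [ 0.4768 -0.0343  0.096 ] [-0.    0.05  0.07]
-0.3 [ 0.4754 -0.0394  0.096 ] [-0.    0.05  0.07]
```

View pics/s41.png

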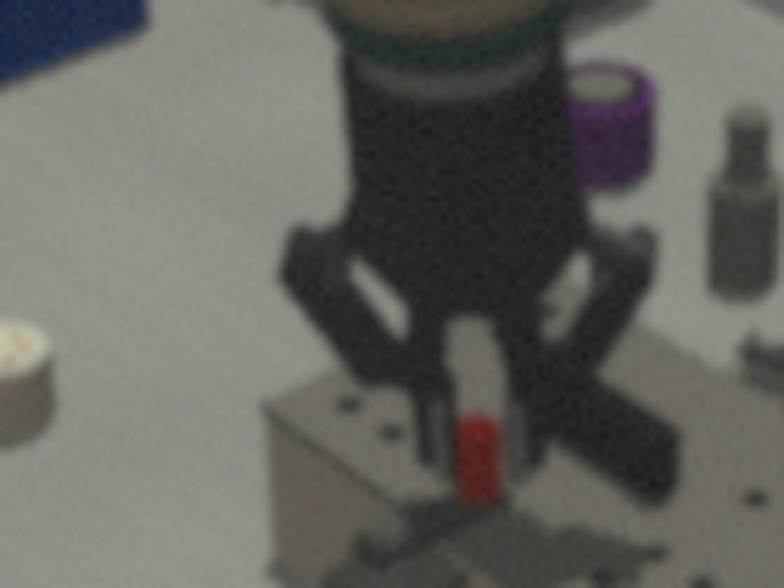

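Call:
jog_arm(motion=[[0,-0.05,-0.06,0,0.4],[0,0,0,0,0.3],[-0.1,0,0,0,0.2],[-0.25,0,0,0,0.1],[-0.35,0,0,0,0.1],[-0.35,0,0,0,0.1],[-0.2,0,0,0,0.1],[0,0,0,0,0.1]])

```text
clock: 77.4
eef_pos: [0.473, -0.0277, 0.1798]
tool_rot: [0.678, 0.245, -0.639, 0.268]
wrist_force: [0.5, -0.1, -0.3]
finger_gap: 0.0386
```

```bash
python3 - <<'E'
from h import *
im=save("side","s42",(180,140,320,245),5.6)
k=onz("side",265.4,214.6,.1125);pv=tr(-.0955,0);d=k[:2]-pv;print(k,np.linalg.norm(d),np.arctan2(d[1],d[0])-YAW)
plan([[.6395,-.072,.165],[.6395,-.072,.096]],YAW+3*np.pi/4)
E
```

```text
[ 0.48012904 -0.02360921  0.1125    ] 0.04440257039383486 0.07885875123251887
t 77.45 p [ 0.4728 -0.0277  0.1791] gap 0.0387 F [ 0.7  0.6 -0.1] xax [ 0.063 -0.01  -0.998] yang -0.829
to [ 0.6395 -0.072   0.165 ] units [ 0.42  2.41 -1.53]
to [ 0.6395 -0.072   0.096 ] units [ 1.15 -0.06  0.04]
turn units about tool x (tool x is down: -world) -0.05
```

View pics/s42.png

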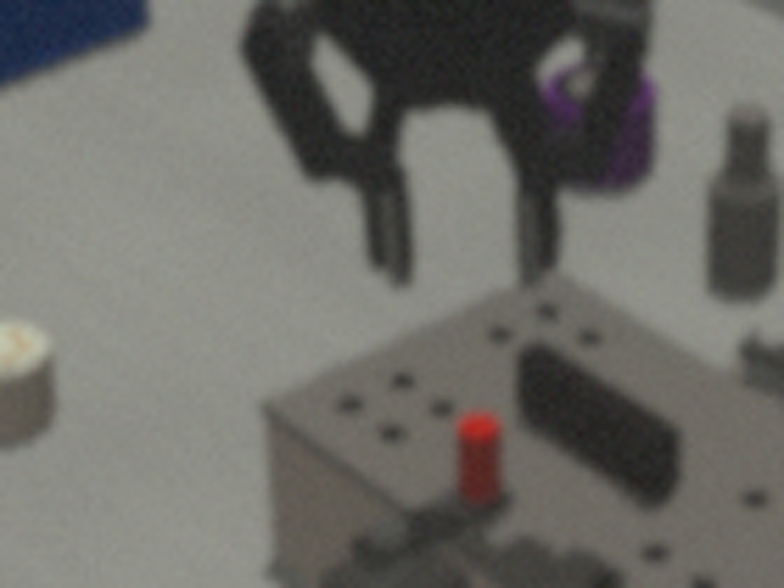

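Call:
jog_arm(motion=[[0,0.2,-0.13,0,0.1],[0,0.4,-0.25,0,0.1],[0,0.45,-0.29,0,0.1],[0,0.45,-0.29,0,0.1],[0,0.42,-0.26,0,0.1],[0,0.28,-0.18,0,0.1],[0,0.1,-0.06,0,0.1],[0,0,0,0,0.1]])

```text
clock: 78.45
eef_pos: [0.6319, -0.071, 0.1795]
tool_rot: [0.674, 0.248, -0.644, 0.266]
wrist_force: [0.4, 0.0, -0.5]
finger_gap: 0.0379
```

```bash
python3 - <<'E'
from h import *
plan([[.6395,-.072,.096]],YAW+3*np.pi/4)
E
```

```text
t 78.45 p [ 0.6319 -0.071   0.1795] gap 0.0379 F [ 0.4  0.  -0.5] xax [ 0.048 -0.008 -0.999] yang -0.828
to [ 0.6395 -0.072   0.096 ] units [ 1.4   0.04 -0.04]
turn units about tool x (tool x is down: -world) -0.04
```

Call:
jog_arm(motion=[[0.12,0.04,-0.04,0,0.1],[0.25,0,0,0,0.1],[0.28,0,0,0,0.1],[0.28,0,0,0,0.1],[0.25,0,0,0,0.1],[0.12,0,0,0,0.1],[0.03,0,0,0,0.1],[0,0,0,0,0.1]])

```text
clock: 79.45
eef_pos: [0.6374, -0.0711, 0.0929]
tool_rot: [0.673, 0.248, -0.645, 0.265]
wrist_force: [0.1, -0.7, 1.3]
finger_gap: 0.0384
```

```bash
python3 - <<'E'
from h import *
plan([[.6395,-.072,.096]],YAW+3*np.pi/4)
save("side","s43",(250,130,390,235),5.6)
arc(tr(.0955,0),1.88,-.2,18,.097,side=1)
E
```

```text
t 79.45 p [ 0.6374 -0.0711  0.0929] gap 0.0384 F [ 0.1 -0.7  1.3] xax [ 0.046 -0.008 -0.999] yang -0.828
to [ 0.6395 -0.072   0.096 ] units [-0.05  0.04 -0.02]
turn units about tool x (tool x is down: -world) -0.04
1.76 [ 0.6332 -0.074   0.097 ] [-0.07 -0.01  0.08]
1.65 [ 0.6284 -0.0745  0.097 ] [-0.   -0.05  0.06]
1.53 [ 0.6235 -0.0744  0.097 ] [-0.   -0.06  0.06]
1.42 [ 0.6187 -0.0738  0.097 ] [-0.   -0.06  0.05]
1.3 [ 0.614  -0.0726  0.097 ] [-0.   -0.07  0.04]
1.19 [ 0.6095 -0.0709  0.097 ] [-0.   -0.07  0.04]
1.07 [ 0.6052 -0.0686  0.097 ] [-0.   -0.08  0.03]
0.96 [ 0.6011 -0.0659  0.097 ] [-0.   -0.08  0.02]
0.84 [ 0.5975 -0.0627  0.097 ] [-0.   -0.08  0.01]
0.72 [ 0.5942 -0.0592  0.097 ] [-0.   -0.08  0.  ]
0.61 [ 0.5913 -0.0553  0.097 ] [-0.   -0.08 -0.01]
0.49 [ 0.5889 -0.051   0.097 ] [-0.   -0.08 -0.02]
0.38 [ 0.587  -0.0466  0.097 ] [-0.   -0.08 -0.03]
0.26 [ 0.5857 -0.0419  0.097 ] [-0.   -0.07 -0.04]
0.15 [ 0.5849 -0.0371  0.097 ] [-0.   -0.07 -0.04]
0.03 [ 0.5846 -0.0323  0.097 ] [-0.   -0.06 -0.05]
-0.08 [ 0.5849 -0.0274  0.097 ] [-0.   -0.06 -0.06]
-0.2 [ 0.5858 -0.0227  0.097 ] [ 0.   -0.05 -0.06]
```

View pics/s43.png

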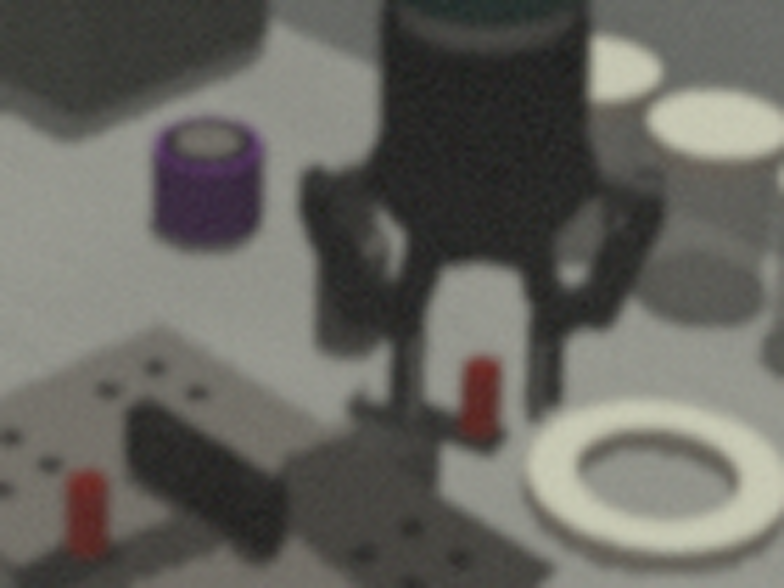

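Call:
jog_arm(motion=[[-0.05,-0.01,0.07,0,0.5],[0,-0.05,0.06,0,0.55],[0,-0.06,0.06,0,0.55],[0,-0.06,0.05,0,0.55],[0,-0.07,0.04,0,0.55],[0,-0.07,0.04,0,0.55],[0,-0.08,0.03,0,0.55],[0,-0.08,0.02,0,0.55]])

```text
clock: 80.5
eef_pos: [0.601, -0.0743, 0.0977]
tool_rot: [0.674, 0.24, -0.645, 0.269]
wrist_force: [-0.2, -4.3, -1.8]
finger_gap: 0.0193
```

```bash
python3 - <<'E'
from h import *
plan([])
save("side","s44",(250,130,390,235),5.6)
arc(tr(.0955,0),.96,-.2,10,.097,side=1)
E
```

```text
t 80.5 p [ 0.601  -0.0743  0.0977] gap 0.0193 F [-0.2 -4.3 -1.8] xax [ 0.054 -0.023 -0.998] yang -0.835
0.84 [ 0.5976 -0.0629  0.097 ] [ 0.   -0.17 -0.08]
0.73 [ 0.5943 -0.0593  0.097 ] [-0.   -0.08  0.  ]
0.61 [ 0.5914 -0.0554  0.097 ] [-0.   -0.08 -0.01]
0.5 [ 0.589  -0.0511  0.097 ] [-0.   -0.08 -0.02]
0.38 [ 0.5871 -0.0467  0.097 ] [-0.   -0.08 -0.03]
0.26 [ 0.5857 -0.042   0.097 ] [-0.   -0.07 -0.04]
0.15 [ 0.5849 -0.0372  0.097 ] [-0.   -0.07 -0.04]
0.03 [ 0.5846 -0.0323  0.097 ] [-0.   -0.06 -0.05]
-0.08 [ 0.5849 -0.0275  0.097 ] [-0.   -0.06 -0.06]
-0.2 [ 0.5858 -0.0227  0.097 ] [-0.   -0.05 -0.06]
```

View pics/s44.png

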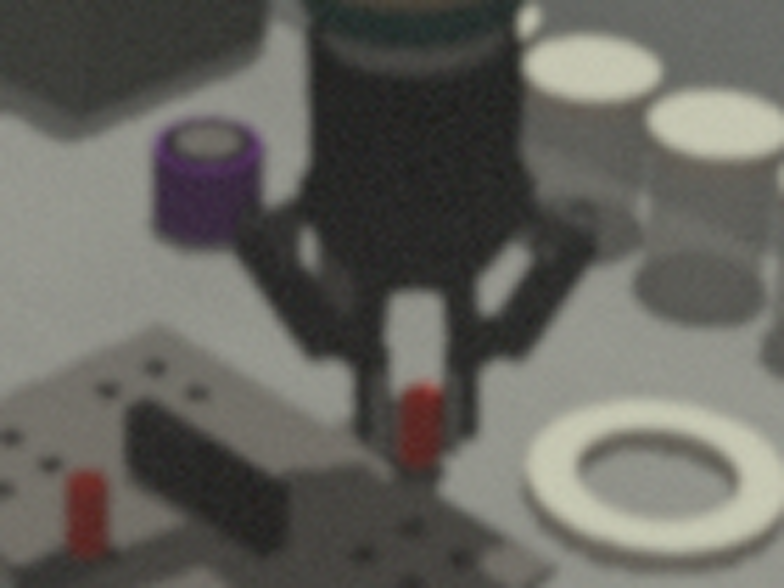

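Call:
jog_arm(motion=[[0,-0.09,-0.04,0,0.55],[0,-0.1,-0.04,0,0.55],[0,-0.1,-0.02,0,0.55],[0,-0.1,-0.02,0,0.55],[0,-0.09,-0.03,0,0.55],[0,-0.08,-0.04,0,0.55],[0,-0.08,-0.05,0,0.55],[0,-0.07,-0.06,0,0.55]])

```text
clock: 81.55
eef_pos: [0.5851, -0.0278, 0.097]
tool_rot: [0.675, 0.239, -0.644, 0.27]
wrist_force: [2.7, -18.6, -0.8]
finger_gap: 0.0192
```

```bash
python3 - <<'E'
from h import *
plan([])
save("side","s45",(250,130,390,235),5.6)
arc(tr(.0955,0),.2,-.2,3,.097,side=1)
E
```

```text
t 81.55 p [ 0.5851 -0.0278  0.097 ] gap 0.0192 F [  2.7 -18.6  -0.8] xax [ 0.056 -0.025 -0.998] yang -0.835
0.07 [ 0.5847 -0.0338  0.097 ] [0.   0.06 0.07]
-0.07 [ 0.5849 -0.0282  0.097 ] [-0.   -0.07 -0.07]
-0.2 [ 0.5858 -0.0227  0.097 ] [-0.   -0.06 -0.07]
```

View pics/s45.png

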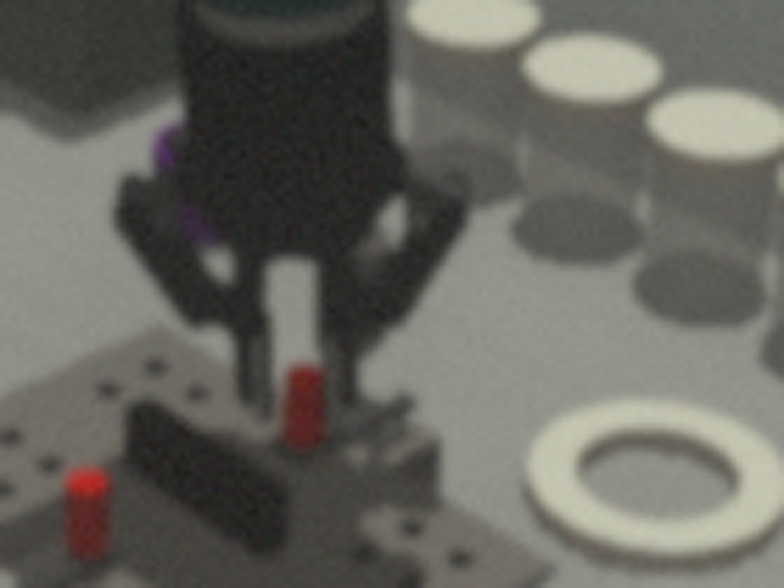

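Both are at their closed stops (18 N reaction). Back off, lift, and move the arm out of the view.

Call:
jog_arm(motion=[[0,0.05,0.06,0,0.4],[0,0,0,0,0.3],[-0.1,0,0,0,0.2],[-0.25,0,0,0,0.1],[-0.35,0,0,0,0.1],[-0.4,0,0,0,0.1],[-0.4,0,0,0,0.1],[-0.4,0,0,0,0.1]])

```text
clock: 82.6
eef_pos: [0.5772, -0.0277, 0.2173]
tool_rot: [0.674, 0.24, -0.644, 0.27]
wrist_force: [0.0, 0.7, -1.0]
finger_gap: 0.0384
```

Call:
jog_arm(motion=[[0,-0.2,-0.2,0,0.1],[0,-0.4,-0.4,0,0.1],[0,-0.5,-0.5,0,0.1],[0,-0.5,-0.5,0,0.1],[0,-0.5,-0.5,0,0.1],[0,-0.5,-0.5,0,0.1],[0,-0.4,-0.4,0,0.1],[0,0,0,0,0.1]])

```text
clock: 83.6
eef_pos: [0.5861, 0.2426, 0.209]
tool_rot: [0.673, 0.242, -0.644, 0.27]
wrist_force: [0.1, 0.1, 0.0]
finger_gap: 0.0384
```

```bash
python3 - <<'E'
from h import *
plan([])
im=save("top","t6");save("side","s46")
i=im.astype(int);m=(i[...,2]>110)&(i[...,1]<70)&(i[...,0]<70)
for c,st in blobs(m[190:275,270:310],8):
    c=c+[270,190];k=onz("top",*c,.1125)
    for s,pv in((0,tr(-.0955,0)),(1,tr(.0955,0))):
        d=k[:2]-pv
        if np.linalg.norm(d)<.06: print(s,k.round(4),np.linalg.norm(d).round(4),(np.arctan2(d[1],d[0])-YAW-s*np.pi+np.pi)%(2*np.pi)-np.pi)
E
```

```text
t 83.6 p [0.5861 0.2426 0.209 ] gap 0.0384 F [0.1 0.1 0. ] xax [ 0.053 -0.022 -0.998] yang -0.83
1 [ 0.5852 -0.0291  0.1125] 0.0416 -0.04522155304125919
0 [ 0.4788 -0.0255  0.1125] 0.043 0.035250288790222406
```

View pics/t6.png

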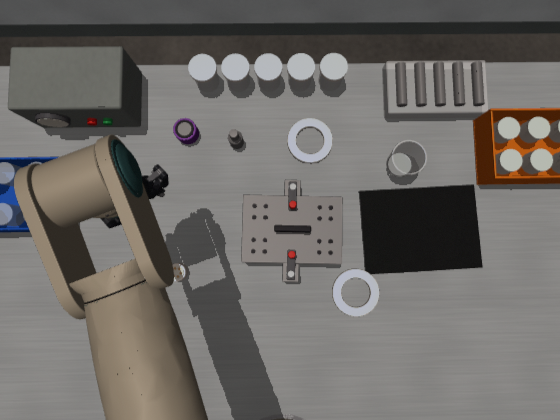

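View pics/s46.png

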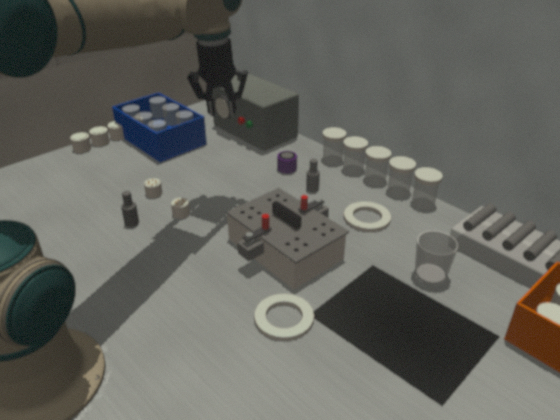

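```bash
python3 - <<'E'
from h import *
im=cv2.imread("pics/t6.png")
for c,s in blobs((im.max(2)<45)[215:245,265:320],100): print("rib",c+[265,215],s,onz("top",c[0]+265,c[1]+215,.104).round(4))
a=cv2.imread("pics/side0.png");b=cv2.imread("pics/s46.png")
v=[cv2.resize(x[180:290,215:355],None,fx=2.8,fy=2.8,interpolation=cv2.INTER_CUBIC) for x in(a,b)]
cv2.imwrite("pics/c5.png",np.hstack(v))
E
```

```text
rib [293.4 228.8] [10, 11, 36, 7, 222] [ 0.5324 -0.0314  0.104 ]
```

View pics/c5.png

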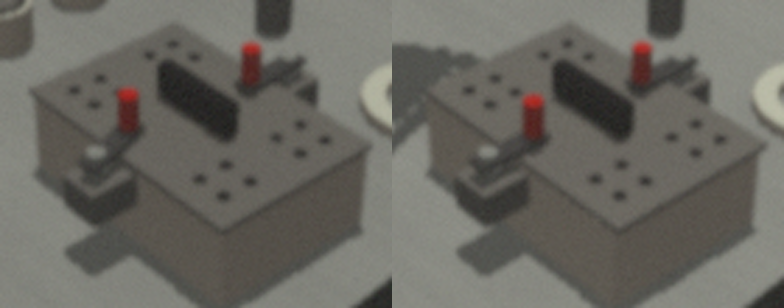

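The cover sits as it did at the start: it is level, and the rib is within about 3 mm of its first position. Both bars lie across it. Handing in.

```bash
python3 - <<'E'
from cell import env
print(env.sign_off())
E
```

```text
the job is handed in; nothing more can be done
None
```

The job is done and handed in at about 84 s of the 210 s allowed. I opened both turnbuttons, laid the cover on the mat, and put the three ringed cups I found on the bench into the tray. Then I refitted the cover and turned both turnbuttons back to their closed stops. The purple look-alike and the bystanders look unmoved in the final pictures.

**Last checks:**
- **Cups:** before covering, the side view showed all three upright on the tray floor. Two were measured in line about 65 mm apart. No fourth ringed cup was visible on the bench.
- **Cover:** its corners lie within a few mm of where a seated cover should be in the side view. The rib is about 2 mm from its starting position.
- **Turnbuttons:** from the knob positions, near reads about 0.04 rad and far about -0.05 rad, which is closed to within measurement error. Each pushed back with about 18 N at its stop.
- **Arm:** it was clear of everything at hand-in, with zero wrist force.

**What disagreed or went wrong:**
- **Fingertip height:** the fingertips stood roughly 15–20 mm higher than the stated 25 mm ahead of the TCP. My first sweep at the near knob passed over it without moving it, so I set grasp heights from the pictures after that.
- **Tool tilt:** dragging the gripped near knob tipped the tool by up to about 4°, and the turn-and-shift moves could not take that out again. The cover still settled level when released.
- **Wrist limit:** joint 6 reached its -2.93 rad limit once while the gripper was empty, and the arm drifted about 0.1 m sideways in free air. I turned it back the other way.

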